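Set up fallen studio figures: clamp one in the carving chuck, shelve the rest

ROBOT

A 6-joint arm with a two-finger parallel gripper is mounted at the origin on the work surface. World frame = base frame: x ahead of the robot, y to its left, z up, the work surface at z = 0. Lengths are in m, angles in rad, forces in N, time in s.
With the tool pointing down it reaches from about 0.35 to 1 m from the base axis. Payload 7.1 kg.
Tool frame: the origin (TCP) lies on the mounting face of the last link; the fingertips stand 173 mm ahead of it and the grasp point (between the pads) lies 155 mm ahead of it; z points along the fingers, y is the line along which they close (so a half turn about z gives the same grasp; the last joint's range is limited). The gripper opens to 85 mm and grips with 20 to 120 N. Pads are 22 mm wide; open, the fingers measure 114 mm over their backs; the gripper's body (76 mm by 85 mm) begins 54 mm behind the grasp point. The pads swing forward as they close: fully open they stand 13 mm farther back than shut.
Start: joints at [-1.161, 0.423, 1.63, -0, 1.089, -0.019], TCP at [0.26, -0.568, 0.405] pointing down, gripper open.
Joint ranges: [-3, 3], [-0.9, 2.11], [0.09, 2.58], [-1.31, 4.45], [0.11, 2.69], [-2.54, 2.54]. Speed limits (rad/s): [2.39, 2.39, 3.01, 3.14, 3.14, 3.14].

INTERFACE

Orientations are given as a unit quaternion [w, x, y, z].
In Python, from cell import * gives the robot as it stands.
- The arm moves only by the tool step_arm, never from a script. Its argument "moves" is a list of rows, each an object of numbers: "x", "y", "z": the shift along the world's x, y, z scaled (see below); "turn": the turn about the world's z scaled (see below); "hand": the closure, from -1 (fully open) to 1 (shut). A call has exactly 10 rows; each row shifts and turns the commanded pose from where the row before left it; what a row does not reach is not made up. The controller multiplies each number of a shift by 0.3 m and each number of a turn by 0.12 rad. A row lasts 1/12 s, in which the tool goes at most 41.7 mm and 7.16 degrees, less where a joint would pass 70% of its speed; a pose out of reach is approached as far as the arm can. A call with a number of a shift or a turn outside -1 to 1 is refused whole. A call with a gripper value outside its range is refused whole. The fingers move at their own pace and stop on an object; "squeeze" is the grip in N (left out, the last holds). Time passes only in rows, so rows that do not move let the fingers close, or fill a call up. It gives the time, the measured TCP pose, the force, the opening and the grip force at its end, in the units of the state.
- observe(): the state, without advancing time (a new reading comes with each control period).
- read_camera(name): name is "scene" or "top" or "wrist"; returns a dict with "frame" (384x512x3 uint8, red, green, blue), "camera_matrix" (3x3 intrinsics, pixels), "D" ([k1, k2, p1, p2, k3] as OpenCV has them; the pictures are not rectified), "R" (3x3) and "t" (3): a world point X has camera coordinates R X + t. Camera axes: x right, y down, z forward; pixel columns grow to the right and rows downward; lengths in m; the calibration is good to about 2 mm. A picture is of the moment at which its call begins. There is no depth.
- job_done(): hands the job in; it is judged then, once.
Trained networks look in a picture, given as the dict that the camera call returned (one of the last four; its "shot" number tells which), for a name from the list of things; names that differ only in an ending like _2 or _b are one class to them, and where a whole thing is asked for, a point or a joint stands for the part that bears it (a point fixed in the world has none). Each returns a list of dicts, best first, with "p" (0 to 1); they miss things now and then, are a little off and sometimes report something else, mostly with a low value. They report only what shows in the picture. A call takes as long as a camera call. They do not tell look-alikes from the thing itself.
- search_frame(picture, thing): "point" ([column, row] as shares, 0 to 1, of the picture: columns of its width, rows of its height, amid what is visible of it).
- place_of(picture, thing): "point" ([column, row] as shares, 0 to 1, of the picture: columns of its width, rows of its height: a listed point, or the origin of a listed thing).
The state is a dict: "t": time; "q": joint angles; "joint_vel": joint speeds; "tau": joint torques, N m; "eef_pos": TCP position; "tcp_rot": TCP orientation; "ft_force": force on the tool from outside, world axes, zero at the start; "moment": the same for the moment, N m; "gripper_width": finger opening in m; "grasp_force": force on a finger pad.
Only numpy, scipy, OpenCV 4.12 (cv2) and the standard library are available. Lean on these libraries where they do the work, as an engineer would, in place of code of your own. Each camera call takes 0.05 s, during which the arm holds its last target. There are 200 camera calls.

TASK

The cast figures on the studio table have been knocked over. Swing the carving chuck's bar to open its jaws fully, stand the big square-bodied robot figure upright on the chuck plate between the jaws and let go of it, then swing the bar back until all three jaws grip its foot firmly. Stand every small round-bodied figure upright on the narrow raised ledge behind its guard bar (before, between or after, as you like), and leave the other things on the table where they are.

Things in the scene. Friction and masses are not known exactly. Their poses are not given: they have to be found in the camera images.
- figure0: Small grey toy figure, one of 2 or 3 alike (absent: None): square heavy metal plinth 44 x 44 x 18 mm; round body 44 mm across, 18 to 78 mm up (grip here); ball head 36 mm, centre 92 mm up; 114 mm high, 160 g. Origin: centre of the underside; +z from plinth to head, x, y square to the plinth. Starts lying on a side of its plinth on the table, origin 22 mm up, head roughly to the robot's left (+y).
- figure1: Another small figure, the same as figure0.
- figure2: Another small figure, the same as figure0.
- robot_figure: Big robot-shaped figure, 138 mm high, 300 g: round heavy metal foot 52 mm across, 0 to 30 mm up; square white body 52 x 52 mm, 30 to 98 mm up (grip across two faces); head 36 x 40 mm above. Origin: centre of the foot's underside; +z foot to head; x, y square to the body, eyes on +x. Starts lying on a face on the table, origin 26 mm up, head roughly to the robot's left (+y).
- ledge: Fixed plywood display ledge, 340 mm long (its y), 66 mm deep (its x, the back at +x), top surface 60 mm above the table. A back rail rises 35 mm above that surface along the rear edge, and a thin steel guard bar (6 mm) runs 38 mm above it along the front edge, 66 mm clear of the rail: lower things in from above. Origin: on the table under the centre of the top.
- ledge_top (a point): Centre of the ledge's 66 x 340 mm top surface, axes as the ledge.
- chuck_plate (a point): Centre of the chuck's round steel plate (124 mm across), 52 mm above the table; z up along the chuck's axis. The chuck is fixed (base 150 mm across). Three jaws 120 degrees apart on the plate, each 20 mm wide and 24 mm high, move together as the sleeve below turns.
- jaw0: Jaw towards +x of the chuck plate's axes, sliding along a radius. Its face is 38 mm from the axis at sleeve 0 and moves in 13.3 mm per rad of sleeve, so the robot figure's foot (26 mm radius) is met at about sleeve 0.9. Origin near the chuck's axis.
- jaw1: Chuck jaw at 120 degrees anticlockwise from jaw0, coupled to the same sleeve.
- jaw2: Chuck jaw at 240 degrees anticlockwise from jaw0, coupled to the same sleeve.
- sleeve (a joint): Turn of the chuck's sleeve, rad: 0 jaws fully open, 1.25 fully closed; grows anticlockwise seen from above. Starts closed (about 1 to 1.2). Stiff (about 2.5 N at the peg, more once the jaws grip: 8 to 12 N clamps well) and stays where it is left.
- sleeve_grip (a point): On the axis of the upright black peg at the end of the sleeve's bar, 66 mm above the table, 120 mm from the chuck's axis. Peg 18 mm across, its top 20 mm above this point, the bar 27 mm below it. At sleeve 0 the bar points 145 degrees anticlockwise from the chuck plate's +x; it points roughly to the robot and swings 72 degrees. Take the peg from above and follow its arc.
- tape_roll: Cardboard ring of tape, 90 mm across, 25 mm high, lying near the robot at the right; leave alone. Origin: centre of underside.
- wood_block: Brown wooden block 110 x 70 x 22 mm behind, between chuck and ledge; leave alone. Origin: centre of underside.
- glue_bottle: White bottle 56 mm across, 150 mm high, at the left; leave alone. Origin: centre of underside.
- mug: White mug 82 mm across, 90 mm high, at the left; leave alone. Origin: centre of underside.
- jar: Amber jar 70 mm across, 90 mm high, behind the chuck; leave alone. Origin: centre of underside.
- flat_brush: Brush lying behind the ledge; leave alone.
There are look-alikes about, which are no part of the job. What is shaped like the robot_figure but purple is not meant.

How it is judged:
By the outcome, as a careful person would: the job done as asked, in the order asked, and still so for the second after the job is handed in, with the robot touching nothing.
Of figure0, figure1, figure2 only 2 to 3 are there at a start; the rules pass over those that are not, and their reading is None.
At some moment in a run one of figure0, figure1, figure2, robot_figure may be knocked a few centimetres aside while the robot is not near it.
Once in a run the grip may slacken for a moment while it holds something.
It also fails if it takes over 208 s, if anything falls off the work surface, if the arm or the gripper's body presses on something with over 40 N, if the wrist force passes 120 N, or if a joint passes its speed limit or range.

## Working session

There is one attempt and no reset: what is moved stays moved. The work goes in short steps, Python scripts to look and compute and a tool call to move; the robot and the scene stay as the last step left them, time stands still between calls to the robot, and variables do not carry over. Pictures are saved under pics/ and viewed, at most 14 in all, crops included, and the job is handed in when it is done.

Besides the shell and the picture viewer there is one more tool, called after "Call:" as name(argument=value, ...) on one line, values as JSON. step_arm: Moves the arm, as the interface text tells. Its arguments: {"type":"object","properties":{"moves":{"type":"array"},"squeeze":{"type":"number"}},"required":["moves"]}

```bash
ls; mkdir -p pics; python3 - <<'E'
from cell import *
import cv2
print(observe())
for n in ("scene","top"):
    p=read_camera(n); cv2.imwrite(f"pics/{n}0.png",cv2.resize(p["frame"][:,:,::-1],(800,600)))
    print(n,p["camera_matrix"].tolist(),p["R"].tolist(),p["t"].tolist(),p["D"])
    for th in ("figure0","robot_figure","ledge_top","chuck_plate","sleeve_grip"):
        print(th,[(round(d["p"],2),[round(float(v),3) for v in d["point"]]) for d in place_of(p,th)][:6],[(round(d["p"],2),[round(float(v),3) for v in d["point"]]) for d in search_frame(p,th)][:6])
E
```

```text
pics
{'t': 0.0, 'q': array([-1.16098842e+00,  4.23872055e-01,  1.63070791e+00, -1.92747845e-05,
        1.08859729e+00, -1.90329504e-02]), 'joint_vel': array([ 0.0006206 ,  0.00110472, -0.00040823,  0.00062154, -0.00180558,
       -0.00044558]), 'tau': array([-1.25877959e-03, -5.57384026e+01, -2.81745225e+01,  4.35134041e-05,
        7.32941553e-03, -2.84938392e-05]), 'eef_pos': array([ 0.25977506, -0.56814344,  0.40391895]), 'tcp_rot': array([-7.75565926e-04,  9.77098621e-01,  2.12785474e-01, -1.62194656e-04]), 'ft_force': array([-0.20321697, -0.40007674, -0.44982201]), 'moment': array([0.03441307, 0.01584167, 0.01015882]), 'grasp_force': 0.0, 'gripper_width': 0.08526609232834247}
scene [[407.3722020003485, 0.0, 257.1098115896905], [0.0, 407.3722020003485, 190.2904846042308], [0.0, 0.0, 1.0]] [[-0.569791064107012, 0.821663712947915, 0.014383535324977955], [0.563952548147227, 0.4036897038624238, -0.7204110954404563], [-0.5977421406443154, -0.40237217326762886, -0.6933981305699035]] [0.1886035402843516, -0.26225578112725295, 1.6570685018884845] [-0.06446353  0.          0.          0.
[... 1041 characters left out ...]
0.09204483493176202, 0.47260007172028995, 1.510945028008073] [-0.11784666  0.          0.          0.          0.        ]
figure0 [(0.9, [0.599, 0.531]), (0.64, [0.383, 0.469]), (0.6, [0.457, 0.543])] [(0.89, [0.572, 0.527]), (0.83, [0.356, 0.47]), (0.77, [0.421, 0.558]), (0.5, [0.476, 0.484])]
robot_figure [(0.9, [0.313, 0.32]), (0.66, [0.399, 0.761]), (0.56, [0.79, 0.691])] [(0.89, [0.748, 0.665]), (0.76, [0.35, 0.339]), (0.68, [0.395, 0.704])]
ledge_top [(0.83, [0.54, 0.348]), (0.68, [0.741, 0.315])] [(0.98, [0.537, 0.343])]
chuck_plate [(0.67, [0.697, 0.414])] [(0.96, [0.695, 0.425])]
sleeve_grip [(0.77, [0.738, 0.498]), (0.45, [0.6, 0.528])] [(0.76, [0.7, 0.473]), (0.33, [0.7, 0.389])]
```

View pics/top0.png

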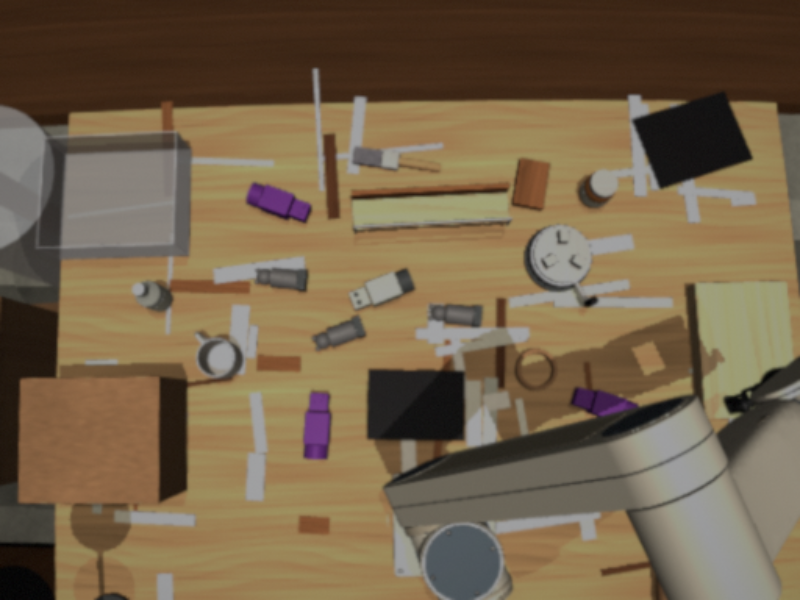

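View pics/scene0.png

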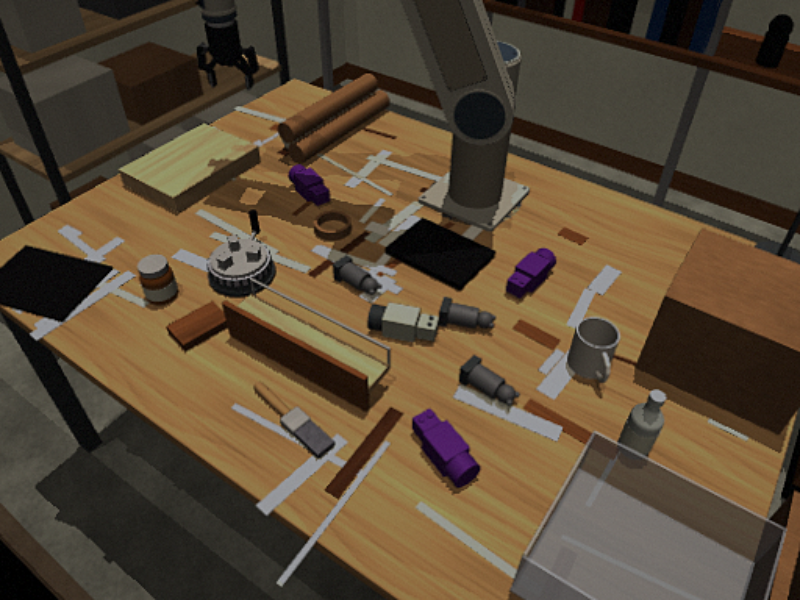

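The top view shows three grey figures at about (282,278), (340,333) and (456,314), with plinths on the right. There are four robot-shaped things: the white one at (382,288) and purple ones at (280,202), (317,425) and (603,402). The description says a white body, so the one at (382,288) is meant. The chuck is at (561,256) and its peg at (588,300).

```bash
cat > h.py <<'E'
from cell import *
import cv2, numpy as np
def ray(p,uv):  # uv pixels -> origin, dir in world
    n=cv2.undistortPoints(np.array([[uv]],float),p["camera_matrix"],np.array(p["D"],float))[0,0]
    R,t=np.array(p["R"]),np.array(p["t"]); return -R.T@t, R.T@np.array([n[0],n[1],1])
def onz(p,uv,z):
    o,d=ray(p,uv); return o+d*(z-o[2])/d[2]
def tri(a,ua,b,ub):
    o1,d1=ray(a,ua);o2,d2=ray(b,ub);d1/=np.linalg.norm(d1);d2/=np.linalg.norm(d2)
    s=np.linalg.lstsq(np.c_[d1,-d2],o2-o1,rcond=None)[0]
    A,B=o1+d1*s[0],o2+d2*s[1]; return (A+B)/2,np.linalg.norm(A-B)
def proj(p,X):
    return cv2.projectPoints(np.array([X],float),cv2.Rodrigues(np.array(p["R"]))[0],np.array(p["t"]),p["camera_matrix"],np.array(p["D"],float))[0][0,0]
def px(pt): return np.array(pt)*[512,384]
def st():
    s=observe();q=s["tcp_rot"];psi=2*np.arctan2(q[2],q[1])
    print("t",round(s["t"],2),"pos",s["eef_pos"].round(4),"psi",round(float(psi),3),"F",s["ft_force"].round(1),"w",round(s["gripper_width"],4),"g",round(s["grasp_force"],1),"q",s["q"].round(2));return s
E
python3 - <<'E'
from h import *
a=read_camera("top");b=read_camera("scene")
H=dict(figure0=.022,robot_figure=.026,ledge_top=.06,chuck_plate=.052,sleeve_grip=.066,jaw0=.06,jaw1=.06,jaw2=.06,tape_roll=0,wood_block=0,glue_bottle=0,mug=0,jar=0)
for th,z in H.items():
    A=[d for d in place_of(a,th) if d["p"]>.3];B=[d for d in place_of(b,th) if d["p"]>.3]
    for d in A:
        P=onz(a,px(d["point"]),z);best=None
        for e in B:
            X,g=tri(a,px(d["point"]),b,px(e["point"]))
            if g<.03 and abs(X[2]-z)<.04: print("   tri",th,X.round(3),round(g,4))
        print(th,round(d["p"],2),P.round(3))
    if z in(.022,.026):
        for d in search_frame(a,th): print("  centre",round(d["p"],2),onz(a,px(d["point"]),z).round(3))
c=a["frame"][130:230,150:330,::-1]; cv2.imwrite("pics/crop1.png",cv2.resize(c,(800,444),interpolation=cv2.INTER_CUBIC))
E
```

```text
tri figure0 [ 0.437 -0.087  0.009] 0.0103
figure0 0.94 [ 0.439 -0.09   0.022]
   tri figure0 [0.53  0.289 0.02 ] 0.0122
figure0 0.92 [0.527 0.294 0.022]
   tri figure0 [0.421 0.159 0.037] 0.0035
figure0 0.56 [0.422 0.161 0.022]
  centre 0.9 [0.41  0.206 0.022]
  centre 0.85 [0.527 0.336 0.022]
  centre 0.83 [ 0.442 -0.051  0.022]
  centre 0.16 [ 0.514 -0.271  0.022]
   tri robot_figure [ 0.218 -0.416  0.027] 0.0014
robot_figure 0.97 [ 0.218 -0.415  0.026]
   tri robot_figure [0.524 0.053 0.026] 0.0019
robot_figure 0.87 [0.525 0.052 0.026]
   tri robot_figure [0.154 0.272 0.031] 0.0071
robot_figure 0.75 [0.155 0.269 0.026]
   tri robot_figure [0.726 0.406 0.038] 0.0057
robot_figure 0.66 [0.731 0.405 0.026]
  centre 0.96 [0.71  0.33  0.026]
  centre 0.68 [0.212 0.256 0.026]
  centre 0.58 [ 0.254 -0.346  0.026]
  centre 0.17 [ 0.73  -0.377  0.026]
   tri ledge_top [0.675 0.006 0.078] 0.0057
ledge_top 0.68 [0.678 0.007 0.06 ]
ledge_top 0.38 [ 0.439 -0.086  0.06 ]
   tri chuck_plate [ 0.571 -0.272  0.051] 0.0037
chuck_plate 0.85 [ 0.572 -0.273  0.052]
   tri sleeve_grip [ 0.469 -0.323  0.
[... 1412 characters left out ...]
]
   tri jaw2 [ 0.569 -0.276  0.039] 0.0092
   tri jaw2 [ 0.558 -0.262  0.073] 0.0036
   tri jaw2 [ 0.565 -0.27   0.06 ] 0.0087
jaw2 0.42 [ 0.562 -0.267  0.06 ]
   tri tape_roll [ 0.326 -0.222 -0.005] 0.0044
tape_roll 0.82 [ 0.327 -0.223  0.   ]
tape_roll 0.31 [0.803 0.079 0.   ]
   tri wood_block [ 0.749 -0.223 -0.   ] 0.0147
wood_block 0.81 [ 0.754 -0.229  0.   ]
wood_block 0.57 [0.667 0.015 0.   ]
wood_block 0.49 [ 0.45  -0.098  0.   ]
   tri glue_bottle [0.502 0.613 0.011] 0.0075
glue_bottle 0.77 [0.503 0.62  0.   ]
   tri mug [ 0.361  0.47  -0.004] 0.0031
mug 0.95 [0.361 0.468 0.   ]
mug 0.38 [ 0.566 -0.283  0.   ]
   tri jar [ 0.727 -0.363 -0.   ] 0.0031
jar 0.72 [ 0.728 -0.364  0.   ]
```

View pics/crop1.png

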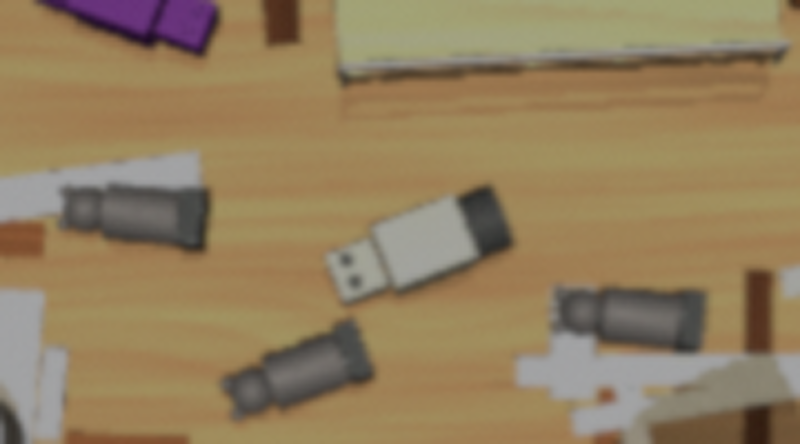

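Call:
step_arm(moves=[{"x": 0.0767,"y": 0.0915,"z": -0.037,"hand": -1},{"x": 0.0767,"y": 0.0915,"z": -0.037,"hand": -1},{"x": 0.0767,"y": 0.0915,"z": -0.037,"hand": -1},{"x": 0.0767,"y": 0.0915,"z": -0.037,"hand": -1},{"x": 0.0767,"y": 0.0915,"z": -0.037,"hand": -1},{"x": 0.0767,"y": 0.0915,"z": -0.037,"hand": -1},{"x": 0.0767,"y": 0.0915,"z": -0.037,"hand": -1},{"x": 0.0767,"y": 0.0915,"z": -0.037,"hand": -1},{"x": 0.0767,"y": 0.0915,"z": -0.037,"hand": -1},{"hand": -1}])

```text
schema error: expected keys x, y, z, turn, hand
```

```bash
python3 - <<'E'
from h import *
st()
w=read_camera("wrist");a=read_camera("top");b=read_camera("scene")
P={}
for n,p in (("w",w),("a",a),("b",b)):
    for th,z in (("sleeve_grip",.066),("chuck_plate",.052)):
        for d in place_of(p,th)[:2]: print(n,th,round(d["p"],2),onz(p,px(d["point"]),z).round(4)); P.setdefault((n,th),px(d["point"]))
for th in ("sleeve_grip","chuck_plate"):
    for m in ("a","b"):
        if ("w",th) in P and (m,th) in P: print(th,m,tri(w,P["w",th],dict(a=a,b=b)[m],P[m,th]))
cv2.imwrite("pics/w1.png",w["frame"][:,:,::-1])
c=a["frame"][130:230,150:330,::-1]
f=lambda u:onz(a,np.array(u)/4.444+[150,130],.024)
for n,o,h in (("R",(500,215),(336,278)),("A",(206,217),(60,207)),("B",(361,349),(228,393)),("C",(702,320),(556,308))):
    o,h=f(o),f(h);v=h-o;print(n,o.round(3),h.round(3),np.linalg.norm(v).round(3),np.degrees(np.arctan2(v[1],v[0])).round(1))
E
```

```text
t 2.6 pos [ 0.2599 -0.5684  0.4047] psi 0.429 F [-0.6  0.5  1.4] w 0.0852 g 0.0 q [-1.16  0.42  1.63  0.    1.09 -0.02]
a sleeve_grip 0.86 [ 0.4632 -0.3251  0.066 ]
a sleeve_grip 0.67 [ 0.7102 -0.3542  0.066 ]
a chuck_plate 0.85 [ 0.582 -0.259  0.052]
b sleeve_grip 0.64 [ 0.4594 -0.347   0.066 ]
b sleeve_grip 0.44 [ 0.3856 -0.157   0.066 ]
b chuck_plate 0.76 [ 0.5629 -0.2783  0.052 ]
b chuck_plate 0.53 [ 0.752  -0.3112  0.052 ]
R [0.527 0.056 0.024] [0.481 0.183 0.024] 0.135 109.9
A [0.531 0.282 0.024] [0.541 0.395 0.024] 0.113 84.6
B [0.426 0.165 0.024] [0.395 0.267 0.024] 0.106 107.1
C [ 0.442 -0.096  0.024] [0.454 0.016 0.024] 0.112 83.9
```

View pics/w1.png

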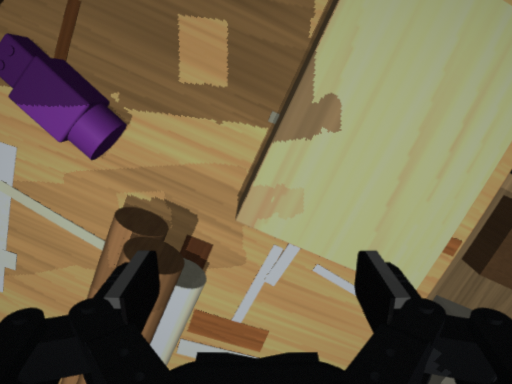

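The arm has not moved, because every row needs all five keys. The wrist camera looks forward past the fingers, which show at the bottom of the picture.

Call:
step_arm(moves=[{"x": 0.07,"y": 0.09,"z": -0.037,"turn": 0,"hand": -1},{"x": 0.07,"y": 0.09,"z": -0.037,"turn": 0,"hand": -1},{"x": 0.07,"y": 0.09,"z": -0.037,"turn": 0,"hand": -1},{"x": 0.07,"y": 0.09,"z": -0.037,"turn": 0,"hand": -1},{"x": 0.07,"y": 0.09,"z": -0.037,"turn": 0,"hand": -1},{"x": 0.07,"y": 0.09,"z": -0.037,"turn": 0,"hand": -1},{"x": 0.07,"y": 0.09,"z": -0.037,"turn": 0,"hand": -1},{"x": 0.07,"y": 0.09,"z": -0.037,"turn": 0,"hand": -1},{"x": 0,"y": 0,"z": 0,"turn": 0,"hand": -1},{"x": 0,"y": 0,"z": 0,"turn": 0,"hand": -1}])

```text
t: 3.88
eef_pos: [0.4287, -0.351, 0.3153]
tcp_rot: [-0.0, 0.977, 0.214, -0.0]
ft_force: [-0.5, -0.3, -0.3]
gripper_width: 0.0852
grasp_force: 0.0
```

```bash
cat >> h.py <<'E'
def look(spec,cams="wab"):
    N=dict(w="wrist",a="top",b="scene");C={c:read_camera(N[c]) for c in cams};P={}
    for n,p in C.items():
        for th,z in spec:
            L=[d for d in place_of(p,th) if d["p"]>.25][:4];P[n,th]=L
            for d in L: print(n,th,round(d["p"],2),px(d["point"]).round(1),onz(p,px(d["point"]),z).round(4))
    k=list(cams)
    for th,z in spec:
        for i in range(len(k)):
            for j in range(i):
                for d in P[k[i],th]:
                    for e in P[k[j],th]:
                        X,g=tri(C[k[i]],px(d["point"]),C[k[j]],px(e["point"]))
                        if g<.012 and abs(X[2]-z)<.025: print(" tri",k[i]+k[j],th,X.round(4),round(g,4))
    return C
E
python3 - <<'E'
from h import *
st()
C=look((("sleeve_grip",.066),("chuck_plate",.052)))
cv2.imwrite("pics/w2.png",C["w"]["frame"][:,:,::-1])
E
```

```text
t 3.88 pos [ 0.4287 -0.351   0.3153] psi 0.432 F [-0.5 -0.3 -0.3] w 0.0852 g 0.0 q [-0.71  0.44  1.85 -0.    0.85  0.43]
w sleeve_grip 0.71 [249.8 145.4] [ 0.4629 -0.33    0.066 ]
a sleeve_grip 0.55 [378.3 192. ] [ 0.4648 -0.3291  0.066 ]
a chuck_plate 0.81 [357.6 160.3] [ 0.5774 -0.2683  0.052 ]
a chuck_plate 0.4 [306.2 202. ] [ 0.4389 -0.0861  0.052 ]
b sleeve_grip 0.89 [162.7 138. ] [ 0.452  -0.3354  0.066 ]
b chuck_plate 0.96 [154.3 164.4] [ 0.5654 -0.2673  0.052 ]
 tri aw sleeve_grip [ 0.4639 -0.3292  0.0683] 0.0019
 tri bw sleeve_grip [ 0.4619 -0.328   0.0742] 0.0057
 tri ba sleeve_grip [ 0.4625 -0.3246  0.0774] 0.0025
 tri ba chuck_plate [ 0.5732 -0.2629  0.0607] 0.0076
```

View pics/w2.png

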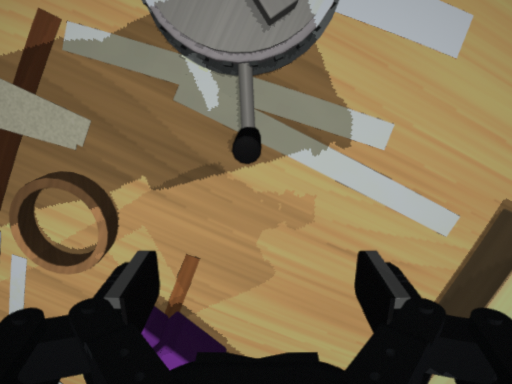

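Call:
step_arm(moves=[{"x": 0.06,"y": 0.037,"z": 0,"turn": 0,"hand": -1},{"x": 0.058,"y": 0.036,"z": 0,"turn": 0,"hand": -1},{"x": 0,"y": 0,"z": -0.08,"turn": 0,"hand": -1},{"x": 0,"y": 0,"z": -0.08,"turn": 0,"hand": -1},{"x": 0,"y": 0,"z": -0.08,"turn": 0,"hand": -1},{"x": 0,"y": 0,"z": -0.07,"turn": 0,"hand": -1},{"x": 0,"y": 0,"z": 0,"turn": 0,"hand": 1},{"x": 0,"y": 0,"z": 0,"turn": 0,"hand": 1},{"x": 0,"y": 0,"z": 0,"turn": 0,"hand": 1},{"x": 0,"y": 0,"z": 0,"turn": 0,"hand": 1}], squeeze=40)

```text
t: 5.17
eef_pos: [0.4638, -0.3311, 0.2244]
tcp_rot: [0.001, 0.977, 0.213, 0.001]
ft_force: [-0.2, -0.7, 0.7]
gripper_width: 0.0385
grasp_force: 0.0
```

Call:
step_arm(moves=[{"x": 0,"y": 0,"z": 0,"turn": 0,"hand": 1},{"x": 0,"y": 0,"z": 0,"turn": 0,"hand": 1},{"x": 0,"y": 0,"z": 0,"turn": 0,"hand": 1},{"x": 0,"y": 0,"z": 0,"turn": 0,"hand": 1},{"x": 0,"y": 0,"z": 0,"turn": 0,"hand": 1},{"x": 0,"y": 0,"z": 0,"turn": 0,"hand": 1},{"x": 0,"y": 0,"z": 0,"turn": 0,"hand": 1},{"x": 0,"y": 0,"z": 0,"turn": 0,"hand": 1},{"x": 0,"y": 0,"z": 0,"turn": 0,"hand": 1},{"x": 0,"y": 0,"z": 0,"turn": 0,"hand": 1}])

```text
t: 6.0
eef_pos: [0.4635, -0.3307, 0.2243]
tcp_rot: [0.001, 0.977, 0.213, 0.001]
ft_force: [-1.5, 0.9, 6.0]
gripper_width: 0.0167
grasp_force: 38.8
```

```bash
python3 - <<'E'
from h import *
s=st()
# arc plan about chuck centre, 1.2 rad clockwise, 20 rows
c=np.array([.5725,-.2755]);p=s["eef_pos"][:2];v=p-c;print("r",np.linalg.norm(v),"ang",np.degrees(np.arctan2(*v[::-1])))
c=p-v*.12/np.linalg.norm(v);v=p-c;n=20
for k in range(n):
    f=lambda a:np.array([[np.cos(a),-np.sin(a)],[np.sin(a),np.cos(a)]])@v
    print(k,((f(-1.2*(k+1)/n)-f(-1.2*k/n))/.3).round(4))
E
```

```text
t 6.0 pos [ 0.4635 -0.3307  0.2243] psi 0.429 F [-1.5  0.9  6. ] w 0.0167 g 38.8 q [-0.64  0.61  1.85  0.    0.69  0.5 ]
r 0.12212275599427573 ang -153.14716757996644
0 [-0.0102  0.0217]
1 [-0.0089  0.0223]
2 [-0.0075  0.0228]
3 [-0.0061  0.0232]
4 [-0.0047  0.0235]
5 [-0.0033  0.0238]
6 [-0.0019  0.0239]
7 [-0.0004  0.024 ]
8 [0.001 0.024]
9 [0.0024 0.0239]
10 [0.0039 0.0237]
11 [0.0053 0.0234]
12 [0.0067 0.0231]
13 [0.008  0.0226]
14 [0.0094 0.0221]
15 [0.0107 0.0215]
16 [0.012  0.0208]
17 [0.0132 0.0201]
18 [0.0144 0.0192]
19 [0.0155 0.0183]
```

Call:
step_arm(moves=[{"x": -0.0102,"y": 0.0217,"z": 0,"turn": -0.5,"hand": 1},{"x": -0.0089,"y": 0.0223,"z": 0,"turn": -0.5,"hand": 1},{"x": -0.0075,"y": 0.0228,"z": 0,"turn": -0.5,"hand": 1},{"x": -0.0061,"y": 0.0232,"z": 0,"turn": -0.5,"hand": 1},{"x": -0.0047,"y": 0.0235,"z": 0,"turn": -0.5,"hand": 1},{"x": -0.0033,"y": 0.0238,"z": 0,"turn": -0.5,"hand": 1},{"x": -0.0019,"y": 0.0239,"z": 0,"turn": -0.5,"hand": 1},{"x": -0.0004,"y": 0.024,"z": 0,"turn": -0.5,"hand": 1},{"x": 0.001,"y": 0.024,"z": 0,"turn": -0.5,"hand": 1},{"x": 0.0024,"y": 0.0239,"z": 0,"turn": -0.5,"hand": 1}])

```text
t: 6.83
eef_pos: [0.4502, -0.2606, 0.2243]
tcp_rot: [0.0, 0.996, -0.087, -0.001]
ft_force: [-10.8, -2.8, 14.0]
gripper_width: 0.0168
grasp_force: 40.8
```

Call:
step_arm(moves=[{"x": -0.004,"y": 0.0237,"z": 0.007,"turn": -0.5,"hand": 1},{"x": 0.0013,"y": 0.0234,"z": 0,"turn": -0.5,"hand": 1},{"x": 0.0067,"y": 0.0231,"z": 0,"turn": -0.5,"hand": 1},{"x": 0.008,"y": 0.0226,"z": 0,"turn": -0.5,"hand": 1},{"x": 0.0094,"y": 0.0221,"z": 0,"turn": -0.5,"hand": 1},{"x": 0.0107,"y": 0.0215,"z": 0,"turn": -0.5,"hand": 1},{"x": 0,"y": 0,"z": 0,"turn": 0,"hand": 1},{"x": 0,"y": 0,"z": 0,"turn": 0,"hand": 1},{"x": 0,"y": 0,"z": 0,"turn": 0,"hand": 1},{"x": 0,"y": 0,"z": 0,"turn": 0,"hand": 1}])

```text
t: 7.67
eef_pos: [0.4616, -0.2197, 0.2246]
tcp_rot: [0.0, 0.965, -0.263, 0.001]
ft_force: [6.5, -1.5, -17.4]
gripper_width: 0.0171
grasp_force: 44.0
```

```bash
python3 - <<'E'
from h import *
s=st();C=look((("sleeve_grip",.066),("chuck_plate",.052)))
cv2.imwrite("pics/w3.png",C["w"]["frame"][:,:,::-1])
E
```

```text
t 7.67 pos [ 0.4616 -0.2197  0.2246] psi -0.531 F [  6.5  -1.5 -17.4] w 0.0171 g 44.0 q [-0.47  0.55  1.98  0.    0.61  1.63]
w sleeve_grip 0.84 [258.9 273. ] [ 0.4615 -0.2198  0.066 ]
a chuck_plate 0.72 [356.7 163.8] [ 0.5652 -0.2646  0.052 ]
b chuck_plate 0.56 [153.8 164.2] [ 0.5657 -0.2695  0.052 ]
 tri ba chuck_plate [ 0.5661 -0.2658  0.0536] 0.004
```

View pics/w3.png

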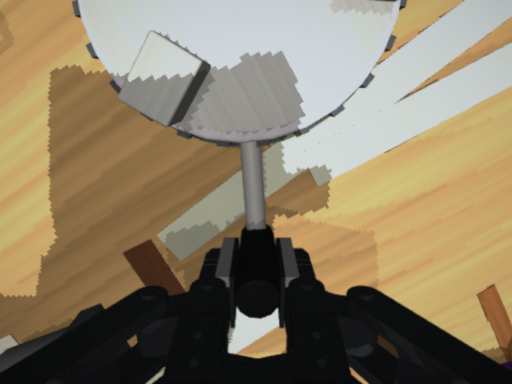

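Call:
step_arm(moves=[{"x": 0.0114,"y": 0.0211,"z": -0.004,"turn": -0.5,"hand": 1},{"x": 0.0126,"y": 0.0204,"z": 0,"turn": -0.5,"hand": 1},{"x": 0.0069,"y": 0.0098,"z": 0,"turn": -0.2,"hand": 1},{"x": 0,"y": 0,"z": 0,"turn": 0,"hand": 1},{"x": 0,"y": 0,"z": 0,"turn": 0,"hand": 1},{"x": 0,"y": 0,"z": 0,"turn": 0,"hand": 1},{"x": 0,"y": 0,"z": 0,"turn": 0,"hand": 1},{"x": 0,"y": 0,"z": 0,"turn": 0,"hand": 1},{"x": 0,"y": 0,"z": 0,"turn": 0,"hand": 1},{"x": 0,"y": 0,"z": 0,"turn": 0,"hand": 1}])

```text
t: 8.95
eef_pos: [0.4707, -0.2045, 0.2243]
tcp_rot: [0.0, 0.944, -0.331, 0.001]
ft_force: [2.4, -0.4, 5.5]
gripper_width: 0.0166
grasp_force: 46.3
```

Call:
step_arm(moves=[{"x": 0.0072,"y": 0.0096,"z": 0,"turn": -0.25,"hand": 1},{"x": 0.0072,"y": 0.0096,"z": 0,"turn": -0.25,"hand": 1},{"x": 0,"y": 0,"z": 0,"turn": 0,"hand": 1},{"x": 0,"y": 0,"z": 0,"turn": 0,"hand": 1},{"x": 0,"y": 0,"z": 0,"turn": 0,"hand": 1},{"x": 0,"y": 0,"z": 0,"turn": 0,"hand": 1},{"x": 0,"y": 0,"z": 0,"turn": 0,"hand": 1},{"x": 0,"y": 0,"z": 0,"turn": 0,"hand": 1},{"x": 0,"y": 0,"z": 0,"turn": 0,"hand": 1},{"x": 0,"y": 0,"z": 0,"turn": 0,"hand": 1}])

```text
t: 9.78
eef_pos: [0.4733, -0.2011, 0.2243]
tcp_rot: [0.002, 0.934, -0.358, -0.0]
ft_force: [-10.7, -23.4, 8.3]
gripper_width: 0.0167
grasp_force: 47.1
```

Call:
step_arm(moves=[{"x": -0.003,"y": -0.004,"z": 0,"turn": 0,"hand": -1},{"x": 0,"y": 0,"z": 0,"turn": 0,"hand": -1},{"x": 0,"y": 0,"z": 0,"turn": 0,"hand": -1},{"x": 0,"y": 0,"z": 0,"turn": 0,"hand": -1},{"x": 0,"y": 0,"z": 0,"turn": 0,"hand": -1},{"x": 0,"y": 0,"z": 0.1,"turn": 0,"hand": -1},{"x": 0,"y": 0,"z": 0.1,"turn": 0.5,"hand": -1},{"x": 0,"y": 0,"z": 0.1,"turn": 1,"hand": -1},{"x": 0,"y": 0,"z": 0.1,"turn": 1,"hand": -1},{"x": 0,"y": 0,"z": 0.05,"turn": 1,"hand": -1}])

```text
t: 10.62
eef_pos: [0.4744, -0.1996, 0.3621]
tcp_rot: [0.0, 0.988, -0.154, 0.002]
ft_force: [1.1, 0.6, -0.3]
gripper_width: 0.0858
grasp_force: 0.0
```

Call:
step_arm(moves=[{"x": 0.0225,"y": 0.1067,"z": 0,"turn": 1,"hand": -1},{"x": 0.0225,"y": 0.1067,"z": 0,"turn": 1,"hand": -1},{"x": 0.0225,"y": 0.1067,"z": 0,"turn": 1,"hand": -1},{"x": 0.0225,"y": 0.1067,"z": 0,"turn": 1,"hand": -1},{"x": 0.0225,"y": 0.1067,"z": 0,"turn": 1,"hand": -1},{"x": 0.0225,"y": 0.1067,"z": 0,"turn": 1,"hand": -1},{"x": 0.0225,"y": 0.1067,"z": 0,"turn": 1,"hand": -1},{"x": 0.0225,"y": 0.1067,"z": 0,"turn": 1,"hand": -1},{"x": 0,"y": 0,"z": 0,"turn": 1,"hand": -1},{"x": 0,"y": 0,"z": 0,"turn": 1,"hand": -1}])

```text
t: 11.45
eef_pos: [0.5277, 0.0587, 0.3586]
tcp_rot: [-0.0, 0.902, 0.433, -0.0]
ft_force: [-0.2, 0.8, 0.2]
gripper_width: 0.0854
grasp_force: 0.0
```

Call:
step_arm(moves=[{"x": 0,"y": 0,"z": 0,"turn": 1,"hand": -1},{"x": 0,"y": 0,"z": 0,"turn": 1,"hand": -1},{"x": 0,"y": 0,"z": 0,"turn": 1,"hand": -1},{"x": 0,"y": 0,"z": 0,"turn": 1,"hand": -1},{"x": 0,"y": 0,"z": 0,"turn": 1,"hand": -1},{"x": 0,"y": 0,"z": 0,"turn": 1,"hand": -1},{"x": 0,"y": 0,"z": 0,"turn": 1,"hand": -1},{"x": 0,"y": 0,"z": 0,"turn": 1,"hand": -1},{"x": 0,"y": 0,"z": 0,"turn": 0.6,"hand": -1},{"x": 0,"y": 0,"z": 0,"turn": 0,"hand": -1}])

```text
t: 12.28
eef_pos: [0.5275, 0.0567, 0.3586]
tcp_rot: [-0.0, 0.574, 0.819, -0.0]
ft_force: [-0.3, 0.3, -0.0]
gripper_width: 0.0855
grasp_force: 0.0
```

```bash
python3 - <<'E'
from h import *
s=st();C=look((("robot_figure",.026),("chuck_plate",.052)))
cv2.imwrite("pics/w4.png",C["w"]["frame"][:,:,::-1])
E
```

```text
t 12.28 pos [0.5275 0.0567 0.3586] psi 1.92 F [-0.3  0.3 -0. ] w 0.0855 g 0.0 q [ 0.08  0.35  1.87  0.    0.92 -0.26]
w robot_figure 0.82 [253.6 176.2] [0.5263 0.0534 0.026 ]
w chuck_plate 0.7 [187.6  15.4] [0.4352 0.1603 0.052 ]
a robot_figure 0.92 [156.4 125.5] [0.722 0.42  0.026]
a robot_figure 0.92 [406.4 267. ] [ 0.2112 -0.4236  0.026 ]
a robot_figure 0.76 [199.1 291.6] [0.1518 0.2769 0.026 ]
a chuck_plate 0.91 [360.4 161. ] [ 0.5747 -0.2779  0.052 ]
b robot_figure 0.97 [297.8 303.5] [0.7274 0.4018 0.026 ]
b robot_figure 0.9 [235.9 201.7] [0.5259 0.052  0.026 ]
b robot_figure 0.61 [189.6 108.5] [ 0.2028 -0.4321  0.026 ]
b robot_figure 0.57 [348.3 166.5] [0.1552 0.2706 0.026 ]
b chuck_plate 0.91 [152.8 164.7] [ 0.5696 -0.2705  0.052 ]
 tri bw robot_figure [0.5264 0.053  0.0268] 0.0011
 tri ba robot_figure [ 0.212  -0.4214  0.0345] 0.002
 tri ba robot_figure [0.1532 0.2737 0.026 ] 0.0071
 tri ba chuck_plate [ 0.5717 -0.2741  0.053 ] 0.0086
```

View pics/w4.png

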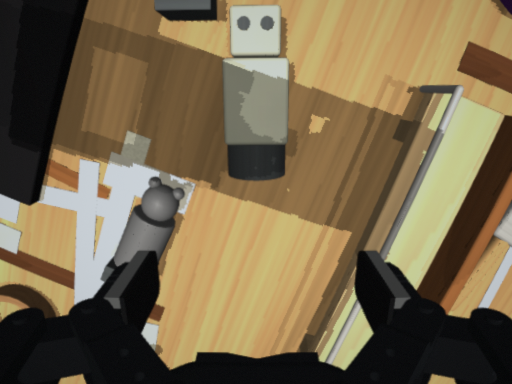

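The wrist view shows the white figure with its foot end at (256,178) and the eyes on its head at (255,20), its axis aligned with the tool's x. This is the one meant, so I grip it near the head end of the body.

Call:
step_arm(moves=[{"x": -0.036,"y": 0.091,"z": 0,"turn": 0,"hand": -1},{"x": -0.036,"y": 0.091,"z": 0,"turn": 0,"hand": -1},{"x": -0.036,"y": 0.091,"z": 0,"turn": 0,"hand": -1},{"x": 0,"y": 0,"z": -0.12,"turn": 0,"hand": -1},{"x": 0,"y": 0,"z": -0.12,"turn": 0,"hand": -1},{"x": 0,"y": 0,"z": -0.12,"turn": 0,"hand": -1},{"x": 0,"y": 0,"z": -0.12,"turn": 0,"hand": -1},{"x": 0,"y": 0,"z": -0.115,"turn": 0,"hand": -1},{"x": 0,"y": 0,"z": 0,"turn": 0,"hand": -1},{"x": 0,"y": 0,"z": 0,"turn": 0,"hand": 1}], squeeze=25)

```text
t: 13.57
eef_pos: [0.4946, 0.1381, 0.179]
tcp_rot: [-0.002, 0.575, 0.818, -0.002]
ft_force: [-0.0, 0.5, 0.9]
gripper_width: 0.0755
grasp_force: 0.0
```

Call:
step_arm(moves=[{"x": 0,"y": 0,"z": 0,"turn": 0,"hand": 1},{"x": 0,"y": 0,"z": 0,"turn": 0,"hand": 1},{"x": 0,"y": 0,"z": 0,"turn": 0,"hand": 1},{"x": 0,"y": 0,"z": 0,"turn": 0,"hand": 1},{"x": 0,"y": 0,"z": 0,"turn": 0,"hand": 1},{"x": 0,"y": 0,"z": 0,"turn": 0,"hand": 1},{"x": 0,"y": 0,"z": 0,"turn": 0,"hand": 1},{"x": 0,"y": 0,"z": 0,"turn": 0,"hand": 1},{"x": 0,"y": 0,"z": 0,"turn": 0,"hand": 1},{"x": 0,"y": 0,"z": 0,"turn": 0,"hand": 1}])

```text
t: 14.4
eef_pos: [0.4964, 0.1386, 0.1827]
tcp_rot: [0.001, 0.575, 0.818, 0.002]
ft_force: [-0.8, 0.8, 9.3]
gripper_width: 0.0514
grasp_force: 28.5
```

```bash
python3 - <<'E'
from h import *
s=st();p=s["eef_pos"]
def arc(h,r,ang,n=20):
    u=np.array([np.cos(ang),np.sin(ang)]);f=np.linspace(0,np.pi/2,n+1);S=h*np.cos(f)-r*np.sin(f);Z=h*np.sin(f)+r*np.cos(f)
    for k in range(n): print(k,(u*(S[k+1]-S[k])/.3).round(3),round((Z[k+1]-Z[k])/.3,3))
u=np.array([np.cos(1.92),np.sin(1.92)]);h=(p[:2]-[.5264,.053])@u;print("h",h)
arc(h,.026,1.92)
E
```

```text
t 14.4 pos [0.4964 0.1386 0.1827] psi 1.917 F [-0.8  0.8  9.3] w 0.0514 g 28.5 q [ 0.25  0.63  1.97  0.    0.53 -0.1 ]
h 0.09070820845008727
0 [ 0.003 -0.007] 0.023
1 [ 0.003 -0.009] 0.023
2 [ 0.004 -0.011] 0.022
3 [ 0.004 -0.012] 0.021
4 [ 0.005 -0.014] 0.02
5 [ 0.006 -0.015] 0.019
6 [ 0.006 -0.016] 0.017
7 [ 0.006 -0.018] 0.016
8 [ 0.007 -0.019] 0.014
9 [ 0.007 -0.02 ] 0.013
10 [ 0.008 -0.021] 0.011
11 [ 0.008 -0.021] 0.009
12 [ 0.008 -0.022] 0.008
13 [ 0.008 -0.023] 0.006
14 [ 0.008 -0.023] 0.004
15 [ 0.008 -0.023] 0.002
16 [ 0.008 -0.023] -0.0
17 [ 0.008 -0.023] -0.002
18 [ 0.008 -0.023] -0.004
19 [ 0.008 -0.023] -0.006
```

Call:
step_arm(moves=[{"x": 0.003,"y": -0.007,"z": 0.023,"turn": 0,"hand": 1},{"x": 0.003,"y": -0.009,"z": 0.023,"turn": 0,"hand": 1},{"x": 0.004,"y": -0.011,"z": 0.022,"turn": 0,"hand": 1},{"x": 0.004,"y": -0.012,"z": 0.021,"turn": 0,"hand": 1},{"x": 0.005,"y": -0.014,"z": 0.02,"turn": 0,"hand": 1},{"x": 0.006,"y": -0.015,"z": 0.019,"turn": 0,"hand": 1},{"x": 0.006,"y": -0.016,"z": 0.017,"turn": 0,"hand": 1},{"x": 0.006,"y": -0.018,"z": 0.016,"turn": 0,"hand": 1},{"x": 0.007,"y": -0.019,"z": 0.014,"turn": 0,"hand": 1},{"x": 0.007,"y": -0.02,"z": 0.013,"turn": 0,"hand": 1}])

```text
t: 15.23
eef_pos: [0.5108, 0.0953, 0.2371]
tcp_rot: [-0.0, 0.575, 0.818, -0.0]
ft_force: [-0.1, 0.7, -4.0]
gripper_width: 0.0518
grasp_force: 27.4
```

```bash
python3 - <<'E'
from h import *
s=st();print(s["moment"]);w=read_camera("wrist");b=read_camera("scene")
cv2.imwrite("pics/w5.png",np.hstack([w["frame"],cv2.resize(b["frame"][140:260,180:300],(288,288)).__array__() if 0 else np.pad(cv2.resize(b["frame"][140:260,180:300],(288,288)),((0,96),(0,0),(0,0)))])[:,:,::-1])
E
```

```text
t 15.23 pos [0.5108 0.0953 0.2371] psi 1.917 F [-0.1  0.7 -4. ] w 0.0518 g 27.4 q [ 0.16  0.53  1.95 -0.    0.65 -0.18]
[0.16579124 0.12642521 0.01248334]
```

View pics/w5.png

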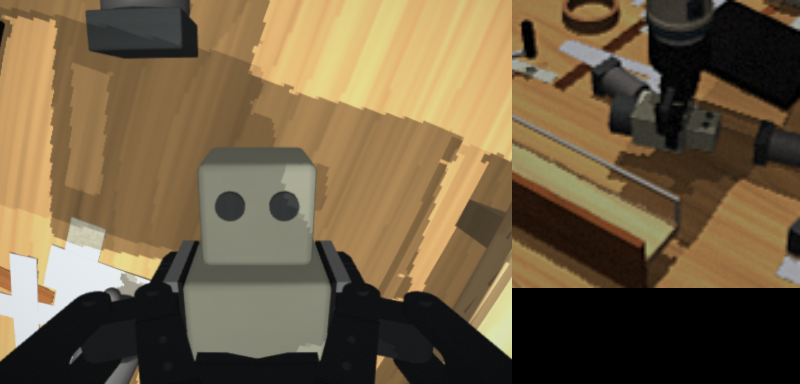

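The figure rose nearly level (head at (255,205), eyes up), so the grip is holding it against turning. I loosen the grip so that the heavy foot swings down.

Call:
step_arm(moves=[{"x": 0,"y": 0,"z": 0.02,"turn": 0,"hand": 1},{"x": 0,"y": 0,"z": 0,"turn": 0,"hand": 1},{"x": 0,"y": 0,"z": 0,"turn": 0,"hand": 1},{"x": 0,"y": 0,"z": 0,"turn": 0,"hand": -0.17},{"x": 0,"y": 0,"z": 0,"turn": 0,"hand": -0.17},{"x": 0,"y": 0,"z": 0,"turn": 0,"hand": -0.17},{"x": 0,"y": 0,"z": 0,"turn": 0,"hand": -0.17},{"x": 0,"y": 0,"z": 0,"turn": 0,"hand": -0.17},{"x": 0,"y": 0,"z": 0,"turn": 0,"hand": -0.17},{"x": 0,"y": 0,"z": 0,"turn": 0,"hand": -0.17}], squeeze=20)

```text
t: 16.17
eef_pos: [0.5106, 0.096, 0.2427]
tcp_rot: [-0.0, 0.575, 0.818, -0.0]
ft_force: [0.3, 0.2, -3.0]
gripper_width: 0.0518
grasp_force: 27.5
```

```bash
python3 - <<'E'
from h import *
s=st();print(s["moment"]);w=read_camera("wrist");b=read_camera("scene")
np.savez("pics/last",w=w["frame"],b=b["frame"])
for n,p in (("w",w),("b",b)):
    for d in place_of(p,"robot_figure")[:4]: print(n,round(d["p"],2),px(d["point"]))
    for d in search_frame(p,"robot_figure")[:4]: print(n,"c",round(d["p"],2),px(d["point"]))
E
```

```text
t 16.17 pos [0.5106 0.096  0.2427] psi 1.917 F [ 0.3  0.2 -3. ] w 0.0518 g 27.5 q [ 0.16  0.52  1.95 -0.    0.66 -0.18]
[ 0.2389536   0.09094942 -0.03539519]
w c 0.71 [254.1056 261.888 ]
w c 0.43 [121.088  361.6896]
b 0.77 [348.416  168.4992]
b 0.75 [190.0032 109.4016]
b 0.74 [298.5984 303.2832]
b 0.65 [221.0816 184.3968]
b c 0.89 [197.4784 117.312 ]
b c 0.88 [238.6944 191.1168]
b c 0.86 [341.4016 175.9872]
b c 0.74 [284.2112 285.8112]
```

Call:
step_arm(moves=[{"x": 0,"y": 0,"z": -0.08,"turn": 0,"hand": -0.18},{"x": 0,"y": 0,"z": 0,"turn": 0,"hand": -0.18},{"x": 0,"y": 0,"z": 0,"turn": 0,"hand": -0.19},{"x": 0,"y": 0,"z": 0,"turn": 0,"hand": -0.19},{"x": 0,"y": 0,"z": 0,"turn": 0,"hand": -0.2},{"x": 0,"y": 0,"z": 0,"turn": 0,"hand": -0.2},{"x": 0,"y": 0,"z": 0,"turn": 0,"hand": -0.2},{"x": 0,"y": 0,"z": 0,"turn": 0,"hand": -0.2},{"x": 0,"y": 0,"z": 0,"turn": 0,"hand": -0.2},{"x": 0,"y": 0,"z": 0,"turn": 0,"hand": -0.2}])

```text
t: 17.3
eef_pos: [0.5106, 0.096, 0.2189]
tcp_rot: [0.0, 0.575, 0.818, 0.0]
ft_force: [-0.1, 0.7, -2.5]
gripper_width: 0.0517
grasp_force: 27.3
```

```bash
python3 - <<'E'
from h import *
s=st();print(s["moment"])
E
```

```text
t 17.3 pos [0.5106 0.096  0.2189] psi 1.917 F [-0.1  0.7 -2.5] w 0.0517 g 27.3 q [ 0.16  0.57  1.96  0.    0.62 -0.18]
[ 0.22880884  0.09160171 -0.00856094]
```

Call:
step_arm(moves=[{"x": 0,"y": 0,"z": 0,"turn": 0,"hand": -0.21},{"x": 0,"y": 0,"z": 0,"turn": 0,"hand": -0.21},{"x": 0,"y": 0,"z": 0,"turn": 0,"hand": -0.22},{"x": 0,"y": 0,"z": 0,"turn": 0,"hand": -0.22},{"x": 0,"y": 0,"z": 0,"turn": 0,"hand": -0.22},{"x": 0,"y": 0,"z": 0,"turn": 0,"hand": -0.22},{"x": 0,"y": 0,"z": 0,"turn": 0,"hand": -0.22},{"x": 0,"y": 0,"z": 0,"turn": 0,"hand": -0.22},{"x": 0,"y": 0,"z": 0,"turn": 0,"hand": -0.22},{"x": 0,"y": 0,"z": 0,"turn": 0,"hand": -0.22}], squeeze=20)

```text
t: 18.13
eef_pos: [0.5108, 0.0961, 0.2188]
tcp_rot: [0.0, 0.575, 0.818, 0.0]
ft_force: [2.0, 0.7, 0.6]
gripper_width: 0.0521
grasp_force: 1.9
```

```bash
python3 - <<'E'
from h import *
s=st();print(s["moment"])
E
```

```text
t 18.13 pos [0.5108 0.0961 0.2188] psi 1.917 F [2.  0.7 0.6] w 0.0521 g 1.9 q [ 0.16  0.57  1.96  0.    0.61 -0.18]
[ 0.18046181 -0.25530696  0.05452904]
```

```bash
cat >> h.py <<'E'
def duo(name,box,wc=None):  # wrist + scene crop side by side, <=800x600
    w=read_camera("wrist")["frame"];b=read_camera("scene")["frame"];x0,y0,x1,y1=box
    c=cv2.resize(b[y0:y1,x0:x1],(384,384),interpolation=cv2.INTER_CUBIC)
    cv2.imwrite(name,np.hstack([cv2.resize(w,(416,384)),c])[:,:,::-1])
E
python3 - <<'E'
from h import *
duo("pics/d1.png",(190,140,290,240));print(observe()["moment"])
E
```

```text
[ 0.19427203 -0.21929112  0.10840265]
```

View pics/d1.png

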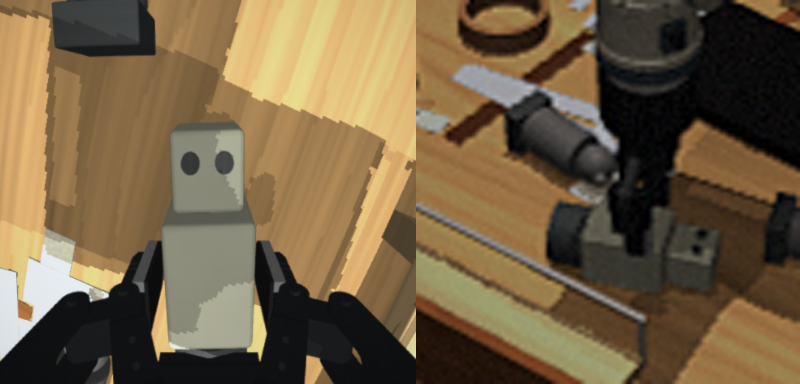

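The figure slipped down and lies on the table again, with its foot at (570,235) in the crop, still between the fingers. About 2 N let it slide and 27 N locks it, so a value in between is needed. I back off to measure it again.

Call:
step_arm(moves=[{"x": 0,"y": 0,"z": 0,"turn": 0,"hand": -1},{"x": 0,"y": 0,"z": 0,"turn": 0,"hand": -1},{"x": 0,"y": 0,"z": 0,"turn": 0,"hand": -1},{"x": 0,"y": 0,"z": 0,"turn": 0,"hand": -1},{"x": 0,"y": 0,"z": 0.12,"turn": 0,"hand": -1},{"x": 0,"y": 0,"z": 0.12,"turn": 0,"hand": -1},{"x": 0,"y": 0,"z": 0.12,"turn": 0,"hand": -1},{"x": 0.03,"y": -0.08,"z": 0.1,"turn": 0,"hand": -1},{"x": 0.03,"y": -0.08,"z": 0,"turn": 0,"hand": -1},{"x": 0,"y": 0,"z": 0,"turn": 0,"hand": -1}])

```text
t: 19.07
eef_pos: [0.5303, 0.0456, 0.3593]
tcp_rot: [0.003, 0.575, 0.818, 0.001]
ft_force: [-0.3, -0.1, 0.2]
gripper_width: 0.0852
grasp_force: 0.0
```

```bash
python3 - <<'E'
from h import *
s=st();C=look((("robot_figure",.026),("figure0",.022)),"wb")
w=C["w"]["frame"].astype(int)
# white-ish body mask: low saturation, bright
hsv=cv2.cvtColor(C["w"]["frame"],cv2.COLOR_RGB2HSV);m=((hsv[...,1]<75)&(hsv[...,2]>70)).astype(np.uint8);m[:,:150]=0;m[250:]=0;m[:,400:]=0
m=cv2.morphologyEx(m,cv2.MORPH_OPEN,np.ones((5,5)));n,l,stt,c=cv2.connectedComponentsWithStats(m)
for i in range(1,n):
    if stt[i,4]>300: print(stt[i],c[i].round(),cv2.minAreaRect(np.argwhere(l==i)[:,::-1].astype(np.float32)))
cv2.imwrite("pics/w6.png",C["w"]["frame"][:,:,::-1])
E
```

```text
t 19.07 pos [0.5303 0.0456 0.3593] psi 1.915 F [-0.3 -0.1  0.2] w 0.0852 g 0.0 q [ 0.06  0.35  1.87 -0.    0.92 -0.28]
w robot_figure 0.92 [253.9 201.4] [0.5398 0.019  0.026 ]
w figure0 0.56 [122.7 266.7] [ 0.4367 -0.0946  0.022 ]
b robot_figure 0.91 [223.2 200. ] [0.5434 0.0141 0.026 ]
b robot_figure 0.81 [348.1 167.9] [0.1625 0.2733 0.026 ]
b robot_figure 0.6 [190.6 109.6] [ 0.2064 -0.4232  0.026 ]
b robot_figure 0.58 [300.4 305.7] [0.729  0.4106 0.026 ]
b figure0 0.92 [306.8 233.3] [0.5056 0.3018 0.022 ]
b figure0 0.89 [283.2 197.5] [0.4179 0.1632 0.022 ]
b figure0 0.63 [217.5 170.8] [ 0.4394 -0.093   0.022 ]
b figure0 0.51 [151.7 164.9] [ 0.5502 -0.3023  0.022 ]
 tri bw robot_figure [0.5411 0.0154 0.0233] 0.0055
 tri bw figure0 [ 0.4358 -0.0966  0.0181] 0.0011
[ 227   39   50   50 2402] [252.  64.] ((251.5, 63.5), (49.0, 49.0), 90.0)
[ 221   91   65   84 5261] [254. 132.] ((253.0, 132.49998474121094), (63.99999237060547, 82.99998474121094), -0.0)
[150 157  43  45 710] [175. 176.] ((166.513427734375, 179.32073974609375), (46.42329025268555, 34.126060485839844), 20.2248592376709)
[150 178  22  31 564] [159. 193.] ((160.5, 193.0), (30.0, 21.0), 90.0)
[376 204  24  46 649] [391. 231.] ((393.4381103515625, 229.13916015625), (18.98697280883789, 50.462711334228516), 23.96249008178711)
[150 214  17  33 378] [156. 227.] ((158.0, 230.0), (32.0, 16.0), 90.0)
```

View pics/w6.png

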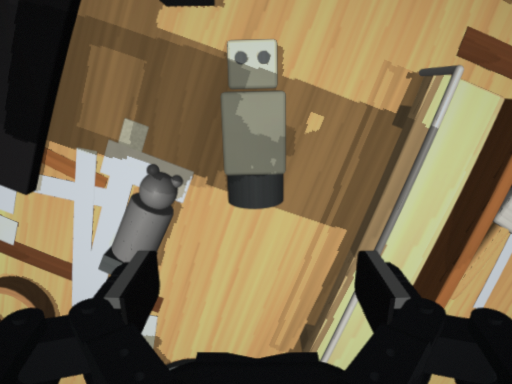

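Call:
step_arm(moves=[{"x": -0.036,"y": 0.098,"z": 0,"turn": 0,"hand": -1},{"x": -0.035,"y": 0.097,"z": -0.05,"turn": 0,"hand": -1},{"x": 0,"y": 0,"z": -0.12,"turn": 0,"hand": -1},{"x": 0,"y": 0,"z": -0.12,"turn": 0,"hand": -1},{"x": 0,"y": 0,"z": -0.12,"turn": 0,"hand": -1},{"x": 0,"y": 0,"z": -0.12,"turn": 0,"hand": -1},{"x": 0,"y": 0,"z": -0.053,"turn": 0,"hand": -1},{"x": 0,"y": 0,"z": 0,"turn": 0,"hand": -0.17},{"x": 0,"y": 0,"z": 0,"turn": 0,"hand": -0.17},{"x": 0,"y": 0,"z": 0,"turn": 0,"hand": -0.17}], squeeze=20)

```text
t: 20.2
eef_pos: [0.5076, 0.1069, 0.1825]
tcp_rot: [0.0, 0.575, 0.818, 0.0]
ft_force: [1.2, 2.4, 3.2]
gripper_width: 0.0517
grasp_force: 14.4
```

Call:
step_arm(moves=[{"x": 0,"y": 0,"z": 0,"turn": 0,"hand": -0.17},{"x": 0,"y": 0,"z": 0,"turn": 0,"hand": -0.17},{"x": 0,"y": 0,"z": 0,"turn": 0,"hand": -0.17},{"x": 0,"y": 0,"z": 0,"turn": 0,"hand": -0.17},{"x": 0,"y": 0,"z": 0,"turn": 0,"hand": -0.213},{"x": 0,"y": 0,"z": 0,"turn": 0,"hand": -0.213},{"x": 0,"y": 0,"z": 0,"turn": 0,"hand": -0.213},{"x": 0,"y": 0,"z": 0,"turn": 0,"hand": -0.213},{"x": 0,"y": 0,"z": 0,"turn": 0,"hand": -0.213},{"x": 0,"y": 0,"z": 0,"turn": 0,"hand": -0.213}])

```text
t: 21.03
eef_pos: [0.5076, 0.1066, 0.1825]
tcp_rot: [0.0, 0.575, 0.818, 0.0]
ft_force: [-1.4, 2.0, 6.2]
gripper_width: 0.0518
grasp_force: 17.1
```

Call:
step_arm(moves=[{"x": 0,"y": 0,"z": 0,"turn": 0,"hand": -0.217},{"x": 0,"y": 0,"z": 0,"turn": 0,"hand": -0.217},{"x": 0,"y": 0,"z": 0,"turn": 0,"hand": -0.217},{"x": 0.003,"y": -0.007,"z": 0.023,"turn": 0,"hand": -0.217},{"x": 0.003,"y": -0.009,"z": 0.023,"turn": 0,"hand": -0.217},{"x": 0.004,"y": -0.011,"z": 0.022,"turn": 0,"hand": -0.217},{"x": 0.004,"y": -0.012,"z": 0.021,"turn": 0,"hand": -0.217},{"x": 0.005,"y": -0.014,"z": 0.02,"turn": 0,"hand": -0.217},{"x": 0,"y": 0,"z": 0,"turn": 0,"hand": -0.217},{"x": 0,"y": 0,"z": 0,"turn": 0,"hand": -0.217}])

```text
t: 21.87
eef_pos: [0.5132, 0.0903, 0.2151]
tcp_rot: [0.0, 0.575, 0.818, 0.0]
ft_force: [-0.1, 1.1, 0.5]
gripper_width: 0.0522
grasp_force: 1.4
```

```bash
python3 - <<'E'
from h import *
s=st();print(s["moment"])
w=read_camera("wrist");b=read_camera("scene")
for n,p in (("w",w),("b",b)):
    for d in place_of(p,"robot_figure")[:4]: print(n,round(d["p"],2),px(d["point"]),onz(p,px(d["point"]),.026))
hsv=cv2.cvtColor(w["frame"],cv2.COLOR_RGB2HSV);m=((hsv[...,1]<75)&(hsv[...,2]>70)).astype(np.uint8);m[:,:150]=0;m[:,400:]=0
n,l,stt,c=cv2.connectedComponentsWithStats(m)
print([ (stt[i].tolist()) for i in range(1,n) if stt[i,4]>800])
E
```

```text
t 21.87 pos [0.5132 0.0903 0.2151] psi 1.916 F [-0.1  1.1  0.5] w 0.0522 g 1.4 q [ 0.15  0.58  1.96  0.    0.61 -0.19]
[0.119175   0.01438948 0.02291021]
w 0.85 [255.8976 369.2928] [0.54235508 0.01041935 0.026     ]
b 0.77 [351.5904 166.0032] [0.14578042 0.27898031 0.026     ]
b 0.68 [297.7792 302.5152] [0.72487171 0.40032023 0.026     ]
b 0.65 [222.1056 198.1056] [0.538683   0.00601335 0.026     ]
b 0.58 [192.6144 111.3984] [ 0.21186591 -0.40739062  0.026     ]
[[187, 152, 141, 207, 23832]]
```

Call:
step_arm(moves=[{"x": 0,"y": 0,"z": 0,"turn": 0,"hand": -0.4},{"x": 0,"y": 0,"z": 0,"turn": 0,"hand": -0.4},{"x": -0.009,"y": 0.025,"z": -0.055,"turn": 0,"hand": -0.4},{"x": 0,"y": 0,"z": -0.054,"turn": 0,"hand": -0.4},{"x": 0,"y": 0,"z": 0,"turn": 0,"hand": -0.17},{"x": 0,"y": 0,"z": 0,"turn": 0,"hand": -0.17},{"x": 0,"y": 0,"z": 0,"turn": 0,"hand": -0.17},{"x": 0,"y": 0,"z": 0,"turn": 0,"hand": -0.215},{"x": 0,"y": 0,"z": 0,"turn": 0,"hand": -0.215},{"x": 0,"y": 0,"z": 0,"turn": 0,"hand": -0.215}])

```text
t: 22.9
eef_pos: [0.5105, 0.098, 0.1823]
tcp_rot: [0.0, 0.575, 0.818, 0.0]
ft_force: [0.1, 0.2, -3.6]
gripper_width: 0.0518
grasp_force: 22.7
```

Call:
step_arm(moves=[{"x": 0,"y": 0,"z": 0,"turn": 0,"hand": -0.215},{"x": 0.003,"y": -0.007,"z": 0.023,"turn": 0,"hand": -0.215},{"x": 0,"y": 0,"z": 0,"turn": 0,"hand": -0.215},{"x": 0.003,"y": -0.009,"z": 0.023,"turn": 0,"hand": -0.215},{"x": 0,"y": 0,"z": 0,"turn": 0,"hand": -0.215},{"x": 0,"y": 0,"z": 0,"turn": 0,"hand": -0.215},{"x": 0,"y": 0,"z": 0,"turn": 0,"hand": -0.215},{"x": 0,"y": 0,"z": 0,"turn": 0,"hand": -0.215},{"x": 0,"y": 0,"z": 0,"turn": 0,"hand": -0.215},{"x": 0,"y": 0,"z": 0,"turn": 0,"hand": -0.215}])

```text
t: 23.73
eef_pos: [0.5123, 0.0935, 0.1957]
tcp_rot: [0.0, 0.575, 0.818, 0.0]
ft_force: [0.5, 2.4, 1.0]
gripper_width: 0.0517
grasp_force: 5.1
```

```bash
python3 - <<'E'
from h import *
s=st();print(s["moment"])
w=read_camera("wrist")
for n,p in (("w",w),):
    for d in place_of(p,"robot_figure")[:4]: print(n,round(d["p"],2),px(d["point"]),onz(p,px(d["point"]),.026))
E
```

```text
t 23.73 pos [0.5123 0.0935 0.1957] psi 1.917 F [0.5 2.4 1. ] w 0.0517 g 5.1 q [ 0.16  0.61  1.96  0.    0.57 -0.19]
[ 0.19935732 -0.15920925  0.11150866]
```

```bash
cat >> h.py <<'E'
def box(x,y,z0,z1): return np.array([[a*x/2,b*y/2,c] for a in(-1,1) for b in(-1,1) for c in(z0,z1)])
def tilt(w=None,save=None):
    """fit tilt (0 lying, 90 upright), grip height h and perpendicular offset e of the robot figure held at the grasp point"""
    w=w or read_camera("wrist");s=observe();psi=2*np.arctan2(s["tcp_rot"][2],s["tcp_rot"][1])
    hsv=cv2.cvtColor(w["frame"],cv2.COLOR_RGB2HSV);m=((hsv[...,1]<80)&(hsv[...,2]>60)).astype(np.uint8)
    m[:,:180]=0;m[:,335:]=0;m[340:]=0
    m=cv2.morphologyEx(m,cv2.MORPH_CLOSE,np.ones((15,15)));m=cv2.morphologyEx(m,cv2.MORPH_OPEN,np.ones((7,7)))
    n,l,stt,c=cv2.connectedComponentsWithStats(m);i=1+np.argmax(stt[1:,4]);m=(l==i)
    u=np.array([np.cos(psi),np.sin(psi),0]);v=np.cross([0,0,1],u);g=s["eef_pos"]-[0,0,.155]
    B=[box(.052,.052,.03,.098),box(.036,.040,.098,.138)]
    best=[]
    for ph in range(-10,96,5):
        f=np.radians(ph);k=u*np.cos(f)+np.array([0,0,np.sin(f)]);n_=-u*np.sin(f)+np.array([0,0,np.cos(f)])
        for h in np.arange(.05,.111,.01):
            for e in (-.02,-.01,0,.01,.02):
                r=np.zeros(m.shape,np.uint8)
                for b in B:
                    X=g+b[:,:1]*n_+b[:,1:2]*v+(b[:,2:]-h)*k-e*n_
                    q=cv2.projectPoints(X,cv2.Rodrigues(np.array(w["R"]))[0],np.array(w["t"]),w["camera_matrix"],np.array(w["D"],float))[0][:,0]
                    cv2.fillConvexPoly(r,cv2.convexHull(q.astype(np.int32)),1)
                r[:,:180]=0;r[:,335:]=0;r[340:]=0
                best.append(((r&m).sum()/max(1,(r|m).sum()),ph,round(h,3),e))
    best.sort(reverse=True);print("tilt",[(round(float(b[0]),3),)+b[1:] for b in best[:4]]);return best[0]
E
python3 - <<'E'
from h import *
st();tilt()
E
```

```text
t 23.83 pos [0.5123 0.0934 0.1957] psi 1.917 F [1.7 2.6 0. ] w 0.052 g 5.1 q [ 0.16  0.61  1.96  0.    0.57 -0.19]
tilt [(0.921, 5, np.float64(0.08), 0), (0.917, 10, np.float64(0.08), 0), (0.915, 15, np.float64(0.08), 0), (0.913, 0, np.float64(0.08), 0)]
```

Call:
step_arm(moves=[{"x": 0.004,"y": -0.011,"z": 0.022,"turn": 0,"hand": -0.215},{"x": 0,"y": 0,"z": 0,"turn": 0,"hand": -0.215},{"x": 0.004,"y": -0.012,"z": 0.021,"turn": 0,"hand": -0.215},{"x": 0,"y": 0,"z": 0,"turn": 0,"hand": -0.215},{"x": 0.005,"y": -0.014,"z": 0.02,"turn": 0,"hand": -0.215},{"x": 0,"y": 0,"z": 0,"turn": 0,"hand": -0.215},{"x": 0.006,"y": -0.015,"z": 0.019,"turn": 0,"hand": -0.215},{"x": 0,"y": 0,"z": 0,"turn": 0,"hand": -0.215},{"x": 0,"y": 0,"z": 0,"turn": 0,"hand": -0.215},{"x": 0,"y": 0,"z": 0,"turn": 0,"hand": -0.215}])

```text
t: 24.72
eef_pos: [0.5181, 0.0777, 0.2205]
tcp_rot: [0.0, 0.575, 0.818, 0.0]
ft_force: [0.1, 0.3, 0.6]
gripper_width: 0.052
grasp_force: 5.0
```

```bash
python3 - <<'E'
from h import *
st();tilt()
E
```

```text
t 24.72 pos [0.5181 0.0777 0.2205] psi 1.917 F [0.1 0.3 0.6] w 0.052 g 5.0 q [ 0.13  0.57  1.95 -0.    0.62 -0.22]
tilt [(0.907, 95, np.float64(0.09), 0.02), (0.898, 25, np.float64(0.08), 0), (0.897, 30, np.float64(0.08), 0), (0.894, 10, np.float64(0.08), -0.01)]
```

Call:
step_arm(moves=[{"x": 0.006,"y": -0.016,"z": 0.017,"turn": 0,"hand": -0.215},{"x": 0,"y": 0,"z": 0,"turn": 0,"hand": -0.215},{"x": 0.006,"y": -0.018,"z": 0.016,"turn": 0,"hand": -0.215},{"x": 0,"y": 0,"z": 0,"turn": 0,"hand": -0.215},{"x": 0.007,"y": -0.019,"z": 0.014,"turn": 0,"hand": -0.215},{"x": 0,"y": 0,"z": 0,"turn": 0,"hand": -0.215},{"x": 0.007,"y": -0.02,"z": 0.013,"turn": 0,"hand": -0.215},{"x": 0,"y": 0,"z": 0,"turn": 0,"hand": -0.215},{"x": 0,"y": 0,"z": 0,"turn": 0,"hand": -0.215},{"x": 0,"y": 0,"z": 0,"turn": 0,"hand": -0.215}])

```text
t: 25.6
eef_pos: [0.5258, 0.0557, 0.2384]
tcp_rot: [0.0, 0.575, 0.818, 0.0]
ft_force: [0.5, -0.4, -0.9]
gripper_width: 0.0519
grasp_force: 4.9
```

```bash
python3 - <<'E'
from h import *
st();tilt();duo("pics/d2.png",(170,130,290,250))
E
```

```text
t 25.6 pos [0.5258 0.0557 0.2384] psi 1.917 F [ 0.5 -0.4 -0.9] w 0.0519 g 4.9 q [ 0.08  0.54  1.93 -0.    0.67 -0.26]
tilt [(0.934, 60, np.float64(0.08), 0.01), (0.888, 75, np.float64(0.08), 0.02), (0.887, 65, np.float64(0.06), 0.01), (0.886, 65, np.float64(0.08), 0.01)]
```

View pics/d2.png

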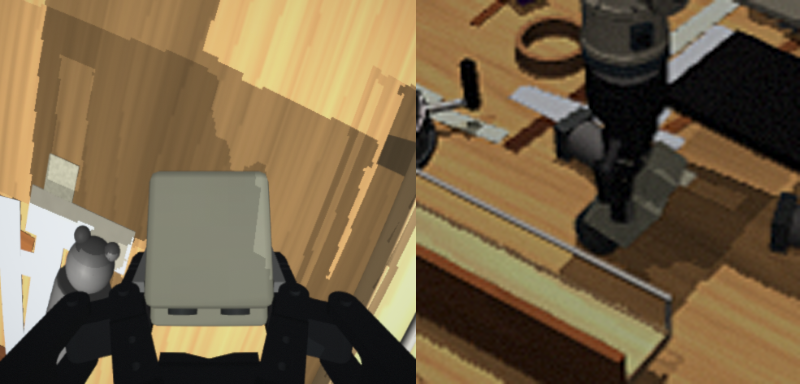

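The crop shows the figure tilted about 60° with its foot down at (600,235). The method works, so I continue.

Call:
step_arm(moves=[{"x": 0.008,"y": -0.021,"z": 0.011,"turn": 0,"hand": -0.215},{"x": 0,"y": 0,"z": 0,"turn": 0,"hand": -0.215},{"x": 0.008,"y": -0.021,"z": 0.009,"turn": 0,"hand": -0.215},{"x": 0,"y": 0,"z": 0,"turn": 0,"hand": -0.215},{"x": 0.008,"y": -0.022,"z": 0.008,"turn": 0,"hand": -0.215},{"x": 0,"y": 0,"z": 0,"turn": 0,"hand": -0.215},{"x": 0,"y": 0,"z": 0,"turn": 0,"hand": -0.215},{"x": 0,"y": 0,"z": 0,"turn": 0,"hand": -0.215},{"x": 0,"y": 0,"z": 0,"turn": 0,"hand": -0.215},{"x": 0,"y": 0,"z": 0,"turn": 0,"hand": -0.215}])

```text
t: 26.58
eef_pos: [0.5327, 0.0367, 0.2465]
tcp_rot: [-0.0, 0.575, 0.818, -0.0]
ft_force: [0.6, 0.2, -3.8]
gripper_width: 0.0519
grasp_force: 4.4
```

```bash
python3 - <<'E'
from h import *
st();tilt()
E
```

```text
t 26.58 pos [0.5327 0.0367 0.2465] psi 1.917 F [ 0.6  0.2 -3.8] w 0.0519 g 4.4 q [ 0.05  0.53  1.92  0.    0.69 -0.3 ]
tilt [(0.923, 65, np.float64(0.08), 0.01), (0.899, 60, np.float64(0.08), 0.01), (0.892, 65, np.float64(0.09), 0.01), (0.883, 60, np.float64(0.09), 0.01)]
```

Call:
step_arm(moves=[{"x": 0.008,"y": -0.023,"z": -0.01,"turn": 0,"hand": -0.213},{"x": 0.008,"y": -0.023,"z": -0.003,"turn": 0,"hand": -0.213},{"x": 0.008,"y": -0.023,"z": -0.002,"turn": 0,"hand": -0.213},{"x": 0.008,"y": -0.023,"z": 0,"turn": 0,"hand": -0.213},{"x": 0.004,"y": -0.012,"z": 0,"turn": 0,"hand": -0.213},{"x": 0,"y": 0,"z": 0,"turn": 0,"hand": -0.213},{"x": 0,"y": 0,"z": 0,"turn": 0,"hand": -0.213},{"x": 0,"y": 0,"z": 0,"turn": 0,"hand": -0.213},{"x": 0,"y": 0,"z": 0,"turn": 0,"hand": -0.213},{"x": 0,"y": 0,"z": 0,"turn": 0,"hand": -0.213}])

```text
t: 27.47
eef_pos: [0.5435, 0.0056, 0.2421]
tcp_rot: [-0.0, 0.575, 0.818, -0.0]
ft_force: [0.1, 0.3, -3.6]
gripper_width: 0.0521
grasp_force: 7.3
```

```bash
python3 - <<'E'
from h import *
st();tilt()
E
```

```text
t 27.47 pos [0.5435 0.0056 0.2421] psi 1.917 F [ 0.1  0.3 -3.6] w 0.0521 g 7.3 q [-0.01  0.55  1.9   0.    0.69 -0.36]
tilt [(0.929, 65, np.float64(0.08), 0.01), (0.897, 65, np.float64(0.09), 0.01), (0.892, 60, np.float64(0.08), 0.01), (0.877, 70, np.float64(0.07), 0.01)]
```

Call:
step_arm(moves=[{"x": 0.003,"y": -0.009,"z": -0.012,"turn": 0,"hand": -0.213},{"x": 0.003,"y": -0.009,"z": -0.012,"turn": 0,"hand": -0.213},{"x": 0.006,"y": -0.018,"z": -0.006,"turn": 0,"hand": -0.213},{"x": 0.006,"y": -0.018,"z": 0,"turn": 0,"hand": -0.213},{"x": 0.006,"y": -0.018,"z": 0.002,"turn": 0,"hand": -0.213},{"x": 0.006,"y": -0.018,"z": 0.002,"turn": 0,"hand": -0.213},{"x": 0,"y": 0,"z": 0,"turn": 0,"hand": -0.213},{"x": 0,"y": 0,"z": 0,"turn": 0,"hand": -0.213},{"x": 0,"y": 0,"z": 0,"turn": 0,"hand": -0.213},{"x": 0,"y": 0,"z": 0,"turn": 0,"hand": -0.213}])

```text
t: 28.35
eef_pos: [0.5528, -0.0217, 0.2345]
tcp_rot: [0.0, 0.575, 0.818, 0.0]
ft_force: [0.2, -2.7, 1.1]
gripper_width: 0.052
grasp_force: 7.8
```

```bash
python3 - <<'E'
from h import *
st();tilt()
E
```

```text
t 28.35 pos [ 0.5528 -0.0217  0.2345] psi 1.917 F [ 0.2 -2.7  1.1] w 0.052 g 7.8 q [-0.06  0.57  1.88 -0.    0.69 -0.41]
tilt [(0.964, 35, np.float64(0.07), -0.02), (0.96, 25, np.float64(0.08), -0.02), (0.956, 45, np.float64(0.05), -0.02), (0.954, 65, np.float64(0.06), 0.01)]
```

```bash
cat >> h.py <<'E'
def inplane(th="robot_figure",cams="ba"):
    s=observe();psi=2*np.arctan2(s["tcp_rot"][2],s["tcp_rot"][1]);u=np.array([np.cos(psi),np.sin(psi),0]);v=np.cross([0,0,1],u);g=s["eef_pos"]-[0,0,.155]
    for c in cams:
        p=read_camera(dict(w="wrist",a="top",b="scene")[c])
        for f in (place_of,search_frame):
            for d in f(p,th):
                o,r=ray(p,px(d["point"]));X=o+r*((g-o)@v)/(r@v);k=X-g
                if np.linalg.norm(k)<.15 and d["p"]>.2: print(c,f.__name__,round(d["p"],2),px(d["point"]).round(),"along u",round(float(k@u),3),"dz",round(float(k[2]),3),"z",round(float(X[2]),3))
E
python3 - <<'E'
from h import *
st();inplane(cams="bwb")
E
```

```text
t 28.4 pos [ 0.5528 -0.0216  0.2344] psi 1.917 F [ 1.1 -2.8  1.4] w 0.052 g 7.8 q [-0.06  0.57  1.88 -0.    0.69 -0.41]
b call 0.81 [207. 202.] along u -0.022 dz -0.084 z -0.004
b call 0.68 [217. 185.] along u 0.017 dz 0.006 z 0.085
w call 0.95 [255. 232.] along u 0.013 dz -0.016 z 0.064
w call 0.95 [256. 254.] along u -0.047 dz -0.11 z -0.031
b call 0.79 [208. 202.] along u -0.018 dz -0.079 z 0.0
b call 0.81 [215. 183.] along u 0.013 dz 0.011 z 0.091
```

Call:
step_arm(moves=[{"x": 0.006,"y": -0.016,"z": -0.002,"turn": 0,"hand": -0.213},{"x": 0.006,"y": -0.016,"z": -0.004,"turn": 0,"hand": -0.213},{"x": 0.006,"y": -0.016,"z": -0.004,"turn": 0,"hand": -0.213},{"x": 0.006,"y": -0.016,"z": -0.004,"turn": 0,"hand": -0.213},{"x": 0,"y": 0,"z": 0,"turn": 0,"hand": -0.213},{"x": 0,"y": 0,"z": 0,"turn": 0,"hand": -0.213},{"x": 0,"y": 0,"z": 0,"turn": 0,"hand": -0.213},{"x": 0,"y": 0,"z": 0,"turn": 0,"hand": -0.213},{"x": 0,"y": 0,"z": 0,"turn": 0,"hand": -0.213},{"x": 0,"y": 0,"z": 0,"turn": 0,"hand": -0.213}])

```text
t: 29.68
eef_pos: [0.5599, -0.0409, 0.2303]
tcp_rot: [0.0, 0.575, 0.818, -0.0]
ft_force: [-0.1, -2.2, 5.0]
gripper_width: 0.0521
grasp_force: 7.0
```

```bash
python3 - <<'E'
from h import *
st();inplane(cams="bb");tilt()
E
```

```text
t 29.68 pos [ 0.5599 -0.0409  0.2303] psi 1.917 F [-0.1 -2.2  5. ] w 0.0521 g 7.0 q [-0.09  0.59  1.86 -0.    0.69 -0.44]
b call 0.61 [208. 196.] along u 0.003 dz -0.05 z 0.026
b call 0.55 [213. 185.] along u 0.025 dz 0.008 z 0.083
b call 0.94 [208. 198.] along u 0.004 dz -0.059 z 0.017
b call 0.84 [210. 184.] along u 0.016 dz 0.006 z 0.081
tilt [(0.995, 50, np.float64(0.05), -0.01), (0.992, 75, np.float64(0.05), 0.02), (0.988, 30, np.float64(0.07), -0.02), (0.986, 40, np.float64(0.07), -0.01)]
```

Call:
step_arm(moves=[{"x": 0,"y": 0,"z": 0,"turn": 0,"hand": -0.24},{"x": 0,"y": 0,"z": 0,"turn": 0,"hand": -0.28},{"x": 0,"y": 0,"z": 0,"turn": 0,"hand": -0.33},{"x": 0,"y": 0,"z": 0,"turn": 0,"hand": -0.33},{"x": 0,"y": 0,"z": 0,"turn": 0,"hand": -0.33},{"x": 0,"y": 0,"z": 0,"turn": 0,"hand": -0.33},{"x": 0,"y": 0,"z": 0,"turn": 0,"hand": -0.33},{"x": 0,"y": 0,"z": 0,"turn": 0,"hand": -0.33},{"x": 0,"y": 0,"z": 0,"turn": 0,"hand": -0.33},{"x": 0,"y": 0,"z": 0,"turn": 0,"hand": -0.33}])

```text
t: 30.87
eef_pos: [0.5598, -0.0408, 0.2301]
tcp_rot: [-0.0, 0.575, 0.818, 0.0]
ft_force: [-0.3, -0.3, -0.3]
gripper_width: 0.0566
grasp_force: 0.0
```

```bash
python3 - <<'E'
from h import *
st();inplane(cams="bb");duo("pics/d3.png",(150,120,270,240))
E
```

```text
t 30.87 pos [ 0.5598 -0.0408  0.2301] psi 1.917 F [-0.3 -0.3 -0.3] w 0.0566 g 0.0 q [-0.09  0.59  1.86  0.    0.69 -0.44]
b call 0.67 [210. 201.] along u 0.009 dz -0.071 z 0.004
b call 0.85 [211. 186.] along u 0.019 dz -0.001 z 0.074
b call 0.57 [209. 198.] along u 0.008 dz -0.056 z 0.019
b call 0.56 [215. 186.] along u 0.031 dz 0.004 z 0.08
```

View pics/d3.png

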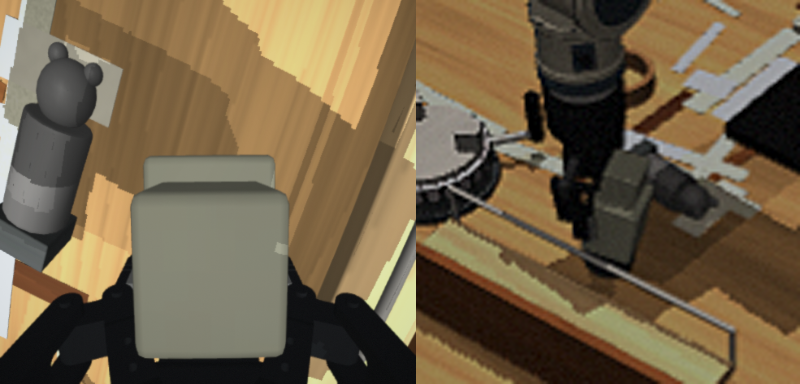

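The figure stands: head at (620,165) and foot at (605,265) in the crop. In the wrist half, the head's top is centred at about (210,276).

```bash
python3 - <<'E'
from h import *
s=st();w=read_camera("wrist");u=np.array([np.cos(1.917),np.sin(1.917)])
for v in (195,357): 
    X=onz(w,(258,v),.138);print(X,(X[:2]-s["eef_pos"][:2])@u)
print(onz(w,(132/416*512,276),.138)-onz(w,(287/416*512,276),.138))
E
```

```text
t 31.27 pos [ 0.5598 -0.0408  0.2301] psi 1.917 F [ 0.1 -0.1  0.1] w 0.0566 g 0.0 q [-0.09  0.59  1.86  0.    0.69 -0.44]
[0.54229769 0.01107747 0.138     ] 0.054774068837672614
[ 0.55548969 -0.02547204  0.138     ] 0.015916684572005565
[-0.03740964 -0.01344638  0.        ]
```

Call:
step_arm(moves=[{"x": 0,"y": 0,"z": 0.02,"turn": 0,"hand": -0.33},{"x": 0,"y": 0,"z": 0.02,"turn": 0,"hand": -0.33},{"x": 0,"y": 0,"z": 0.02,"turn": 0,"hand": -0.33},{"x": 0,"y": 0,"z": 0,"turn": 0,"hand": -0.33},{"x": 0,"y": 0,"z": 0,"turn": 0,"hand": -0.33},{"x": 0,"y": 0,"z": 0,"turn": 0,"hand": -0.33},{"x": 0,"y": 0,"z": 0,"turn": 0,"hand": -0.33},{"x": 0,"y": 0,"z": 0,"turn": 0,"hand": -0.33},{"x": 0,"y": 0,"z": 0,"turn": 0,"hand": -0.33},{"x": 0,"y": 0,"z": 0,"turn": 0,"hand": -0.33}])

```text
t: 32.15
eef_pos: [0.5598, -0.0408, 0.2479]
tcp_rot: [-0.0, 0.575, 0.818, -0.0]
ft_force: [-0.9, 0.5, 0.0]
gripper_width: 0.0567
grasp_force: 0.0
```

```bash
cat >> h.py <<'E'
def fit(geom,thr,save=None,w=None):
    """free pose fit in vertical plane of tool x: (a: origin along u from TCP, z of origin, tilt, lateral) by silhouette of light mask"""
E
python3 - <<'E'
from h import *
s=st();inplane(cams="bb")
w=read_camera("wrist")
hsv=cv2.cvtColor(w["frame"],cv2.COLOR_RGB2HSV);m=((hsv[...,1]<80)&(hsv[...,2]>60)).astype(np.uint8);m[:,:140]=0;m[:,380:]=0
m=cv2.morphologyEx(m,cv2.MORPH_OPEN,np.ones((7,7)));n,l,stt,c=cv2.connectedComponentsWithStats(m)
print([stt[i].tolist() for i in range(1,n) if stt[i,4]>800])
i=1+np.argmax(stt[1:,4])
for r in range(stt[i,1],stt[i,1]+stt[i,3],12):
    x=np.where(l[r]==i)[0];print(r,x.min(),x.max(),w["frame"][r,256])
E
```

```text
t 32.15 pos [ 0.5598 -0.0408  0.2479] psi 1.917 F [-0.9  0.5  0. ] w 0.0567 g 0.0 q [-0.09  0.56  1.86 -0.    0.72 -0.44]
b call 0.7 [207. 201.] along u -0.001 dz -0.091 z 0.002
b call 0.92 [209. 189.] along u 0.01 dz -0.031 z 0.062
b call 0.77 [209. 202.] along u 0.005 dz -0.092 z 0.001
b call 0.61 [208. 191.] along u 0.007 dz -0.041 z 0.052
[[186, 164, 143, 194, 24746]]
164 228 297 [77 78 70]
176 206 308 [89 90 79]
188 199 315 [91 92 81]
200 192 322 [109 110  96]
212 190 324 [146 146 128]
224 191 323 [145 145 126]
236 191 322 [87 87 76]
248 192 321 [89 90 79]
260 193 321 [88 89 79]
272 188 325 [93 94 83]
284 186 328 [136 136 118]
296 186 327 [138 138 121]
308 187 326 [137 138 121]
320 189 324 [136 138 120]
332 190 323 [136 136 119]
344 191 323 [134 135 118]
356 246 268 [132 133 116]
```

```bash
python3 - <<'E'
from h import *
s=st();w=read_camera("wrist");u=np.array([np.cos(1.917),np.sin(1.917)])
for r,z in ((278,.138),(350,.138),(206,.098),(232,.098)):
    X=onz(w,(257,r),z);print(r,X.round(4),round(float((X[:2]-s["eef_pos"][:2])@u),4))
print(onz(w,(186,300),.138)-onz(w,(327,300),.138))
E
```

```text
t 32.5 pos [ 0.5598 -0.0408  0.2481] psi 1.917 F [ 1.1 -1.4  0.4] w 0.0568 g 0.0 q [-0.09  0.56  1.86 -0.    0.72 -0.44]
278 [ 0.5519 -0.0162  0.138 ] 0.0258
350 [ 0.5601 -0.039   0.138 ] 0.0016
206 [ 0.5498 -0.0102  0.098 ] 0.0322
232 [ 0.5533 -0.0201  0.098 ] 0.0217
[-0.03655411 -0.01314899  0.        ]
```

The edges (shoulder row 206, head top row 278) fit a figure standing upright with its origin 6 mm ahead of the tool. I regrip firmly and lift.

Call:
step_arm(moves=[{"x": -0.0074,"y": 0.0204,"z": 0,"turn": 0,"hand": -0.33},{"x": 0,"y": 0,"z": 0,"turn": 0,"hand": 1},{"x": 0,"y": 0,"z": 0,"turn": 0,"hand": 1},{"x": 0,"y": 0,"z": 0,"turn": 0,"hand": 1},{"x": 0,"y": 0,"z": 0,"turn": 0,"hand": 1},{"x": 0,"y": 0,"z": 0,"turn": 0,"hand": 1},{"x": 0,"y": 0,"z": 0,"turn": 0,"hand": 1},{"x": 0,"y": 0,"z": 0.09,"turn": 0,"hand": 1},{"x": 0,"y": 0,"z": 0.09,"turn": 0,"hand": 1},{"x": 0,"y": 0,"z": 0.09,"turn": 0,"hand": 1}], squeeze=50)

```text
t: 33.38
eef_pos: [0.557, -0.0348, 0.3288]
tcp_rot: [-0.001, 0.575, 0.818, -0.001]
ft_force: [0.3, 2.1, -3.5]
gripper_width: 0.051
grasp_force: 55.0
```

Call:
step_arm(moves=[{"x": 0.005,"y": -0.0995,"z": 0.09,"turn": 0,"hand": 1},{"x": 0.005,"y": -0.0995,"z": 0,"turn": 0,"hand": 1},{"x": 0.005,"y": -0.0995,"z": 0,"turn": 0,"hand": 1},{"x": 0.005,"y": -0.0995,"z": 0,"turn": 0,"hand": 1},{"x": 0.005,"y": -0.0995,"z": 0,"turn": 0,"hand": 1},{"x": 0.005,"y": -0.0995,"z": 0,"turn": 0,"hand": 1},{"x": 0.006,"y": -0.0995,"z": 0,"turn": 0,"hand": 1},{"x": 0.006,"y": -0.0995,"z": 0,"turn": 0,"hand": 1},{"x": 0,"y": 0,"z": 0,"turn": 0,"hand": 1},{"x": 0,"y": 0,"z": 0,"turn": 0,"hand": 1}])

```text
t: 34.22
eef_pos: [0.5696, -0.2751, 0.3549]
tcp_rot: [-0.001, 0.576, 0.817, -0.0]
ft_force: [-0.6, 0.5, -3.6]
gripper_width: 0.051
grasp_force: 55.0
```

```bash
python3 - <<'E'
from h import *
s=st();print(s["moment"]);inplane(cams="bb");look((("chuck_plate",.052),),"ab")
E
```

```text
t 34.22 pos [ 0.5696 -0.2751  0.3549] psi 1.914 F [-0.6  0.5 -3.6] w 0.051 g 55.0 q [-0.47  0.49  1.65 -0.    1.   -0.81]
[ 0.05018174 -0.03408543 -0.00963464]
b call 0.74 [148. 138.] along u 0.005 dz -0.034 z 0.165
b call 0.88 [147. 137.] along u 0.003 dz -0.033 z 0.167
a chuck_plate 0.98 [356.2 160.3] [ 0.5775 -0.2636  0.052 ]
b chuck_plate 0.84 [154.3 161.4] [ 0.5539 -0.2788  0.052 ]
 tri ba chuck_plate [ 0.572  -0.2569  0.0752] 0.002
```

Call:
step_arm(moves=[{"x": 0.001,"y": 0.005,"z": -0.04,"turn": 0,"hand": 1},{"x": 0,"y": 0,"z": -0.04,"turn": 0,"hand": 1},{"x": 0,"y": 0,"z": -0.04,"turn": 0,"hand": 1},{"x": 0,"y": 0,"z": -0.03,"turn": 0,"hand": 1},{"x": 0,"y": 0,"z": -0.02,"turn": 0,"hand": 1},{"x": 0,"y": 0,"z": -0.008,"turn": 0,"hand": 1},{"x": 0,"y": 0,"z": 0,"turn": 0,"hand": 1},{"x": 0,"y": 0,"z": 0,"turn": 0,"hand": 1},{"x": 0,"y": 0,"z": 0,"turn": 0,"hand": 1},{"x": 0,"y": 0,"z": 0,"turn": 0,"hand": 1}])

```text
t: 35.55
eef_pos: [0.5707, -0.2721, 0.3034]
tcp_rot: [0.001, 0.575, 0.818, 0.0]
ft_force: [0.1, -0.2, -3.9]
gripper_width: 0.0512
grasp_force: 54.9
```

Not yet in contact, so I lower slightly more.

Call:
step_arm(moves=[{"x": 0,"y": 0,"z": -0.007,"turn": 0,"hand": 1},{"x": 0,"y": 0,"z": -0.005,"turn": 0,"hand": 1},{"x": 0,"y": 0,"z": 0,"turn": 0,"hand": 1},{"x": 0,"y": 0,"z": 0,"turn": 0,"hand": 1},{"x": 0,"y": 0,"z": 0,"turn": 0,"hand": 1},{"x": 0,"y": 0,"z": 0,"turn": 0,"hand": 1},{"x": 0,"y": 0,"z": 0,"turn": 0,"hand": 1},{"x": 0,"y": 0,"z": 0,"turn": 0,"hand": 1},{"x": 0,"y": 0,"z": 0,"turn": 0,"hand": 1},{"x": 0,"y": 0,"z": 0,"turn": 0,"hand": 1}])

```text
t: 36.38
eef_pos: [0.5707, -0.2721, 0.3004]
tcp_rot: [0.001, 0.575, 0.818, 0.0]
ft_force: [-1.9, -0.1, 5.3]
gripper_width: 0.0508
grasp_force: 56.0
```

Call:
step_arm(moves=[{"x": 0,"y": 0,"z": 0.005,"turn": 0,"hand": -0.25},{"x": 0,"y": 0,"z": 0,"turn": 0,"hand": -0.35},{"x": 0,"y": 0,"z": 0,"turn": 0,"hand": -0.5},{"x": 0,"y": 0,"z": 0,"turn": 0,"hand": -0.6},{"x": 0,"y": 0,"z": 0,"turn": 0,"hand": -0.6},{"x": 0,"y": 0,"z": 0.05,"turn": 0,"hand": -0.6},{"x": 0,"y": 0,"z": 0.08,"turn": 0,"hand": -0.6},{"x": 0,"y": 0,"z": 0.1,"turn": 0,"hand": -0.6},{"x": 0,"y": 0,"z": 0.1,"turn": 0,"hand": -0.6},{"x": 0,"y": 0,"z": 0.05,"turn": 0,"hand": -0.6}])

```text
t: 37.22
eef_pos: [0.5711, -0.2723, 0.4183]
tcp_rot: [0.002, 0.575, 0.818, 0.0]
ft_force: [0.4, -0.9, 0.4]
gripper_width: 0.068
grasp_force: 0.0
```

Call:
step_arm(moves=[{"x": -0.08,"y": 0.06,"z": 0,"turn": 0.8,"hand": -0.6},{"x": -0.08,"y": 0.06,"z": 0,"turn": 0.8,"hand": -0.6},{"x": -0.08,"y": 0.06,"z": 0,"turn": 0.8,"hand": -0.6},{"x": -0.085,"y": 0.057,"z": 0,"turn": 0.8,"hand": -0.6},{"x": 0,"y": 0,"z": -0.12,"turn": 0,"hand": -0.6},{"x": 0,"y": 0,"z": -0.12,"turn": 0,"hand": -0.6},{"x": 0,"y": 0,"z": -0.12,"turn": 0,"hand": -0.6},{"x": 0,"y": 0,"z": 0,"turn": 0,"hand": -0.6},{"x": 0,"y": 0,"z": 0,"turn": 0,"hand": -0.6},{"x": 0,"y": 0,"z": 0,"turn": 0,"hand": -0.6}])

```text
t: 38.05
eef_pos: [0.4737, -0.2013, 0.3079]
tcp_rot: [0.001, 0.408, 0.913, 0.0]
ft_force: [0.6, -0.6, 1.1]
gripper_width: 0.0686
grasp_force: 0.0
```

```bash
python3 - <<'E'
from h import *
s=st();C=look((("robot_figure",.052),("sleeve_grip",.066),("chuck_plate",.052)),"ab")
a=C["a"]["frame"][110:220,290:430];b=C["b"]["frame"][90:210,100:240]
cv2.imwrite("pics/d4.png",np.hstack([cv2.resize(a,(400,314)),cv2.resize(b,(366,314))])[:,:,::-1])
E
```

```text
t 38.05 pos [ 0.4737 -0.2013  0.3079] psi 2.301 F [ 0.6 -0.6  1.1] w 0.0686 g 0.0 q [-0.42  0.41  1.94  0.    0.8  -1.15]
a robot_figure 0.71 [161.2 122.8] [0.7233 0.3986 0.052 ]
a robot_figure 0.61 [203.5 292.1] [0.1518 0.2599 0.052 ]
a robot_figure 0.44 [361.6 163.1] [ 0.5674 -0.2817  0.052 ]
a chuck_plate 0.73 [355.8 161.6] [ 0.573  -0.2619  0.052 ]
b robot_figure 0.96 [298.3 301.2] [0.7355 0.4055 0.052 ]
b robot_figure 0.9 [191. 109.] [ 0.2314 -0.3958  0.052 ]
b robot_figure 0.64 [151.5 165.4] [ 0.5747 -0.2714  0.052 ]
b robot_figure 0.64 [348.8 166.5] [0.1846 0.2818 0.052 ]
b sleeve_grip 0.6 [187.1 154.5] [ 0.4717 -0.1992  0.066 ]
b chuck_plate 0.62 [153.8 164.7] [ 0.5675 -0.2676  0.052 ]
 tri ba robot_figure [0.7275 0.4017 0.0375] 0.0009
 tri ba robot_figure [ 0.5682 -0.2828  0.0423] 0.0036
 tri ba chuck_plate [ 0.5721 -0.2608  0.0583] 0.0012
```

View pics/d4.png

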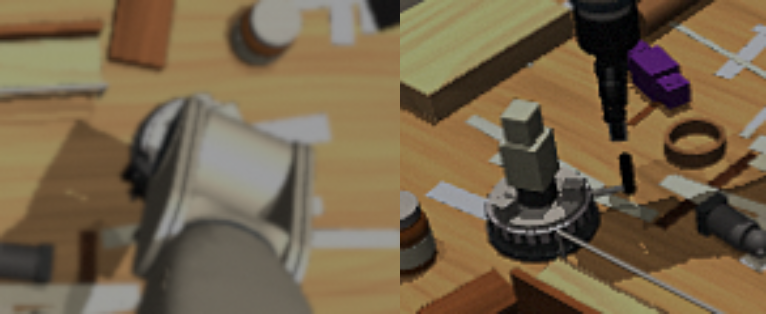

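The robot figure stands upright on the plate between the open jaws, in the right half at (530,165), and the peg is under the gripper at (627,172). Next I take the peg and close.

Call:
step_arm(moves=[{"x": -0.001,"y": 0.001,"z": -0.1,"turn": 0,"hand": -0.6},{"x": 0,"y": 0,"z": -0.1,"turn": 0,"hand": -0.6},{"x": 0,"y": 0,"z": -0.075,"turn": 0,"hand": -0.6},{"x": 0,"y": 0,"z": 0,"turn": 0,"hand": 1},{"x": 0,"y": 0,"z": 0,"turn": 0,"hand": 1},{"x": 0,"y": 0,"z": 0,"turn": 0,"hand": 1},{"x": 0,"y": 0,"z": 0,"turn": 0,"hand": 1},{"x": 0,"y": 0,"z": 0,"turn": 0,"hand": 1},{"x": 0,"y": 0,"z": 0,"turn": 0,"hand": 1},{"x": 0,"y": 0,"z": 0,"turn": 0,"hand": 1}], squeeze=60)

```text
t: 39.28
eef_pos: [0.4726, -0.2015, 0.2258]
tcp_rot: [0.001, 0.408, 0.913, -0.001]
ft_force: [-5.3, -6.4, 3.7]
gripper_width: 0.0166
grasp_force: 58.3
```

Call:
step_arm(moves=[{"x": 0,"y": 0,"z": 0,"turn": 0,"hand": 1},{"x": 0,"y": 0,"z": 0,"turn": 0,"hand": 1},{"x": 0,"y": 0,"z": 0,"turn": 0,"hand": 1},{"x": 0,"y": 0,"z": 0,"turn": 0,"hand": 1},{"x": 0,"y": 0,"z": 0,"turn": 0,"hand": 1},{"x": 0,"y": 0,"z": 0,"turn": 0,"hand": 1},{"x": 0,"y": 0,"z": 0,"turn": 0,"hand": 1},{"x": 0,"y": 0,"z": 0,"turn": 0,"hand": 1},{"x": 0,"y": 0,"z": 0,"turn": 0,"hand": 1},{"x": 0,"y": 0,"z": 0,"turn": 0,"hand": 1}])

```text
t: 40.12
eef_pos: [0.4726, -0.2015, 0.2259]
tcp_rot: [0.001, 0.408, 0.913, -0.001]
ft_force: [-5.3, -7.6, 4.2]
gripper_width: 0.0161
grasp_force: 58.4
```

```bash
python3 - <<'E'
from h import *
s=st();c=np.array([.569,-.273]);v=s["eef_pos"][:2]-c;a0=np.arctan2(v[1],v[0]);print(np.linalg.norm(v),np.degrees(a0));a0=np.radians(143)
for k in range(18):
    f=lambda a:.12*np.array([np.cos(a),np.sin(a)]);print(k,((f(a0+.06*(k+1))-f(a0+.06*k))/.3).round(4))
E
```

```text
t 40.12 pos [ 0.4726 -0.2015  0.2259] psi 2.302 F [-5.3 -7.6  4.2] w 0.0161 g 58.4 q [-0.43  0.55  1.97 -0.    0.62 -1.15]
0.12001804746699314 143.45545655458724
0 [-0.0139 -0.0196]
1 [-0.0127 -0.0204]
2 [-0.0114 -0.0211]
3 [-0.0101 -0.0218]
4 [-0.0088 -0.0223]
5 [-0.0075 -0.0228]
6 [-0.0061 -0.0232]
7 [-0.0047 -0.0235]
8 [-0.0032 -0.0238]
9 [-0.0018 -0.0239]
10 [-0.0004 -0.024 ]
11 [ 0.0011 -0.024 ]
12 [ 0.0025 -0.0239]
13 [ 0.0039 -0.0237]
14 [ 0.0053 -0.0234]
15 [ 0.0067 -0.023 ]
16 [ 0.0081 -0.0226]
17 [ 0.0094 -0.0221]
```

Call:
step_arm(moves=[{"x": -0.0139,"y": -0.0196,"z": 0,"turn": 0.5,"hand": 1},{"x": -0.0127,"y": -0.0204,"z": 0,"turn": 0.5,"hand": 1},{"x": -0.0114,"y": -0.0211,"z": 0,"turn": 0.5,"hand": 1},{"x": -0.0101,"y": -0.0218,"z": 0,"turn": 0.5,"hand": 1},{"x": -0.0088,"y": -0.0223,"z": 0,"turn": 0.5,"hand": 1},{"x": -0.0075,"y": -0.0228,"z": 0,"turn": 0.5,"hand": 1},{"x": -0.0061,"y": -0.0232,"z": 0,"turn": 0.5,"hand": 1},{"x": -0.0047,"y": -0.0235,"z": 0,"turn": 0.5,"hand": 1},{"x": -0.0032,"y": -0.0238,"z": 0,"turn": 0.5,"hand": 1},{"x": -0.0018,"y": -0.0239,"z": 0,"turn": 0.5,"hand": 1}])

```text
t: 40.95
eef_pos: [0.4488, -0.2676, 0.2259]
tcp_rot: [0.001, 0.119, 0.993, -0.0]
ft_force: [-0.3, 2.1, 2.9]
gripper_width: 0.0162
grasp_force: 58.5
```

Call:
step_arm(moves=[{"x": -0.0004,"y": -0.024,"z": 0,"turn": 0.5,"hand": 1},{"x": 0.0011,"y": -0.024,"z": 0,"turn": 0.5,"hand": 1},{"x": 0.0025,"y": -0.0239,"z": 0,"turn": 0.5,"hand": 1},{"x": 0,"y": 0,"z": 0,"turn": 0,"hand": 1},{"x": 0,"y": 0,"z": 0,"turn": 0,"hand": 1},{"x": 0,"y": 0,"z": 0,"turn": 0,"hand": 1},{"x": 0,"y": 0,"z": 0,"turn": 0,"hand": 1},{"x": 0,"y": 0,"z": 0,"turn": 0,"hand": 1},{"x": 0,"y": 0,"z": 0,"turn": 0,"hand": 1},{"x": 0,"y": 0,"z": 0,"turn": 0,"hand": 1}])

```text
t: 41.78
eef_pos: [0.4498, -0.2893, 0.2258]
tcp_rot: [0.001, 0.031, 1.0, -0.001]
ft_force: [-3.9, -4.1, 8.0]
gripper_width: 0.0164
grasp_force: 59.3
```

Call:
step_arm(moves=[{"x": 0.0039,"y": -0.0237,"z": 0,"turn": 0.5,"hand": 1},{"x": 0.0053,"y": -0.0234,"z": 0,"turn": 0.3,"hand": 1},{"x": 0,"y": 0,"z": 0,"turn": 0,"hand": 1},{"x": 0,"y": 0,"z": 0,"turn": 0,"hand": 1},{"x": 0,"y": 0,"z": 0,"turn": 0,"hand": 1},{"x": 0,"y": 0,"z": 0,"turn": 0,"hand": 1},{"x": 0,"y": 0,"z": 0,"turn": 0,"hand": 1},{"x": 0,"y": 0,"z": 0,"turn": 0,"hand": 1},{"x": 0,"y": 0,"z": 0,"turn": 0,"hand": 1},{"x": 0,"y": 0,"z": 0,"turn": 0,"hand": 1}])

```text
t: 42.62
eef_pos: [0.4525, -0.3031, 0.2258]
tcp_rot: [0.001, -0.017, 1.0, -0.001]
ft_force: [-3.5, 0.0, 8.8]
gripper_width: 0.0161
grasp_force: 59.4
```

Call:
step_arm(moves=[{"x": 0.0032,"y": -0.0116,"z": 0,"turn": 0.2,"hand": 1},{"x": 0.0035,"y": -0.0115,"z": 0,"turn": 0.2,"hand": 1},{"x": 0,"y": 0,"z": 0,"turn": 0,"hand": 1},{"x": 0,"y": 0,"z": 0,"turn": 0,"hand": 1},{"x": 0,"y": 0,"z": 0,"turn": 0,"hand": 1},{"x": 0,"y": 0,"z": 0,"turn": 0,"hand": 1},{"x": 0,"y": 0,"z": 0,"turn": 0,"hand": 1},{"x": 0,"y": 0,"z": 0,"turn": 0,"hand": 1},{"x": 0,"y": 0,"z": 0,"turn": 0,"hand": 1},{"x": 0,"y": 0,"z": 0,"turn": 0,"hand": 1}])

```text
t: 43.45
eef_pos: [0.4541, -0.3082, 0.2258]
tcp_rot: [-0.0, -0.041, 0.999, 0.001]
ft_force: [-3.2, 11.5, 14.9]
gripper_width: 0.0167
grasp_force: 60.2
```

Call:
step_arm(moves=[{"x": 0.001,"y": -0.004,"z": 0,"turn": 0,"hand": 1},{"x": 0,"y": 0,"z": 0,"turn": 0,"hand": 1},{"x": 0,"y": 0,"z": 0,"turn": 0,"hand": 1},{"x": 0,"y": 0,"z": 0,"turn": 0,"hand": 1},{"x": 0,"y": 0,"z": 0,"turn": 0,"hand": 1},{"x": 0,"y": 0,"z": 0,"turn": 0,"hand": 1},{"x": 0,"y": 0,"z": 0,"turn": 0,"hand": 1},{"x": 0,"y": 0,"z": 0,"turn": 0,"hand": 1},{"x": 0,"y": 0,"z": 0,"turn": 0,"hand": 1},{"x": 0,"y": 0,"z": 0,"turn": 0,"hand": 1}])

```text
t: 44.28
eef_pos: [0.4543, -0.3088, 0.2257]
tcp_rot: [-0.001, -0.041, 0.999, 0.002]
ft_force: [-2.6, 15.7, 16.9]
gripper_width: 0.0165
grasp_force: 60.5
```

Call:
step_arm(moves=[{"x": 0,"y": 0,"z": 0,"turn": 0,"hand": -1},{"x": 0,"y": 0,"z": 0,"turn": 0,"hand": -1},{"x": 0,"y": 0,"z": 0,"turn": 0,"hand": -1},{"x": 0,"y": 0,"z": 0,"turn": 0,"hand": -1},{"x": 0,"y": 0,"z": 0.1,"turn": 0,"hand": -1},{"x": 0,"y": 0,"z": 0.12,"turn": -1,"hand": -1},{"x": 0,"y": 0,"z": 0.12,"turn": -1,"hand": -1},{"x": 0,"y": 0,"z": 0.11,"turn": -1,"hand": -1},{"x": -0.008,"y": 0.12,"z": 0,"turn": -1,"hand": -1},{"x": -0.008,"y": 0.12,"z": 0,"turn": -1,"hand": -1}])

```text
t: 45.12
eef_pos: [0.4506, -0.2401, 0.3619]
tcp_rot: [0.003, 0.26, 0.966, -0.001]
ft_force: [0.2, 0.3, -1.0]
gripper_width: 0.0854
grasp_force: 0.0
```

Call:
step_arm(moves=[{"x": -0.008,"y": 0.12,"z": 0,"turn": -1,"hand": -1},{"x": -0.008,"y": 0.12,"z": 0,"turn": -1,"hand": -1},{"x": -0.008,"y": 0.12,"z": 0,"turn": -1,"hand": -1},{"x": -0.008,"y": 0.12,"z": 0,"turn": -1,"hand": -1},{"x": 0,"y": 0,"z": 0,"turn": -1,"hand": -1},{"x": 0,"y": 0,"z": 0,"turn": -1,"hand": -1},{"x": 0,"y": 0,"z": 0,"turn": -1,"hand": -1},{"x": 0,"y": 0,"z": 0,"turn": -1,"hand": -1},{"x": 0,"y": 0,"z": 0,"turn": -1,"hand": -1},{"x": 0,"y": 0,"z": 0,"turn": -0.5,"hand": -1}])

```text
t: 45.95
eef_pos: [0.4408, -0.0992, 0.3593]
tcp_rot: [0.0, 0.735, 0.678, 0.0]
ft_force: [0.4, -0.6, -0.1]
gripper_width: 0.0856
grasp_force: 0.0
```

```bash
cat >> h.py <<'E'
def greyaxis(w,seed,zt=.022):
    """axis of the grey figure blob nearest seed pixel in the wrist picture"""
    hsv=cv2.cvtColor(w["frame"],cv2.COLOR_RGB2HSV);m=((hsv[...,1]<70)&(hsv[...,2]<115)).astype(np.uint8);m[250:]=0
    m=cv2.morphologyEx(m,cv2.MORPH_OPEN,np.ones((5,5)));n,l,stt,c=cv2.connectedComponentsWithStats(m)
    i=1+np.argmin([np.linalg.norm(c[k]-seed)+(1e4 if stt[k,4]<1500 else 0) for k in range(1,n)])
    P=np.argwhere(l==i)[:,::-1];X=np.array([onz(w,p.astype(float),zt)[:2] for p in P[::7]]);mu=X.mean(0)
    ev=np.linalg.svd(X-mu,full_matrices=False)[2][0];ev*=np.sign(ev[1]);t=(X-mu)@ev
    print("blob",stt[i],"mean",mu.round(4),"axis",np.degrees(np.arctan2(ev[1],ev[0])).round(1),"ends",(mu+ev*t.min()).round(4),(mu+ev*t.max()).round(4),"len",round(np.ptp(t),4))
E
python3 - <<'E'
from h import *
s=st();C=look((("figure0",.022),("ledge_top",.06)))
for d in search_frame(C["w"],"figure0"): 
    print("c",round(d["p"],2),px(d["point"]).round(),onz(C["w"],px(d["point"]),.022).round(3))
    if d["p"]>.5: greyaxis(C["w"],px(d["point"]))
E
```

```text
t 45.95 pos [ 0.4408 -0.0992  0.3593] psi 1.491 F [ 0.4 -0.6 -0.1] w 0.0856 g 0.0 q [-0.25  0.24  2.04 -0.    0.87 -0.17]
w figure0 0.61 [257.1 166.1] [ 0.4426 -0.0934  0.022 ]
a figure0 0.86 [191.1 188.1] [0.4994 0.3005 0.022 ]
a figure0 0.72 [231.8 207.1] [0.4311 0.1631 0.022 ]
a figure0 0.61 [306.9 202.3] [ 0.4413 -0.0925  0.022 ]
a ledge_top 0.66 [278.5 134. ] [ 0.672  -0.0008  0.06  ]
b figure0 0.94 [285.9 199.8] [0.4217 0.176  0.022 ]
b figure0 0.61 [217.3 171.5] [ 0.4427 -0.0913  0.022 ]
b figure0 0.6 [304.9 231.7] [0.5034 0.294  0.022 ]
b figure0 0.58 [403.6 287.2] [0.5192 0.6112 0.022 ]
b ledge_top 0.59 [194.6 212.2] [ 0.6596 -0.0017  0.06  ]
 tri aw figure0 [ 0.4421 -0.0937  0.0179] 0.0014
 tri bw figure0 [ 0.4421 -0.0929  0.021 ] 0.0017
 tri ba figure0 [ 0.4414 -0.0926  0.0204] 0.0003
 tri ba figure0 [0.5012 0.2971 0.0214] 0.0076
 tri ba ledge_top [0.6674 0.0025 0.0702] 0.0059
```

```bash
python3 - <<'E'
from h import *
w=read_camera("wrist");greyaxis(w,np.array([257,120]))
a=read_camera("top")
for d in search_frame(a,"figure0"): print(round(d["p"],2),onz(a,px(d["point"]),.022).round(3))
E
```

```text
blob [ 230   35   54  137 6182] mean [ 0.4469 -0.0412] axis 83.2 ends [ 0.4402 -0.0977] [0.4541 0.019 ] len 0.1175
0.87 [0.49  0.347 0.022]
0.63 [0.414 0.217 0.022]
```

Call:
step_arm(moves=[{"x": 0.015,"y": 0.121,"z": 0,"turn": -0.33,"hand": -0.6},{"x": 0.015,"y": 0.121,"z": 0,"turn": 0,"hand": -0.6},{"x": 0,"y": 0,"z": -0.12,"turn": 0,"hand": -0.6},{"x": 0,"y": 0,"z": -0.12,"turn": 0,"hand": -0.6},{"x": 0,"y": 0,"z": -0.12,"turn": 0,"hand": -0.6},{"x": 0,"y": 0,"z": -0.12,"turn": 0,"hand": -0.6},{"x": 0,"y": 0,"z": -0.108,"turn": 0,"hand": -0.6},{"x": 0,"y": 0,"z": 0,"turn": 0,"hand": 0},{"x": 0,"y": 0,"z": 0,"turn": 0,"hand": 0},{"x": 0,"y": 0,"z": 0,"turn": 0,"hand": 0}], squeeze=20)

```text
t: 47.43
eef_pos: [0.4502, -0.0265, 0.1838]
tcp_rot: [0.0, 0.746, 0.666, 0.0]
ft_force: [-0.3, 0.2, -1.7]
gripper_width: 0.0432
grasp_force: 20.7
```

Call:
step_arm(moves=[{"x": 0,"y": 0,"z": 0,"turn": 0,"hand": 0},{"x": 0,"y": 0,"z": 0,"turn": 0,"hand": 0},{"x": 0,"y": 0,"z": 0,"turn": 0,"hand": 0},{"x": 0,"y": 0,"z": 0,"turn": 0,"hand": -0.0275},{"x": 0,"y": 0,"z": 0,"turn": 0,"hand": -0.0275},{"x": 0,"y": 0,"z": 0,"turn": 0,"hand": -0.0275},{"x": 0,"y": 0,"z": 0,"turn": 0,"hand": -0.0275},{"x": 0,"y": 0,"z": 0,"turn": 0,"hand": -0.0275},{"x": 0,"y": 0,"z": 0,"turn": 0,"hand": -0.0275},{"x": 0,"y": 0,"z": 0,"turn": 0,"hand": -0.0275}])

```text
t: 48.27
eef_pos: [0.4497, -0.0264, 0.1827]
tcp_rot: [0.0, 0.746, 0.666, 0.0]
ft_force: [0.8, 0.4, 0.1]
gripper_width: 0.0441
grasp_force: 2.2
```

```bash
cat >> h.py <<'E'
def arc(h,r,ang,n=12):
    u=np.array([np.cos(ang),np.sin(ang)]);f=np.linspace(0,np.pi/2,n+1);S=h*np.cos(f)-r*np.sin(f);Z=h*np.sin(f)+r*np.cos(f)
    for k in range(n): print(k,(u*(S[k+1]-S[k])/.3).round(3),round((Z[k+1]-Z[k])/.3,3))
E
python3 - <<'E'
from h import *
s=st();print(s["moment"]);p=s["eef_pos"];u=np.array([.118,.993]);h=(p[:2]-[.4418,-.094])@u;print(h);arc(h,.022,1.452)
E
```

```text
t 48.27 pos [ 0.4497 -0.0264  0.1827] psi 1.458 F [0.8 0.4 0.1] w 0.0441 g 2.2 q [-0.09  0.59  2.11 -0.    0.44  0.03]
[ 0.10057677 -0.16783466  0.08636647]
0.06802118040962943
0 [-0.001 -0.011] 0.029
1 [-0.002 -0.015] 0.027
2 [-0.002 -0.018] 0.025
3 [-0.003 -0.022] 0.022
4 [-0.003 -0.024] 0.019
5 [-0.003 -0.027] 0.016
6 [-0.003 -0.028] 0.012
7 [-0.004 -0.03 ] 0.009
8 [-0.004 -0.031] 0.005
9 [-0.004 -0.031] 0.0
10 [-0.004 -0.031] -0.004
11 [-0.004 -0.03 ] -0.008
```

Call:
step_arm(moves=[{"x": 0,"y": 0,"z": 0,"turn": 0,"hand": -0.024},{"x": 0,"y": 0,"z": 0,"turn": 0,"hand": -0.024},{"x": -0.001,"y": -0.011,"z": 0.029,"turn": 0,"hand": -0.024},{"x": -0.002,"y": -0.015,"z": 0.027,"turn": 0,"hand": -0.024},{"x": -0.002,"y": -0.018,"z": 0.025,"turn": 0,"hand": -0.024},{"x": -0.003,"y": -0.022,"z": 0.022,"turn": 0,"hand": -0.024},{"x": -0.003,"y": -0.024,"z": 0.019,"turn": 0,"hand": -0.024},{"x": 0,"y": 0,"z": 0,"turn": 0,"hand": -0.024},{"x": 0,"y": 0,"z": 0,"turn": 0,"hand": -0.024},{"x": 0,"y": 0,"z": 0,"turn": 0,"hand": -0.024}])

```text
t: 49.1
eef_pos: [0.4465, -0.0536, 0.2196]
tcp_rot: [0.0, 0.746, 0.666, 0.0]
ft_force: [0.3, 1.4, 2.4]
gripper_width: 0.0435
grasp_force: 4.5
```

```bash
python3 - <<'E'
from h import *
s=st();print(s["moment"]);inplane("figure0","bb")
E
```

```text
t 49.1 pos [ 0.4465 -0.0536  0.2196] psi 1.458 F [0.3 1.4 2.4] w 0.0435 g 4.5 q [-0.15  0.5   2.11  0.    0.53 -0.03]
[ 0.18968987 -0.02894051 -0.00590034]
b call 0.51 [214. 172.] along u -0.055 dz -0.055 z 0.01
b call 0.76 [225. 168.] along u 0.003 dz -0.002 z 0.063
b call 0.71 [215. 170.] along u -0.05 dz -0.041 z 0.023
b call 0.8 [227. 168.] along u 0.012 dz 0.002 z 0.067
```

Call:
step_arm(moves=[{"x": -0.003,"y": -0.027,"z": 0.016,"turn": 0,"hand": -0.024},{"x": -0.003,"y": -0.028,"z": 0.012,"turn": 0,"hand": -0.024},{"x": 0,"y": 0,"z": 0,"turn": 0,"hand": -0.024},{"x": -0.004,"y": -0.03,"z": 0.009,"turn": 0,"hand": -0.024},{"x": 0,"y": 0,"z": 0,"turn": 0,"hand": -0.024},{"x": -0.004,"y": -0.031,"z": 0.006,"turn": 0,"hand": -0.024},{"x": -0.004,"y": -0.031,"z": 0.002,"turn": 0,"hand": -0.024},{"x": 0,"y": 0,"z": 0,"turn": 0,"hand": -0.024},{"x": 0,"y": 0,"z": 0,"turn": 0,"hand": -0.024},{"x": 0,"y": 0,"z": 0,"turn": 0,"hand": -0.024}])

```text
t: 50.23
eef_pos: [0.4409, -0.0978, 0.2328]
tcp_rot: [-0.0, 0.746, 0.666, -0.0]
ft_force: [-0.2, -0.9, -0.6]
gripper_width: 0.0437
grasp_force: 4.0
```

```bash
python3 - <<'E'
from h import *
s=st();print(s["moment"]);inplane("figure0","bb")
E
```

```text
t 50.23 pos [ 0.4409 -0.0978  0.2328] psi 1.458 F [-0.2 -0.9 -0.6] w 0.0437 g 4.0 q [-0.24  0.48  2.1  -0.    0.56 -0.13]
[-0.1288233   0.03230929 -0.01296975]
b call 0.62 [215. 172.] along u -0.006 dz -0.068 z 0.01
b call 0.53 [216. 166.] along u -0.001 dz -0.037 z 0.04
b call 0.7 [214. 173.] along u -0.013 dz -0.073 z 0.005
b call 0.5 [216. 165.] along u 0.001 dz -0.032 z 0.046
```

Call:
step_arm(moves=[{"x": 0,"y": -0.01,"z": -0.012,"turn": 0,"hand": -0.024},{"x": 0,"y": 0,"z": -0.012,"turn": 0,"hand": -0.024},{"x": 0,"y": 0,"z": 0,"turn": 0,"hand": -0.06},{"x": 0,"y": 0,"z": 0,"turn": 0,"hand": -0.1},{"x": 0,"y": 0,"z": 0,"turn": 0,"hand": -0.1},{"x": 0,"y": 0,"z": 0,"turn": 0,"hand": -0.1},{"x": 0,"y": 0,"z": 0,"turn": 0,"hand": -0.1},{"x": 0,"y": 0,"z": 0,"turn": 0,"hand": -0.1},{"x": 0,"y": 0,"z": 0,"turn": 0,"hand": -0.1},{"x": 0,"y": 0,"z": 0,"turn": 0,"hand": -0.1}])

```text
t: 51.37
eef_pos: [0.441, -0.1005, 0.2257]
tcp_rot: [0.0, 0.746, 0.666, 0.0]
ft_force: [-0.4, 0.1, 1.0]
gripper_width: 0.0467
grasp_force: 0.0
```

```bash
python3 - <<'E'
from h import *
s=st();inplane("figure0","bbw")
look((("ledge_top",.06),),"aba")
a=read_camera("top")
# ledge: guard-bar ends etc by own eye later; project nominal corners for check
E
```

```text
t 51.37 pos [ 0.441  -0.1005  0.2257] psi 1.458 F [-0.4  0.1  1. ] w 0.0467 g 0.0 q [-0.25  0.49  2.1   0.    0.54 -0.14]
b call 0.72 [216. 171.] along u 0.004 dz -0.051 z 0.02
b call 0.67 [218. 167.] along u 0.013 dz -0.027 z 0.044
b call 0.63 [214. 174.] along u -0.011 dz -0.073 z -0.003
b call 0.61 [217. 168.] along u 0.007 dz -0.032 z 0.038
w call 0.94 [255. 235.] along u 0.021 dz 0.006 z 0.076
w call 0.76 [256. 286.] along u -0.045 dz -0.063 z 0.008
a ledge_top 0.66 [274.9 136. ] [0.6652 0.0116 0.06  ]
b ledge_top 0.72 [194.6 213. ] [6.621e-01 5.000e-04 6.000e-02]
 tri ba ledge_top [0.6654 0.0091 0.0675] 0.0074
 tri ab ledge_top [0.6654 0.0091 0.0675] 0.0074
```

```bash
python3 - <<'E'
from h import *
a=read_camera("top");f=cv2.cvtColor(cv2.imread("pics/top0.png"),cv2.COLOR_BGR2RGB)
for c in (360,380,400,430,460,490,500):
    print(c,[tuple(int(v) for v in f[r,c]) for r in range(182,242,4)])
X=[(c/1.5625,) for c in (1,)]
E
```

```text
360 [(160, 136, 90), (159, 132, 87), (140, 101, 64), (109, 68, 41), (67, 56, 38), (161, 161, 118), (162, 162, 119), (161, 161, 116), (162, 162, 121), (162, 162, 126), (161, 162, 120), (146, 141, 125), (102, 89, 65), (151, 115, 76), (150, 117, 77)]
380 [(159, 133, 88), (155, 129, 86), (136, 91, 56), (77, 48, 28), (101, 92, 64), (162, 161, 118), (161, 161, 117), (162, 162, 116), (162, 163, 123), (161, 162, 127), (157, 155, 118), (129, 119, 106), (108, 83, 55), (156, 119, 79), (154, 122, 81)]
400 [(159, 132, 87), (156, 131, 86), (129, 83, 51), (50, 31, 17), (124, 118, 86), (161, 160, 119), (161, 157, 113), (162, 160, 115), (161, 162, 124), (161, 162, 127), (144, 141, 117), (106, 93, 78), (146, 113, 75), (153, 117, 77), (158, 130, 86)]
430 [(159, 130, 85), (144, 107, 70), (110, 69, 41), (51, 36, 22), (153, 151, 111), (162, 162, 121), (161, 155, 111), (162, 158, 115), (162, 162, 122), (159, 159, 121), (142, 140, 133), (106, 85, 59), (155, 120, 79), (151, 116, 77), (155, 125, 82)]
460 [(158, 128, 85), (137, 93, 59), (80, 50, 29), (88, 78, 54), (161, 160, 118), (161, 161, 118), (161, 161, 116), (160, 157, 113), (161, 161, 117), (152, 153, 118), (119, 111, 99), (112, 86, 59), (148, 113, 75), (151, 117, 78), (150, 117, 77)]
490 [(150, 119, 78), (123, 79, 49), (56, 35, 21), (137, 130, 94), (161, 162, 120), (161, 162, 117), (161, 161, 118), (160, 153, 111), (160, 155, 111), (145, 144, 124), (101, 85, 66), (128, 99, 66), (140, 107, 70), (155, 124, 81), (147, 113, 74)]
500 [(138, 106, 69), (125, 79, 47), (59, 41, 26), (148, 138, 101), (161, 162, 120), (161, 162, 117), (161, 161, 119), (162, 157, 115), (160, 153, 110), (148, 145, 127), (82, 68, 52), (134, 102, 67), (139, 106, 70), (155, 122, 80), (148, 113, 74)]
```

```bash
python3 - <<'E'
from h import *
a=read_camera("top")
g=lambda c,r,z:onz(a,((c+.5)/1.5625-.5,(r+.5)/1.5625-.5),z).round(4)
for c,r in ((360,199.8),(430,196.3),(500,192.5)): print("rear",g(c,r,.06))
for c,r in ((360,226),(430,222),(490,218)): print("bar",g(c,r,.098))
print("ends",g(352,213,.06),g(509.5,205,.06))
# edges in scene from nominal
st()
E
```

```text
rear [0.6976 0.1622 0.06  ]
rear [0.7022 0.01   0.06  ]
rear [ 0.7082 -0.1437  0.06  ]
bar [0.6296 0.162  0.098 ]
bar [0.6351 0.0145 0.098 ]
bar [ 0.6413 -0.113   0.098 ]
ends [0.6684 0.18   0.06  ] [ 0.6796 -0.1631  0.06  ]
t 52.22 pos [ 0.441  -0.1005  0.2256] psi 1.458 F [ 0.4 -0.2  0.2] w 0.047 g 0.0 q [-0.25  0.49  2.1   0.    0.54 -0.14]
```

Call:
step_arm(moves=[{"x": 0,"y": 0,"z": 0,"turn": 0,"hand": 1},{"x": 0,"y": 0,"z": 0,"turn": 0,"hand": 1},{"x": 0,"y": 0,"z": 0,"turn": 0,"hand": 1},{"x": 0,"y": 0,"z": 0,"turn": 0,"hand": 1},{"x": 0,"y": 0,"z": 0,"turn": 0,"hand": 1},{"x": 0,"y": 0,"z": 0,"turn": 0,"hand": 1},{"x": 0,"y": 0,"z": 0.03,"turn": 0,"hand": 1},{"x": 0,"y": 0,"z": 0.05,"turn": 0,"hand": 1},{"x": 0,"y": 0,"z": 0,"turn": 0,"hand": 1},{"x": 0,"y": 0,"z": 0,"turn": 0,"hand": 1}], squeeze=40)

```text
t: 53.05
eef_pos: [0.4413, -0.1006, 0.2503]
tcp_rot: [0.001, 0.746, 0.666, 0.001]
ft_force: [0.6, 0.6, -2.7]
gripper_width: 0.042
grasp_force: 40.7
```

```bash
python3 - <<'E'
from h import *
s=st();print(s["moment"]);inplane("figure0","bbb")
w=read_camera("wrist");u=np.array([np.cos(1.458),np.sin(1.458)])
for d in place_of(w,"figure0"): print("p",round(d["p"],2),px(d["point"]).round(),[round(float((onz(w,px(d["point"]),z)[:2]-s["eef_pos"][:2])@u),4) for z in (.02,.03,.04)])
for d in search_frame(w,"figure0"): print("s",round(d["p"],2),px(d["point"]).round(),[round(float((onz(w,px(d["point"]),z)[:2]-s["eef_pos"][:2])@u),4) for z in (.08,.1,.12,.13)])
np.save("pics/w7.npy",w["frame"])
print([tuple(int(v) for v in w["frame"][r,256]) for r in range(100,384,8)])
E
```

```text
t 53.05 pos [ 0.4413 -0.1006  0.2503] psi 1.458 F [ 0.6  0.6 -2.7] w 0.042 g 40.7 q [-0.25  0.44  2.1  -0.    0.6  -0.14]
[ 0.03619253  0.02298747 -0.02388161]
b call 0.51 [214. 170.] along u -0.008 dz -0.075 z 0.02
b call 0.52 [214. 164.] along u -0.003 dz -0.045 z 0.05
b call 0.7 [217. 168.] along u 0.008 dz -0.058 z 0.038
b call 0.49 [213. 166.] along u -0.011 dz -0.06 z 0.035
b call 0.78 [214. 167.] along u -0.004 dz -0.061 z 0.035
b call 0.81 [215. 165.] along u 0.002 dz -0.046 z 0.049
p 0.91 [256. 235.] [-0.0148, -0.0103, -0.0058]
s 0.59 [258. 286.] [-0.0141, -0.0013, 0.0115, 0.0178]
[(170, 134, 86), (169, 133, 86), (153, 120, 77), (155, 122, 79), (157, 123, 79), (160, 126, 81), (163, 128, 83), (165, 129, 83), (167, 132, 84), (162, 127, 81), (133, 105, 67), (132, 104, 67), (133, 104, 68), (31, 32, 33), (45, 47, 47), (47, 47, 47), (48, 48, 47), (47, 48, 47), (48, 48, 48), (48, 47, 47), (48, 47, 46), (90, 89, 88), (77, 78, 76), (77, 76, 76), (43, 44, 43), (52, 52, 51), (59, 58, 58), (64, 63, 63), (68, 68, 66), (72, 71, 70), (81, 81, 80), (87, 88, 87), (82, 82, 81), (12, 14, 15), (16, 18, 19), (16, 17, 19)]
```

```bash
python3 - <<'E'
from h import *
s=st();w=read_camera("wrist");u=np.array([np.cos(1.458),np.sin(1.458)])
f=w["frame"];print([(r,int(f[r,256,1]),int(f[r,225,1])) for r in range(194,300,4)])
for r in (203,230,262,264,288): print(r,[round(float((onz(w,(256.,r),z)[:2]-s["eef_pos"][:2])@u),4) for z in (.0245,.0425)])
E
```

```text
t 53.65 pos [ 0.441  -0.1005  0.2495] psi 1.458 F [-0.1 -0.2 -1.9] w 0.0419 g 40.7 q [-0.25  0.44  2.1  -0.    0.6  -0.14]
[(194, 103, 100), (198, 104, 99), (202, 64, 41), (206, 32, 33), (210, 35, 36), (214, 49, 54), (218, 47, 54), (222, 48, 53), (226, 47, 54), (230, 48, 46), (234, 48, 44), (238, 48, 44), (242, 47, 45), (246, 48, 46), (250, 48, 46), (254, 47, 46), (258, 48, 46), (262, 48, 46), (266, 74, 46), (270, 85, 47), (274, 78, 53), (278, 78, 78), (282, 78, 77), (286, 73, 76), (290, 40, 76), (294, 45, 76), (298, 50, 74)]
203 [0.0083, 0.0144]
230 [-0.0094, -0.0016]
262 [-0.0316, -0.0218]
264 [-0.0331, -0.0231]
288 [-0.051, -0.0393]
```

The plinth's front edge lies at +8.5 mm, so the figure is upright but 13 mm behind the pads' middle. I set it down and regrip it centred.

Call:
step_arm(moves=[{"x": 0,"y": 0,"z": -0.04,"turn": 0,"hand": 1},{"x": 0,"y": 0,"z": -0.04,"turn": 0,"hand": 1},{"x": 0,"y": 0,"z": 0,"turn": 0,"hand": 1},{"x": 0,"y": 0,"z": 0,"turn": 0,"hand": -0.15},{"x": 0,"y": 0,"z": 0,"turn": 0,"hand": -0.15},{"x": 0,"y": 0,"z": 0,"turn": 0,"hand": -0.15},{"x": -0.0025,"y": -0.02,"z": 0.003,"turn": 0,"hand": -0.15},{"x": -0.0025,"y": -0.02,"z": 0,"turn": 0,"hand": -0.15},{"x": 0,"y": 0,"z": 0,"turn": 0,"hand": 1},{"x": 0,"y": 0,"z": 0,"turn": 0,"hand": 1}])

```text
t: 54.53
eef_pos: [0.4395, -0.1134, 0.2272]
tcp_rot: [0.0, 0.746, 0.666, 0.0]
ft_force: [-1.9, -2.5, 7.5]
gripper_width: 0.0429
grasp_force: 39.4
```

Call:
step_arm(moves=[{"x": 0,"y": 0,"z": 0,"turn": 0,"hand": 1},{"x": 0,"y": 0,"z": 0,"turn": 0,"hand": 1},{"x": 0,"y": 0,"z": 0,"turn": 0,"hand": 1},{"x": 0,"y": 0,"z": 0,"turn": 0,"hand": 1},{"x": 0,"y": 0,"z": 0,"turn": 0,"hand": 1},{"x": 0,"y": 0,"z": 0.04,"turn": 0,"hand": 1},{"x": 0,"y": 0,"z": 0.04,"turn": 0,"hand": 1},{"x": 0,"y": 0,"z": 0,"turn": 0,"hand": 1},{"x": 0,"y": 0,"z": 0,"turn": 0,"hand": 1},{"x": 0,"y": 0,"z": 0,"turn": 0,"hand": 1}])

```text
t: 55.37
eef_pos: [0.4393, -0.1127, 0.2502]
tcp_rot: [-0.0, 0.746, 0.666, -0.0]
ft_force: [-0.1, 0.5, -2.0]
gripper_width: 0.0431
grasp_force: 41.5
```

```bash
cat >> h.py <<'E'
def col(zb):
    """dark/bright profile below the gripper; zb = height of the held figure's underside"""
    s=st();w=read_camera("wrist");q=s["tcp_rot"];psi=2*np.arctan2(q[2],q[1]);u=np.array([np.cos(psi),np.sin(psi)]);f=w["frame"]
    print([(r,int(f[r,256,1]),int(f[r,238,1]),int(f[r,256,0])-int(f[r,256,2])) for r in range(150,330,5)])
    print([(r,round(float((onz(w,(256.,r),zb)[:2]-s["eef_pos"][:2])@u),4),round(float((onz(w,(256.,r),zb+.018)[:2]-s["eef_pos"][:2])@u),4)) for r in range(150,260,10)])
E
python3 - <<'E'
from h import *
col(.0245)
w=read_camera("wrist")
for d in place_of(w,"figure0"): print("p",round(d["p"],2),px(d["point"]).round())
E
```

```text
t 55.37 pos [ 0.4393 -0.1127  0.2502] psi 1.458 F [-0.1  0.5 -2. ] w 0.0431 g 41.5 q [-0.28  0.44  2.09 -0.    0.6  -0.16]
[(150, 133, 133, 85), (155, 134, 105, 83), (160, 133, 101, 83), (165, 132, 97, 83), (170, 132, 96, 84), (175, 106, 97, 67), (180, 105, 97, 67), (185, 40, 36, 7), (190, 34, 34, -2), (195, 49, 55, -1), (200, 49, 48, 0), (205, 48, 47, 0), (210, 49, 48, 0), (215, 48, 49, 1), (220, 48, 48, 0), (225, 48, 48, 1), (230, 48, 48, 1), (235, 49, 48, 1), (240, 81, 51, 0), (245, 83, 86, 2), (250, 80, 79, 2), (255, 80, 80, 2), (260, 66, 79, 1), (265, 45, 56, 0), (270, 52, 48, 0), (275, 57, 54, 0), (280, 61, 58, 0), (285, 64, 61, 1), (290, 66, 64, 1), (295, 68, 66, 1), (300, 71, 68, 1), (305, 76, 70, 1), (310, 82, 72, 1), (315, 87, 73, 2), (320, 88, 75, 1), (325, 86, 73, 1)]
[(150, 0.0405, 0.0437), (160, 0.0346, 0.0383), (170, 0.0286, 0.0328), (180, 0.0225, 0.0273), (190, 0.0163, 0.0217), (200, 0.01, 0.0159), (210, 0.0036, 0.0101), (220, -0.003, 0.0042), (230, -0.0097, -0.0019), (240, -0.0165, -0.0081), (250, -0.0235, -0.0144)]
p 0.73 [257. 218.]
```

Call:
step_arm(moves=[{"x": 0,"y": 0,"z": 0.101,"turn": -1,"hand": 1},{"x": 0,"y": 0,"z": 0.101,"turn": -1,"hand": 1},{"x": 0,"y": 0,"z": 0.101,"turn": -1,"hand": 1},{"x": 0,"y": 0.038,"z": 0,"turn": -1,"hand": 1},{"x": 0.09,"y": 0,"z": 0,"turn": -1,"hand": 1},{"x": 0.09,"y": 0,"z": 0,"turn": -1,"hand": 1},{"x": 0.09,"y": 0,"z": 0,"turn": -1,"hand": 1},{"x": 0.09,"y": 0,"z": 0,"turn": -1,"hand": 1},{"x": 0.09,"y": 0,"z": 0,"turn": -1,"hand": 1},{"x": 0.09,"y": 0,"z": 0,"turn": -1,"hand": 1}])

```text
t: 56.35
eef_pos: [0.6025, -0.101, 0.3405]
tcp_rot: [-0.0, 0.992, 0.126, -0.001]
ft_force: [0.2, 0.1, -1.9]
gripper_width: 0.0427
grasp_force: 41.9
```

Call:
step_arm(moves=[{"x": 0.09,"y": 0,"z": 0,"turn": -1,"hand": 1},{"x": 0.09,"y": 0,"z": 0,"turn": -0.86,"hand": 1},{"x": 0.067,"y": 0,"z": 0,"turn": 0,"hand": 1},{"x": 0,"y": 0,"z": 0,"turn": 0,"hand": 1},{"x": 0,"y": 0,"z": 0,"turn": 0,"hand": 1},{"x": 0,"y": 0,"z": 0,"turn": 0,"hand": 1},{"x": 0,"y": 0,"z": 0,"turn": 0,"hand": 1},{"x": 0,"y": 0,"z": 0,"turn": 0,"hand": 1},{"x": 0,"y": 0,"z": 0,"turn": 0,"hand": 1},{"x": 0,"y": 0,"z": 0,"turn": 0,"hand": 1}])

```text
t: 57.18
eef_pos: [0.6752, -0.1012, 0.3417]
tcp_rot: [0.0, 1.0, 0.018, 0.0]
ft_force: [0.5, 0.9, -1.4]
gripper_width: 0.043
grasp_force: 41.9
```

```bash
python3 - <<'E'
from h import *
col(.115)
w=read_camera("wrist");f=w["frame"]
for c in (120,160,340):  # profile of ledge/rail/bar beside the figure
    print(c,[(r,tuple(int(v) for v in f[r,c])) for r in range(0,330,8)])
E
```

```text
t 57.18 pos [ 0.6752 -0.1012  0.3417] psi 0.035 F [ 0.5  0.9 -1.4] w 0.043 g 41.9 q [-0.17  0.58  1.53 -0.    1.03  1.37]
[(150, 87, 87, 85), (155, 89, 89, 86), (160, 167, 166, 80), (165, 170, 170, 80), (170, 168, 168, 81), (175, 149, 165, 71), (180, 132, 132, 63), (185, 54, 42, 13), (190, 36, 36, -1), (195, 54, 73, -1), (200, 52, 51, 1), (205, 52, 52, 0), (210, 52, 52, 0), (215, 52, 52, 0), (220, 51, 53, 1), (225, 53, 50, 1), (230, 52, 52, 2), (235, 51, 50, 1), (240, 81, 52, 1), (245, 87, 89, 1), (250, 84, 85, 1), (255, 84, 84, 1), (260, 69, 83, 0), (265, 46, 58, 0), (270, 53, 48, 1), (275, 58, 54, 0), (280, 62, 59, 1), (285, 65, 62, 1), (290, 68, 66, 1), (295, 71, 68, 1), (300, 73, 70, 1), (305, 77, 71, 1), (310, 81, 74, 1), (315, 86, 76, 1), (320, 89, 77, 1), (325, 88, 77, 0)]
[(150, 0.0409, 0.044), (160, 0.035, 0.0386), (170, 0.0289, 0.0332), (180, 0.0228, 0.0276), (190, 0.0166, 0.0219), (200, 0.0102, 0.0162), (210, 0.0038, 0.0103), (220, -0.0028, 0.0043), (230, -0.0096, -0.0018), (240, -0.0164, -0.008), (250, -0.0234, -0.0144)]
120 [(0, (227, 198, 128)), (8, (228, 200, 128)), (1
[... 2126 characters left out ...]
 201, 129)), (96, (237, 208, 134)), (104, (238, 220, 143)), (112, (238, 229, 153)), (120, (238, 224, 146)), (128, (238, 218, 140)), (136, (237, 215, 138)), (144, (124, 80, 45)), (152, (133, 86, 50)), (160, (234, 191, 124)), (168, (239, 207, 134)), (176, (239, 212, 137)), (184, (239, 220, 142)), (192, (239, 217, 140)), (200, (238, 220, 143)), (208, (239, 220, 142)), (216, (237, 196, 126)), (224, (238, 199, 129)), (232, (236, 195, 126)), (240, (238, 202, 130)), (248, (238, 203, 131)), (256, (194, 177, 114)), (264, (18, 19, 20)), (272, (16, 19, 21)), (280, (16, 18, 19)), (288, (22, 23, 24)), (296, (18, 19, 20)), (304, (17, 19, 20)), (312, (16, 19, 19)), (320, (18, 20, 22)), (328, (15, 18, 18))]
```

```bash
python3 - <<'E'
from h import *
w=read_camera("wrist");f=w["frame"];g=f.astype(int)
for c in (120,160,190,300,320):
    j=[r for r in range(140,175) if g[r,c,1]>150][:1]; b=[r for r in range(236,275) if abs(g[r,c,0]-g[r,c,2])<20 and 60<g[r,c,1]<230]
    if j and b: print(c,j,b[0],b[-1],onz(w,(c,j[0]-.5),.06).round(4),onz(w,(c,(b[0]+b[-1])/2),.098).round(4))
r=168;print([(c,tuple(int(v) for v in f[r,c])) for c in range(280,345,5)])
print(onz(w,(340.,168.),.06),onz(w,(300.,168.),.06))
E
```

```text
120 [159] 253 259 [0.6971 0.004  0.06  ] [ 0.6348 -0.0053  0.098 ]
160 [159] 254 260 [ 0.6979 -0.0269  0.06  ] [ 0.6354 -0.0341  0.098 ]
190 [160] 248 274 [ 0.6979 -0.0498  0.06  ] [ 0.6332 -0.0553  0.098 ]
300 [160] 260 274 [ 0.7007 -0.1326  0.06  ] [ 0.6312 -0.133   0.098 ]
320 [160] 241 270 [ 0.7012 -0.1477  0.06  ] [ 0.6406 -0.1464  0.098 ]
[(280, (203, 170, 121)), (285, (203, 171, 122)), (290, (203, 171, 122)), (295, (232, 233, 179)), (300, (239, 243, 195)), (305, (227, 222, 165)), (310, (206, 177, 127)), (315, (239, 243, 195)), (320, (239, 243, 195)), (325, (239, 243, 195)), (330, (239, 243, 195)), (335, (238, 209, 133)), (340, (239, 207, 134))]
[ 0.6952305  -0.16358222  0.06      ] [ 0.69411287 -0.1330543   0.06      ]
```

Call:
step_arm(moves=[{"x": -0.008,"y": 0,"z": 0,"turn": 0,"hand": 1},{"x": 0,"y": 0,"z": -0.04,"turn": 0,"hand": 1},{"x": 0,"y": 0,"z": -0.04,"turn": 0,"hand": 1},{"x": 0,"y": 0,"z": -0.04,"turn": 0,"hand": 1},{"x": 0,"y": 0,"z": -0.04,"turn": 0,"hand": 1},{"x": 0,"y": 0,"z": -0.02,"turn": 0,"hand": 1},{"x": 0,"y": 0,"z": 0,"turn": 0,"hand": 1},{"x": 0,"y": 0,"z": 0,"turn": 0,"hand": 1},{"x": 0,"y": 0,"z": 0,"turn": 0,"hand": 1},{"x": 0,"y": 0,"z": 0,"turn": 0,"hand": 1}])

```text
t: 58.17
eef_pos: [0.6732, -0.1011, 0.2869]
tcp_rot: [-0.0, 1.0, 0.018, -0.0]
ft_force: [0.2, 1.0, -0.3]
gripper_width: 0.043
grasp_force: 42.1
```

Call:
step_arm(moves=[{"x": 0,"y": 0,"z": -0.008,"turn": 0,"hand": 1},{"x": 0,"y": 0,"z": 0,"turn": 0,"hand": 1},{"x": 0,"y": 0,"z": 0,"turn": 0,"hand": -0.06},{"x": 0,"y": 0,"z": 0,"turn": 0,"hand": -0.12},{"x": 0,"y": 0,"z": 0,"turn": 0,"hand": -0.2},{"x": 0,"y": 0,"z": 0,"turn": 0,"hand": -0.3},{"x": 0,"y": 0,"z": 0,"turn": 0,"hand": -0.3},{"x": 0,"y": 0,"z": 0,"turn": 0,"hand": -0.3},{"x": 0,"y": 0,"z": 0,"turn": 0,"hand": -0.3},{"x": 0,"y": 0,"z": 0,"turn": 0,"hand": -0.3}])

```text
t: 59.0
eef_pos: [0.6732, -0.1012, 0.2849]
tcp_rot: [0.0, 1.0, 0.018, -0.0]
ft_force: [0.4, 0.4, 1.2]
gripper_width: 0.0557
grasp_force: 0.0
```

Call:
step_arm(moves=[{"x": 0,"y": 0,"z": 0.05,"turn": 0,"hand": -0.3},{"x": 0,"y": 0,"z": 0.08,"turn": 0,"hand": -0.3},{"x": 0,"y": 0,"z": 0.1,"turn": 0,"hand": -0.3},{"x": 0,"y": 0,"z": 0.13,"turn": 0,"hand": -0.3},{"x": 0,"y": 0,"z": 0.13,"turn": 0,"hand": -0.3},{"x": -0.1,"y": 0.06,"z": 0,"turn": 1,"hand": -0.6},{"x": -0.1,"y": 0.06,"z": 0,"turn": 1,"hand": -0.6},{"x": -0.1,"y": 0.06,"z": 0,"turn": 1,"hand": -0.6},{"x": -0.1,"y": 0.06,"z": 0,"turn": 1,"hand": -0.6},{"x": -0.1,"y": 0.06,"z": 0,"turn": 1,"hand": -0.6}])

```text
t: 59.83
eef_pos: [0.5215, -0.0106, 0.4332]
tcp_rot: [0.0, 0.949, 0.315, 0.001]
ft_force: [0.3, 0.7, 0.5]
gripper_width: 0.0684
grasp_force: 0.0
```

```bash
python3 - <<'E'
from h import *
st();look((("figure0",.022),("robot_figure",.052)),"wab")
E
```

```text
t 59.83 pos [ 0.5215 -0.0106  0.4332] psi 0.641 F [0.3 0.7 0.5] w 0.0684 g 0.0 q [-0.04  0.24  1.83  0.    1.07  0.89]
w figure0 0.98 [ 83.1 133.3] [0.4273 0.1654 0.022 ]
w figure0 0.84 [16.5  2. ] [0.5064 0.2996 0.022 ]
w figure0 0.74 [419. 100.] [ 0.6825 -0.1159  0.022 ]
w robot_figure 0.95 [457.3 262.3] [ 0.5694 -0.2748  0.052 ]
a figure0 0.64 [231.3 206.1] [0.4345 0.1646 0.022 ]
a figure0 0.63 [251.8 105.9] [0.7861 0.0864 0.022 ]
a figure0 0.35 [308.3 133.5] [ 0.6822 -0.1078  0.022 ]
a robot_figure 0.95 [201.2 294.3] [0.1449 0.2675 0.052 ]
a robot_figure 0.6 [359.6 161.4] [ 0.5734 -0.275   0.052 ]
a robot_figure 0.6 [405.8 263. ] [ 0.2254 -0.4133  0.052 ]
b figure0 0.87 [282.3 197.7] [0.4203 0.1614 0.022 ]
b figure0 0.83 [167.6 203.5] [ 0.6563 -0.1234  0.022 ]
b figure0 0.81 [304.2 233.8] [0.5119 0.2964 0.022 ]
b figure0 0.32 [153.8 162.5] [ 0.5365 -0.3056  0.022 ]
b robot_figure 0.77 [350.5 167.5] [0.186  0.2888 0.052 ]
b robot_figure 0.69 [299.4 301.9] [0.7355 0.4089 0.052 ]
b robot_figure 0.69 [189.5 111.2] [ 0.247  -0.3899  0.052 ]
b robot_figure 0.61 [150.8 165.9] [ 0.578  -0.2715  0.052 ]
 tri aw figure0 [0.4325 0.163  0.0331] 0.003
 tri bw figure0 [0.4283 0.1642 0.0286] 0.0036
 tri bw figure0 [0.5089 0.2973 0.0223] 0.0056
 tri ba figure0 [0.4323 0.1659 0.0346] 0.0038
 tri aw robot_figure [ 0.5711 -0.2736  0.0546] 0.0036
 tri bw robot_figure [ 0.5689 -0.2843  0.04  ] 0.0015
 tri ba robot_figure [ 0.2231 -0.4183  0.0296] 0.0064
 tri ba robot_figure [ 0.5744 -0.2763  0.0471] 0.0001
```

Call:
step_arm(moves=[{"x": -0.052,"y": 0.0965,"z": -0.04,"turn": 1,"hand": -0.6},{"x": -0.052,"y": 0.0965,"z": -0.04,"turn": 1,"hand": -0.6},{"x": -0.052,"y": 0.0965,"z": -0.04,"turn": 1,"hand": -0.6},{"x": -0.052,"y": 0.0965,"z": -0.04,"turn": 1,"hand": -0.6},{"x": -0.052,"y": 0.0965,"z": -0.04,"turn": 1,"hand": -0.6},{"x": -0.052,"y": 0.0965,"z": -0.04,"turn": 1,"hand": -0.6},{"x": 0,"y": 0,"z": 0,"turn": 1,"hand": -0.6},{"x": 0,"y": 0,"z": 0,"turn": 1,"hand": -0.6},{"x": 0,"y": 0,"z": 0,"turn": 1,"hand": -0.6},{"x": 0,"y": 0,"z": 0,"turn": 1,"hand": -0.6}])

```text
t: 61.12
eef_pos: [0.4302, 0.1628, 0.3597]
tcp_rot: [-0.0, 0.605, 0.796, -0.0]
ft_force: [0.7, 0.2, 0.2]
gripper_width: 0.0682
grasp_force: 0.0
```

```bash
python3 - <<'E'
from h import *
st();C=look((("figure0",.022),),"wb");greyaxis(C["w"],np.array([257,120]))
E
```

```text
t 61.12 pos [0.4302 0.1628 0.3597] psi 1.841 F [0.7 0.2 0.2] w 0.0682 g 0.0 q [ 0.34  0.25  2.02 -0.    0.87  0.07]
w figure0 0.75 [254.6 170.4] [0.4285 0.1639 0.022 ]
w figure0 0.69 [380.2  44.6] [0.5028 0.2996 0.022 ]
b figure0 0.93 [283.  199.5] [0.426  0.1676 0.022 ]
b figure0 0.65 [304.7 233.1] [0.5085 0.2962 0.022 ]
 tri bw figure0 [0.4279 0.1664 0.024 ] 0.0041
 tri bw figure0 [0.5049 0.2977 0.0192] 0.0056
blob [ 224   83   55   94 3476] mean [0.4187 0.1912] axis 105.6 ends [0.4279 0.1582] [0.4055 0.2384] len 0.0833
```

Call:
step_arm(moves=[{"x": -0.033,"y": 0.11,"z": 0,"turn": 0,"hand": -0.6},{"x": -0.033,"y": 0.11,"z": 0,"turn": 0,"hand": -0.6},{"x": 0,"y": 0,"z": -0.12,"turn": 0,"hand": -0.6},{"x": 0,"y": 0,"z": -0.12,"turn": 0,"hand": -0.6},{"x": 0,"y": 0,"z": -0.12,"turn": 0,"hand": -0.6},{"x": 0,"y": 0,"z": -0.12,"turn": 0,"hand": -0.6},{"x": 0,"y": 0,"z": -0.109,"turn": 0,"hand": -0.6},{"x": 0,"y": 0,"z": 0,"turn": 0,"hand": 0},{"x": 0,"y": 0,"z": 0,"turn": 0,"hand": 0},{"x": 0,"y": 0,"z": 0,"turn": 0,"hand": 0}], squeeze=20)

```text
t: 62.15
eef_pos: [0.4104, 0.2287, 0.1844]
tcp_rot: [0.0, 0.608, 0.794, 0.0]
ft_force: [0.3, 0.2, -1.8]
gripper_width: 0.0432
grasp_force: 20.7
```

Call:
step_arm(moves=[{"x": 0,"y": 0,"z": 0,"turn": 0,"hand": 0},{"x": 0,"y": 0,"z": 0,"turn": 0,"hand": 0},{"x": 0,"y": 0,"z": 0,"turn": 0,"hand": 0},{"x": 0,"y": 0,"z": 0,"turn": 0,"hand": -0.024},{"x": 0,"y": 0,"z": 0,"turn": 0,"hand": -0.024},{"x": 0,"y": 0,"z": 0,"turn": 0,"hand": -0.024},{"x": 0,"y": 0,"z": 0,"turn": 0,"hand": -0.024},{"x": 0,"y": 0,"z": 0,"turn": 0,"hand": -0.024},{"x": 0,"y": 0,"z": 0,"turn": 0,"hand": -0.024},{"x": 0,"y": 0,"z": 0,"turn": 0,"hand": -0.024}])

```text
t: 62.98
eef_pos: [0.4099, 0.2286, 0.1833]
tcp_rot: [0.0, 0.608, 0.794, 0.0]
ft_force: [0.5, 1.3, -0.1]
gripper_width: 0.0438
grasp_force: 5.8
```

Call:
step_arm(moves=[{"x": 0.003,"y": -0.011,"z": 0.029,"turn": 0,"hand": -0.024},{"x": 0.004,"y": -0.015,"z": 0.027,"turn": 0,"hand": -0.024},{"x": 0.005,"y": -0.017,"z": 0.025,"turn": 0,"hand": -0.024},{"x": 0,"y": 0,"z": 0,"turn": 0,"hand": -0.024},{"x": 0.006,"y": -0.021,"z": 0.022,"turn": 0,"hand": -0.024},{"x": 0.0065,"y": -0.023,"z": 0.019,"turn": 0,"hand": -0.024},{"x": 0,"y": 0,"z": 0,"turn": 0,"hand": -0.024},{"x": 0,"y": 0,"z": 0,"turn": 0,"hand": -0.024},{"x": 0,"y": 0,"z": 0,"turn": 0,"hand": -0.024},{"x": 0,"y": 0,"z": 0,"turn": 0,"hand": -0.024}])

```text
t: 63.82
eef_pos: [0.4172, 0.2026, 0.22]
tcp_rot: [0.0, 0.608, 0.794, 0.0]
ft_force: [-0.9, 0.2, 2.5]
gripper_width: 0.0439
grasp_force: 5.9
```

```bash
python3 - <<'E'
from h import *
s=st();inplane("figure0","bb")
E
```

```text
t 63.82 pos [0.4172 0.2026 0.22  ] psi 1.835 F [-0.9  0.2  2.5] w 0.0439 g 5.9 q [0.43 0.52 2.08 0.   0.55 0.16]
b call 0.76 [280. 199.] along u -0.048 dz -0.045 z 0.02
b call 0.7 [286. 194.] along u -0.027 dz -0.014 z 0.051
b call 0.8 [286. 193.] along u -0.028 dz -0.013 z 0.052
```

Call:
step_arm(moves=[{"x": 0.007,"y": -0.026,"z": 0.016,"turn": 0,"hand": -0.024},{"x": 0.0075,"y": -0.027,"z": 0.012,"turn": 0,"hand": -0.024},{"x": 0,"y": 0,"z": 0,"turn": 0,"hand": -0.024},{"x": 0.008,"y": -0.029,"z": 0.009,"turn": 0,"hand": -0.024},{"x": 0,"y": 0,"z": 0,"turn": 0,"hand": -0.024},{"x": 0.008,"y": -0.03,"z": 0.006,"turn": 0,"hand": -0.024},{"x": 0.008,"y": -0.03,"z": 0.001,"turn": 0,"hand": -0.024},{"x": 0.008,"y": -0.03,"z": -0.004,"turn": 0,"hand": -0.024},{"x": 0,"y": 0,"z": 0,"turn": 0,"hand": -0.024},{"x": 0,"y": 0,"z": 0,"turn": 0,"hand": -0.024}])

```text
t: 64.95
eef_pos: [0.4314, 0.1501, 0.232]
tcp_rot: [0.0, 0.608, 0.794, -0.0]
ft_force: [0.1, -2.9, 3.5]
gripper_width: 0.0437
grasp_force: 5.5
```

```bash
python3 - <<'E'
from h import *
inplane("figure0","bb");col(0.)
E
```

```text
b call 0.66 [279. 198.] along u 0.006 dz -0.051 z 0.026
b call 0.67 [282. 192.] along u 0.013 dz -0.024 z 0.053
b call 0.56 [279. 199.] along u 0.004 dz -0.059 z 0.018
b call 0.76 [282. 195.] along u 0.015 dz -0.037 z 0.04
t 65.25 pos [0.4311 0.1511 0.2321] psi 1.836 F [-0.4 -1.5  5.3] w 0.0441 g 5.6 q [ 0.31  0.48  2.09 -0.    0.56  0.05]
[(150, 106, 116, 66), (155, 103, 116, 65), (160, 107, 114, 67), (165, 113, 114, 70), (170, 118, 113, 73), (175, 120, 113, 74), (180, 122, 112, 75), (185, 122, 112, 76), (190, 107, 98, 64), (195, 48, 55, -1), (200, 48, 61, 2), (205, 49, 48, 0), (210, 48, 48, -1), (215, 60, 48, 1), (220, 102, 83, 1), (225, 107, 103, 2), (230, 105, 104, 2), (235, 53, 91, 1), (240, 61, 55, 0), (245, 67, 61, 1), (250, 71, 68, 1), (255, 75, 71, 0), (260, 77, 75, 0), (265, 81, 78, 1), (270, 84, 79, 1), (275, 87, 81, 1), (280, 93, 83, 1), (285, 100, 85, 2), (290, 105, 86, 1), (295, 101, 86, 1), (300, 96, 80, 1), (305, 92, 78, 1), (310, 89, 83, 1), (315, 85, 82, 2), (320, 82, 80, 1), (325, 80, 74, 1)]
[(150, 0.0391, 0.0422), (160, 0.033, 0.0366), (170, 0.0268, 0.031), (180, 0.0205, 0.0253), (190, 0.0141, 0.0194), (200, 0.0075, 0.0135), (210, 0.0009, 0.0075), (220, -0.0059, 0.0013), (230, -0.0128, -0.005), (240, -0.0198, -0.0114), (250, -0.027, -0.018)]
```

Call:
step_arm(moves=[{"x": 0,"y": 0,"z": 0,"turn": 0,"hand": -0.06},{"x": 0,"y": 0,"z": 0,"turn": 0,"hand": -0.1},{"x": 0,"y": 0,"z": 0,"turn": 0,"hand": -0.15},{"x": 0,"y": 0,"z": 0,"turn": 0,"hand": -0.15},{"x": 0,"y": 0,"z": 0,"turn": 0,"hand": -0.15},{"x": 0,"y": 0,"z": 0,"turn": 0,"hand": -0.15},{"x": 0,"y": 0,"z": 0,"turn": 0,"hand": -0.15},{"x": 0,"y": 0,"z": 0,"turn": 0,"hand": -0.15},{"x": 0,"y": 0,"z": 0,"turn": 0,"hand": -0.15},{"x": 0,"y": 0,"z": 0,"turn": 0,"hand": -0.15}])

```text
t: 66.13
eef_pos: [0.4311, 0.1508, 0.2319]
tcp_rot: [-0.0, 0.608, 0.794, 0.0]
ft_force: [-0.5, 0.2, -0.0]
gripper_width: 0.049
grasp_force: 0.0
```

```bash
python3 - <<'E'
from h import *
inplane("figure0","b");col(0.)
E
```

```text
b call 0.47 [278. 202.] along u 0.001 dz -0.071 z 0.006
b call 0.72 [280. 197.] along u 0.008 dz -0.049 z 0.028
t 66.28 pos [0.4311 0.1509 0.2319] psi 1.835 F [1.  0.1 0.1] w 0.0491 g 0.0 q [0.31 0.48 2.09 0.   0.56 0.05]
[(150, 105, 118, 66), (155, 103, 116, 64), (160, 107, 115, 66), (165, 113, 114, 70), (170, 118, 114, 74), (175, 120, 113, 75), (180, 123, 113, 76), (185, 122, 113, 76), (190, 109, 100, 65), (195, 39, 40, -1), (200, 55, 55, -2), (205, 56, 62, 0), (210, 55, 53, 0), (215, 56, 54, 0), (220, 55, 54, 1), (225, 56, 54, 0), (230, 55, 56, 0), (235, 55, 55, 1), (240, 56, 55, 1), (245, 61, 56, 1), (250, 101, 71, 2), (255, 91, 92, 2), (260, 91, 90, 1), (265, 90, 90, 1), (270, 49, 88, 0), (275, 57, 51, 0), (280, 64, 59, 1), (285, 68, 66, 1), (290, 72, 68, 2), (295, 75, 72, 0), (300, 78, 75, 1), (305, 81, 77, 1), (310, 86, 80, 1), (315, 93, 82, 1), (320, 100, 83, 1), (325, 100, 85, 1)]
[(150, 0.0391, 0.0422), (160, 0.033, 0.0367), (170, 0.0268, 0.031), (180, 0.0205, 0.0253), (190, 0.0141, 0.0195), (200, 0.0076, 0.0135), (210, 0.001, 0.0075), (220, -0.0058, 0.0013), (230, -0.0127, -0.0049), (240, -0.0198, -0.0114), (250, -0.0269, -0.0179)]
```

Call:
step_arm(moves=[{"x": 0.004,"y": -0.0145,"z": -0.01,"turn": 0,"hand": -0.15},{"x": 0.004,"y": -0.0145,"z": -0.01,"turn": 0,"hand": -0.15},{"x": 0,"y": 0,"z": 0,"turn": 0,"hand": 1},{"x": 0,"y": 0,"z": 0,"turn": 0,"hand": 1},{"x": 0,"y": 0,"z": 0,"turn": 0,"hand": 1},{"x": 0,"y": 0,"z": 0,"turn": 0,"hand": 1},{"x": 0,"y": 0,"z": 0,"turn": 0,"hand": 1},{"x": 0,"y": 0,"z": 0,"turn": 0,"hand": 1},{"x": 0,"y": 0,"z": 0,"turn": 0,"hand": 1},{"x": 0,"y": 0,"z": 0,"turn": 0,"hand": 1}], squeeze=40)

```text
t: 67.17
eef_pos: [0.4334, 0.1422, 0.2259]
tcp_rot: [-0.0, 0.608, 0.794, -0.0]
ft_force: [-0.7, 0.3, -0.9]
gripper_width: 0.0429
grasp_force: 40.8
```

Call:
step_arm(moves=[{"x": 0,"y": 0,"z": 0.1,"turn": 0,"hand": 1},{"x": 0,"y": 0,"z": 0.1,"turn": -1,"hand": 1},{"x": 0,"y": 0,"z": 0.1,"turn": -1,"hand": 1},{"x": 0,"y": 0,"z": 0.083,"turn": -1,"hand": 1},{"x": 0,"y": 0,"z": 0,"turn": -1,"hand": 1},{"x": 0,"y": 0,"z": 0,"turn": -1,"hand": 1},{"x": 0,"y": 0,"z": 0,"turn": -1,"hand": 1},{"x": 0,"y": 0,"z": 0,"turn": -1,"hand": 1},{"x": 0,"y": 0,"z": 0,"turn": -1,"hand": 1},{"x": 0,"y": 0,"z": 0,"turn": -1,"hand": 1}])

```text
t: 68.0
eef_pos: [0.4333, 0.1421, 0.3408]
tcp_rot: [0.0, 0.931, 0.366, -0.0]
ft_force: [0.6, 0.6, -2.5]
gripper_width: 0.0425
grasp_force: 42.1
```

```bash
python3 - <<'E'
from h import *
s=st();col(s["eef_pos"][2]-.226)
E
```

```text
t 68.0 pos [0.4333 0.1421 0.3408] psi 0.749 F [ 0.6  0.6 -2.5] w 0.0425 g 42.1 q [ 0.29  0.27  2.04 -0.    0.82  1.11]
t 68.0 pos [0.4333 0.1421 0.3408] psi 0.749 F [ 0.6  0.6 -2.5] w 0.0425 g 42.1 q [ 0.29  0.27  2.04 -0.    0.82  1.11]
[(150, 122, 129, 77), (155, 124, 130, 78), (160, 102, 103, 65), (165, 101, 100, 63), (170, 102, 96, 64), (175, 103, 95, 66), (180, 32, 31, -1), (185, 37, 37, -1), (190, 44, 65, 0), (195, 45, 43, 1), (200, 47, 44, 0), (205, 47, 44, 0), (210, 46, 43, 0), (215, 46, 43, 0), (220, 46, 44, 0), (225, 46, 44, 0), (230, 55, 46, 1), (235, 81, 76, 2), (240, 76, 76, 1), (245, 75, 75, 1), (250, 74, 75, 1), (255, 40, 72, 0), (260, 47, 42, 0), (265, 52, 48, 0), (270, 55, 53, 1), (275, 59, 56, 1), (280, 61, 59, 2), (285, 64, 61, 1), (290, 66, 63, 1), (295, 69, 66, 1), (300, 74, 68, 1), (305, 78, 69, 1), (310, 82, 70, 1), (315, 80, 70, 1), (320, 80, 70, 1), (325, 79, 69, 2)]
[(150, 0.0409, 0.044), (160, 0.035, 0.0387), (170, 0.029, 0.0332), (180, 0.0229, 0.0277), (190, 0.0167, 0.022), (200, 0.0103, 0.0163), (210, 0.0039, 0.0104), (220, -0.0027, 0.0045), (230, -0.0094, -0.0016), (240, -0.0162, -0.0078), (250, -0.0232, -0.0141)]
```

Call:
step_arm(moves=[{"x": 0.1107,"y": -0.0636,"z": 0,"turn": -1,"hand": 1},{"x": 0.1107,"y": -0.0636,"z": 0,"turn": -1,"hand": 1},{"x": 0.1107,"y": -0.0636,"z": 0,"turn": -1,"hand": 1},{"x": 0.1107,"y": -0.0636,"z": 0,"turn": -1,"hand": 1},{"x": 0.1107,"y": -0.0636,"z": 0,"turn": -1,"hand": 1},{"x": 0.1107,"y": -0.0636,"z": 0,"turn": -0.95,"hand": 1},{"x": 0.1107,"y": -0.0636,"z": 0,"turn": 0,"hand": 1},{"x": 0,"y": 0,"z": 0,"turn": 0,"hand": 1},{"x": 0,"y": 0,"z": 0,"turn": 0,"hand": 1},{"x": 0,"y": 0,"z": 0,"turn": 0,"hand": 1}])

```text
t: 68.88
eef_pos: [0.6653, 0.0085, 0.3399]
tcp_rot: [-0.0, 1.0, 0.021, -0.001]
ft_force: [0.1, 0.5, -1.6]
gripper_width: 0.0429
grasp_force: 42.2
```

```bash
cat > slot.py <<'E'
from h import *
s=st();w=read_camera("wrist");f=w["frame"];g=f.astype(int)
zb=s["eef_pos"][2]-.226
for c in (110,130,150,370,390,410):
    j=[r for r in range(140,180) if g[r,c,1]>140 and all(g[k,c,1]<110 for k in range(r-8,r-2))][:1]
    b=[r for r in range(236,275) if abs(g[r,c,0]-g[r,c,2])<20 and 60<g[r,c,1]<230]
    if j: print(c,"rail",onz(w,(c,j[0]-.5),.06).round(4))
    if b and b[-1]-b[0]<12: print(c,"bar",onz(w,(c,(b[0]+b[-1])/2),.098).round(4))
r=[r for r in range(150,210) if g[r,256,1]<60 and g[r,256,0]-g[r,256,2]<12][0];print("front edge",r,onz(w,(256.,r-.5),zb)-s["eef_pos"])
E
python3 slot.py
```

```text
t 68.88 pos [0.6653 0.0085 0.3399] psi 0.043 F [ 0.1  0.5 -1.6] w 0.0429 g 42.2 q [-0.01  0.55  1.58  0.    1.01  1.52]
110 bar [0.631 0.11  0.098]
130 rail [0.6953 0.1049 0.06  ]
130 bar [0.6318 0.0957 0.098 ]
150 rail [0.6951 0.0898 0.06  ]
150 bar [0.6317 0.0816 0.098 ]
370 bar [ 0.6366 -0.0711  0.098 ]
390 bar [ 0.637  -0.0854  0.098 ]
410 bar [ 0.6374 -0.0999  0.098 ]
front edge 179 [ 0.02335056  0.00178831 -0.226     ]
```

Call:
step_arm(moves=[{"x": 0.002,"y": 0,"z": -0.04,"turn": 0,"hand": 1},{"x": 0,"y": 0,"z": -0.04,"turn": 0,"hand": 1},{"x": 0,"y": 0,"z": -0.04,"turn": 0,"hand": 1},{"x": 0,"y": 0,"z": -0.04,"turn": 0,"hand": 1},{"x": 0,"y": 0,"z": -0.015,"turn": 0,"hand": 1},{"x": 0,"y": 0,"z": -0.008,"turn": 0,"hand": 1},{"x": 0,"y": 0,"z": 0,"turn": 0,"hand": 1},{"x": 0,"y": 0,"z": 0,"turn": 0,"hand": 1},{"x": 0,"y": 0,"z": 0,"turn": 0,"hand": 1},{"x": 0,"y": 0,"z": 0,"turn": 0,"hand": 1}])

```text
t: 69.77
eef_pos: [0.6665, 0.0086, 0.2856]
tcp_rot: [-0.0, 1.0, 0.021, -0.0]
ft_force: [-0.9, 0.2, -2.9]
gripper_width: 0.043
grasp_force: 42.2
```

Call:
step_arm(moves=[{"x": 0,"y": 0,"z": -0.006,"turn": 0,"hand": 1},{"x": 0,"y": 0,"z": 0,"turn": 0,"hand": 1},{"x": 0,"y": 0,"z": 0,"turn": 0,"hand": -0.06},{"x": 0,"y": 0,"z": 0,"turn": 0,"hand": -0.12},{"x": 0,"y": 0,"z": 0,"turn": 0,"hand": -0.2},{"x": 0,"y": 0,"z": 0,"turn": 0,"hand": -0.3},{"x": 0,"y": 0,"z": 0,"turn": 0,"hand": -0.3},{"x": 0,"y": 0,"z": 0,"turn": 0,"hand": -0.3},{"x": 0,"y": 0,"z": 0.05,"turn": 0,"hand": -0.3},{"x": 0,"y": 0,"z": 0.08,"turn": 0,"hand": -0.3}])

```text
t: 70.6
eef_pos: [0.6655, 0.0086, 0.3207]
tcp_rot: [-0.0, 1.0, 0.021, -0.003]
ft_force: [-0.6, -0.4, 0.0]
gripper_width: 0.0555
grasp_force: 0.0
```

Call:
step_arm(moves=[{"x": 0,"y": 0,"z": 0.12,"turn": 0,"hand": -0.3},{"x": 0,"y": 0,"z": 0.12,"turn": 1,"hand": -0.3},{"x": -0.06,"y": 0.106,"z": 0.05,"turn": 1,"hand": -0.6},{"x": -0.06,"y": 0.106,"z": 0,"turn": 1,"hand": -0.6},{"x": -0.06,"y": 0.106,"z": 0,"turn": 1,"hand": -0.6},{"x": -0.06,"y": 0.106,"z": 0,"turn": 1,"hand": -0.6},{"x": -0.06,"y": 0.106,"z": 0,"turn": 1,"hand": -0.6},{"x": -0.06,"y": 0.106,"z": 0,"turn": 1,"hand": -0.6},{"x": -0.06,"y": 0.106,"z": 0,"turn": 1,"hand": -0.6},{"x": -0.06,"y": 0.106,"z": -0.05,"turn": 1,"hand": -0.6}])

```text
t: 71.43
eef_pos: [0.5223, 0.2647, 0.3977]
tcp_rot: [0.0, 0.845, 0.534, 0.003]
ft_force: [0.9, 0.5, -0.2]
gripper_width: 0.0684
grasp_force: 0.0
```

Call:
step_arm(moves=[{"x": -0.06,"y": 0.106,"z": -0.1,"turn": 1,"hand": -0.6},{"x": 0,"y": 0,"z": -0.08,"turn": 1,"hand": -0.6},{"x": 0,"y": 0,"z": 0,"turn": 1,"hand": -0.6},{"x": 0,"y": 0,"z": 0,"turn": 1,"hand": -0.6},{"x": 0,"y": 0,"z": 0,"turn": 1,"hand": -0.6},{"x": 0,"y": 0,"z": 0,"turn": 0.6,"hand": -0.6},{"x": 0,"y": 0,"z": 0,"turn": 0,"hand": -0.6},{"x": 0,"y": 0,"z": 0,"turn": 0,"hand": -0.6},{"x": 0,"y": 0,"z": 0,"turn": 0,"hand": -0.6},{"x": 0,"y": 0,"z": 0,"turn": 0,"hand": -0.6}])

```text
t: 72.27
eef_pos: [0.5067, 0.291, 0.3447]
tcp_rot: [0.0, 0.625, 0.781, 0.0]
ft_force: [-0.4, 0.6, 0.2]
gripper_width: 0.0679
grasp_force: 0.0
```

```bash
python3 - <<'E'
from h import *
st();C=look((("figure0",.022),),"wb");greyaxis(C["w"],np.array([257,120]))
for d in search_frame(C["w"],"figure0"): print("c",round(d["p"],2),px(d["point"]).round(),onz(C["w"],px(d["point"]),.022).round(3))
E
```

```text
t 72.27 pos [0.5067 0.291  0.3447] psi 1.791 F [-0.4  0.6  0.2] w 0.0679 g 0.0 q [0.5  0.44 1.77 0.   0.94 0.28]
w figure0 0.78 [251.4 164. ] [0.5006 0.3007 0.022 ]
b figure0 0.74 [199.1 211.9] [ 0.6256 -0.0173  0.022 ]
b figure0 0.71 [304.9 231.5] [0.5028 0.2936 0.022 ]
b figure0 0.59 [169.1 198.7] [ 0.6376 -0.1345  0.022 ]
 tri bw figure0 [0.5012 0.2967 0.02  ] 0.0072
blob [ 226   34   60  141 4790] mean [0.4964 0.3429] axis 97.1 ends [0.5026 0.2932] [0.4886 0.4063] len 0.1139
c 0.93 [261. 104.] [0.497 0.353 0.022]
```

Call:
step_arm(moves=[{"x": -0.0227,"y": 0.124,"z": 0,"turn": -0.8,"hand": -0.6},{"x": -0.0227,"y": 0.124,"z": 0,"turn": 0,"hand": -0.6},{"x": 0,"y": 0,"z": -0.11,"turn": 0,"hand": -0.6},{"x": 0,"y": 0,"z": -0.11,"turn": 0,"hand": -0.6},{"x": 0,"y": 0,"z": -0.11,"turn": 0,"hand": -0.6},{"x": 0,"y": 0,"z": -0.11,"turn": 0,"hand": -0.6},{"x": 0,"y": 0,"z": -0.098,"turn": 0,"hand": -0.6},{"x": 0,"y": 0,"z": 0,"turn": 0,"hand": 0},{"x": 0,"y": 0,"z": 0,"turn": 0,"hand": 0},{"x": 0,"y": 0,"z": 0,"turn": 0,"hand": 0}], squeeze=20)

```text
t: 73.35
eef_pos: [0.4936, 0.3658, 0.1845]
tcp_rot: [0.0, 0.661, 0.75, 0.001]
ft_force: [0.7, 0.2, -1.0]
gripper_width: 0.0431
grasp_force: 20.6
```

Call:
step_arm(moves=[{"x": 0,"y": 0,"z": 0,"turn": 0,"hand": 0},{"x": 0,"y": 0,"z": 0,"turn": 0,"hand": 0},{"x": 0,"y": 0,"z": 0,"turn": 0,"hand": 0},{"x": 0,"y": 0,"z": 0,"turn": 0,"hand": -0.024},{"x": 0,"y": 0,"z": 0,"turn": 0,"hand": -0.024},{"x": 0,"y": 0,"z": 0,"turn": 0,"hand": -0.024},{"x": 0,"y": 0,"z": 0,"turn": 0,"hand": -0.024},{"x": 0,"y": 0,"z": 0,"turn": 0,"hand": -0.024},{"x": 0,"y": 0,"z": 0,"turn": 0,"hand": -0.024},{"x": 0,"y": 0,"z": 0,"turn": 0,"hand": -0.024}])

```text
t: 74.18
eef_pos: [0.4932, 0.3655, 0.1834]
tcp_rot: [0.0, 0.661, 0.75, 0.0]
ft_force: [0.4, 0.8, 0.7]
gripper_width: 0.0439
grasp_force: 5.6
```

Call:
step_arm(moves=[{"x": 0.0014,"y": -0.011,"z": 0.029,"turn": 0,"hand": -0.024},{"x": 0.0018,"y": -0.015,"z": 0.027,"turn": 0,"hand": -0.024},{"x": 0.0022,"y": -0.018,"z": 0.025,"turn": 0,"hand": -0.024},{"x": 0,"y": 0,"z": 0,"turn": 0,"hand": -0.024},{"x": 0.0027,"y": -0.022,"z": 0.022,"turn": 0,"hand": -0.024},{"x": 0.003,"y": -0.024,"z": 0.019,"turn": 0,"hand": -0.024},{"x": 0,"y": 0,"z": 0,"turn": 0,"hand": -0.024},{"x": 0,"y": 0,"z": 0,"turn": 0,"hand": -0.024},{"x": 0,"y": 0,"z": 0,"turn": 0,"hand": -0.024},{"x": 0,"y": 0,"z": 0,"turn": 0,"hand": -0.024}])

```text
t: 75.02
eef_pos: [0.4965, 0.3386, 0.2199]
tcp_rot: [0.0, 0.661, 0.75, 0.0]
ft_force: [0.4, 0.7, 1.0]
gripper_width: 0.0438
grasp_force: 5.8
```

```bash
python3 - <<'E'
from h import *
s=st();inplane("figure0","bb")
E
```

```text
t 75.02 pos [0.4965 0.3386 0.2199] psi 1.697 F [0.4 0.7 1. ] w 0.0438 g 5.8 q [0.58 0.64 1.77 0.   0.72 0.45]
b call 0.94 [303. 231.] along u -0.052 dz -0.044 z 0.021
b call 0.56 [308. 231.] along u -0.037 dz -0.035 z 0.03
b call 0.86 [301. 233.] along u -0.058 dz -0.059 z 0.006
b call 0.61 [306. 230.] along u -0.044 dz -0.035 z 0.03
```

Call:
step_arm(moves=[{"x": 0.0033,"y": -0.027,"z": 0.016,"turn": 0,"hand": -0.024},{"x": 0.0035,"y": -0.028,"z": 0.012,"turn": 0,"hand": -0.024},{"x": 0,"y": 0,"z": 0,"turn": 0,"hand": -0.024},{"x": 0.0037,"y": -0.03,"z": 0.009,"turn": 0,"hand": -0.024},{"x": 0,"y": 0,"z": 0,"turn": 0,"hand": -0.024},{"x": 0.004,"y": -0.031,"z": 0.006,"turn": 0,"hand": -0.024},{"x": 0.004,"y": -0.031,"z": 0.001,"turn": 0,"hand": -0.024},{"x": 0.004,"y": -0.031,"z": -0.004,"turn": 0,"hand": -0.024},{"x": 0,"y": 0,"z": 0,"turn": 0,"hand": -0.024},{"x": 0,"y": 0,"z": 0,"turn": 0,"hand": -0.024}])

```text
t: 76.15
eef_pos: [0.5033, 0.2841, 0.232]
tcp_rot: [-0.0, 0.662, 0.75, -0.0]
ft_force: [-0.3, -1.6, 3.1]
gripper_width: 0.0439
grasp_force: 5.5
```

Call:
step_arm(moves=[{"x": 0,"y": 0,"z": 0,"turn": 0,"hand": -0.06},{"x": 0,"y": 0,"z": 0,"turn": 0,"hand": -0.1},{"x": 0,"y": 0,"z": 0,"turn": 0,"hand": -0.15},{"x": 0,"y": 0,"z": 0,"turn": 0,"hand": -0.15},{"x": 0,"y": 0,"z": 0,"turn": 0,"hand": -0.15},{"x": 0,"y": 0,"z": 0,"turn": 0,"hand": -0.15},{"x": 0,"y": 0,"z": 0,"turn": 0,"hand": -0.15},{"x": 0,"y": 0,"z": 0,"turn": 0,"hand": -0.15},{"x": 0,"y": 0,"z": 0,"turn": 0,"hand": -0.15},{"x": 0,"y": 0,"z": 0,"turn": 0,"hand": -0.15}])

```text
t: 76.98
eef_pos: [0.5031, 0.285, 0.2319]
tcp_rot: [-0.0, 0.661, 0.75, 0.0]
ft_force: [0.1, 0.2, 1.2]
gripper_width: 0.049
grasp_force: 0.0
```

```bash
python3 - <<'E'
from h import *
inplane("figure0","bb");col(0.)
E
```

```text
b call 0.59 [298. 234.] along u -0.013 dz -0.078 z -0.001
b call 0.79 [300. 232.] along u -0.005 dz -0.067 z 0.009
b call 0.5 [298. 233.] along u -0.013 dz -0.075 z 0.002
b call 0.65 [300. 233.] along u -0.006 dz -0.072 z 0.005
t 77.28 pos [0.5032 0.285  0.2319] psi 1.697 F [ 0.2  0.6 -0.2] w 0.0491 g 0.0 q [ 0.49  0.6   1.82 -0.    0.71  0.37]
[(150, 125, 101, 78), (155, 124, 101, 78), (160, 110, 101, 69), (165, 98, 100, 61), (170, 98, 99, 61), (175, 97, 99, 61), (180, 98, 97, 61), (185, 98, 95, 62), (190, 96, 93, 59), (195, 34, 33, -2), (200, 43, 44, -2), (205, 48, 53, 1), (210, 48, 45, 0), (215, 47, 46, 0), (220, 47, 46, 1), (225, 47, 47, 0), (230, 47, 46, 1), (235, 47, 48, 1), (240, 48, 47, 2), (245, 51, 47, 0), (250, 89, 57, 1), (255, 80, 80, 1), (260, 79, 77, 1), (265, 78, 77, 2), (270, 39, 77, 0), (275, 48, 43, 0), (280, 54, 49, 1), (285, 58, 55, 1), (290, 62, 59, 1), (295, 65, 62, 1), (300, 68, 65, 1), (305, 70, 66, 0), (310, 74, 68, 2), (315, 80, 71, 1), (320, 86, 71, 1), (325, 87, 73, 2)]
[(150, 0.0392, 0.0423), (160, 0.0331, 0.0368), (170, 0.0269, 0.0312), (180, 0.0206, 0.0254), (190, 0.0142, 0.0196), (200, 0.0077, 0.0137), (210, 0.0011, 0.0076), (220, -0.0057, 0.0015), (230, -0.0126, -0.0048), (240, -0.0196, -0.0112), (250, -0.0268, -0.0178)]
```

Call:
step_arm(moves=[{"x": 0.0018,"y": -0.0149,"z": -0.01,"turn": 0,"hand": -0.15},{"x": 0.0019,"y": -0.0149,"z": -0.01,"turn": 0,"hand": -0.15},{"x": 0,"y": 0,"z": 0,"turn": 0,"hand": 1},{"x": 0,"y": 0,"z": 0,"turn": 0,"hand": 1},{"x": 0,"y": 0,"z": 0,"turn": 0,"hand": 1},{"x": 0,"y": 0,"z": 0,"turn": 0,"hand": 1},{"x": 0,"y": 0,"z": 0,"turn": 0,"hand": 1},{"x": 0,"y": 0,"z": 0,"turn": 0,"hand": 1},{"x": 0,"y": 0,"z": 0,"turn": 0,"hand": 1},{"x": 0,"y": 0,"z": 0,"turn": 0,"hand": 1}], squeeze=40)

```text
t: 78.17
eef_pos: [0.5042, 0.2761, 0.2259]
tcp_rot: [-0.0, 0.661, 0.75, -0.0]
ft_force: [-0.0, -0.5, -1.5]
gripper_width: 0.0428
grasp_force: 40.8
```

Call:
step_arm(moves=[{"x": 0,"y": 0,"z": 0.1,"turn": 0,"hand": 1},{"x": 0,"y": 0,"z": 0.1,"turn": -1,"hand": 1},{"x": 0,"y": 0,"z": 0.1,"turn": -1,"hand": 1},{"x": 0,"y": 0,"z": 0.083,"turn": -1,"hand": 1},{"x": 0,"y": 0,"z": 0,"turn": -1,"hand": 1},{"x": 0,"y": 0,"z": 0,"turn": -1,"hand": 1},{"x": 0,"y": 0,"z": 0,"turn": -1,"hand": 1},{"x": 0,"y": -0.1,"z": 0,"turn": -1,"hand": 1},{"x": 0,"y": -0.1,"z": 0,"turn": -1,"hand": 1},{"x": 0,"y": -0.1,"z": 0,"turn": -1,"hand": 1}])

```text
t: 79.0
eef_pos: [0.5039, 0.1855, 0.3408]
tcp_rot: [0.0, 0.953, 0.302, -0.0]
ft_force: [0.3, 0.1, -2.8]
gripper_width: 0.043
grasp_force: 41.8
```

Call:
step_arm(moves=[{"x": 0.02,"y": -0.1,"z": 0,"turn": -1,"hand": 1},{"x": 0.02,"y": -0.1,"z": 0,"turn": -1,"hand": 1},{"x": 0.1,"y": -0.025,"z": 0,"turn": -1,"hand": 1},{"x": 0.12,"y": 0,"z": 0,"turn": -1,"hand": 1},{"x": 0.12,"y": 0,"z": 0,"turn": -0.85,"hand": 1},{"x": 0.1,"y": 0,"z": 0,"turn": 0,"hand": 1},{"x": 0.047,"y": 0,"z": 0,"turn": 0,"hand": 1},{"x": 0,"y": 0,"z": 0,"turn": 0,"hand": 1},{"x": 0,"y": 0,"z": 0,"turn": 0,"hand": 1},{"x": 0,"y": 0,"z": 0,"turn": 0,"hand": 1}])

```text
t: 79.83
eef_pos: [0.6612, 0.1186, 0.3402]
tcp_rot: [0.0, 1.0, 0.018, -0.001]
ft_force: [-0.6, 0.4, -1.4]
gripper_width: 0.0427
grasp_force: 41.8
```

```bash
python3 slot.py
```

```text
t 79.83 pos [0.6612 0.1186 0.3402] psi 0.035 F [-0.6  0.4 -1.4] w 0.0427 g 41.8 q [0.16 0.56 1.56 0.   1.02 1.7 ]
130 rail [0.6843 0.2152 0.06  ]
150 rail [0.6847 0.1999 0.06  ]
370 bar [0.6333 0.0391 0.098 ]
390 bar [0.6336 0.0249 0.098 ]
410 bar [0.6339 0.0104 0.098 ]
front edge 179 [ 0.02338419  0.00148098 -0.226     ]
```

Call:
step_arm(moves=[{"x": 0.005,"y": 0,"z": -0.04,"turn": 0,"hand": 1},{"x": 0,"y": 0,"z": -0.04,"turn": 0,"hand": 1},{"x": 0,"y": 0,"z": -0.04,"turn": 0,"hand": 1},{"x": 0,"y": 0,"z": -0.04,"turn": 0,"hand": 1},{"x": 0,"y": 0,"z": -0.016,"turn": 0,"hand": 1},{"x": 0,"y": 0,"z": -0.008,"turn": 0,"hand": 1},{"x": 0,"y": 0,"z": -0.003,"turn": 0,"hand": 1},{"x": 0,"y": 0,"z": 0,"turn": 0,"hand": 1},{"x": 0,"y": 0,"z": 0,"turn": 0,"hand": 1},{"x": 0,"y": 0,"z": 0,"turn": 0,"hand": 1}])

```text
t: 80.72
eef_pos: [0.6633, 0.1184, 0.2855]
tcp_rot: [0.0, 1.0, 0.018, -0.001]
ft_force: [-7.3, -1.6, 11.2]
gripper_width: 0.0425
grasp_force: 43.0
```

Call:
step_arm(moves=[{"x": -0.003,"y": 0,"z": 0.002,"turn": 0,"hand": 1},{"x": 0,"y": 0,"z": 0,"turn": 0,"hand": 1},{"x": 0,"y": 0,"z": 0,"turn": 0,"hand": -0.06},{"x": 0,"y": 0,"z": 0,"turn": 0,"hand": -0.12},{"x": 0,"y": 0,"z": 0,"turn": 0,"hand": -0.2},{"x": 0,"y": 0,"z": 0,"turn": 0,"hand": -0.3},{"x": 0,"y": 0,"z": 0,"turn": 0,"hand": -0.3},{"x": 0,"y": 0,"z": 0,"turn": 0,"hand": -0.3},{"x": 0,"y": 0,"z": 0.05,"turn": 0,"hand": -0.3},{"x": 0,"y": 0,"z": 0.08,"turn": 0,"hand": -0.3}])

```text
t: 81.55
eef_pos: [0.6619, 0.1184, 0.3219]
tcp_rot: [0.0, 1.0, 0.018, -0.003]
ft_force: [-0.7, -0.6, 0.1]
gripper_width: 0.0558
grasp_force: 0.0
```

Call:
step_arm(moves=[{"x": 0,"y": 0,"z": 0.12,"turn": 0,"hand": -0.3},{"x": 0,"y": 0,"z": 0.12,"turn": 0,"hand": -0.3},{"x": -0.1,"y": 0.05,"z": 0,"turn": 0,"hand": -0.6},{"x": -0.1,"y": 0.05,"z": 0,"turn": 0,"hand": -0.6},{"x": -0.1,"y": 0.05,"z": 0,"turn": 0,"hand": -0.6},{"x": -0.1,"y": 0.05,"z": 0,"turn": 0,"hand": -0.6},{"x": -0.1,"y": 0.05,"z": 0,"turn": 0,"hand": -0.6},{"x": -0.1,"y": 0.05,"z": 0,"turn": 0,"hand": -0.6},{"x": 0,"y": 0,"z": 0,"turn": 0,"hand": -0.6},{"x": 0,"y": 0,"z": 0,"turn": 0,"hand": -0.6}])

```text
t: 82.38
eef_pos: [0.4818, 0.2093, 0.3967]
tcp_rot: [-0.0, 1.0, 0.019, 0.0]
ft_force: [0.4, -0.3, 0.1]
gripper_width: 0.0683
grasp_force: 0.0
```

```bash
python3 - <<'E'
from h import *
st();C=look((("figure0",.06),("robot_figure",.052),("sleeve_grip",.066)),"ab")
a=C["a"]["frame"][100:210,215:395];b=C["b"]["frame"][120:260,110:270]
cv2.imwrite("pics/fin.png",np.hstack([cv2.resize(a,(400,457)),cv2.resize(b,(400,457))])[:,:,::-1])
E
```

```text
t 82.38 pos [0.4818 0.2093 0.3967] psi 0.037 F [ 0.4 -0.3  0.1] w 0.0683 g 0.0 q [ 0.39  0.29  1.86 -0.    1.    1.92]
a figure0 0.72 [308.9 132.4] [ 0.6757 -0.1046  0.06  ]
a figure0 0.49 [241.4 138. ] [0.6607 0.1251 0.06  ]
a figure0 0.48 [277.9 135.6] [0.6665 0.0013 0.06  ]
a robot_figure 0.97 [362.3 165.2] [ 0.56   -0.2836  0.052 ]
a robot_figure 0.76 [406.8 264.5] [ 0.2203 -0.4163  0.052 ]
a robot_figure 0.72 [201.1 290.7] [0.1565 0.2676 0.052 ]
a robot_figure 0.56 [161.4 121.8] [0.7268 0.3979 0.052 ]
a sleeve_grip 0.64 [372.8 195.8] [ 0.4525 -0.3094  0.066 ]
b figure0 0.71 [168.5 201.5] [ 0.6723 -0.097   0.06  ]
b figure0 0.57 [199.1 212.5] [0.6527 0.0101 0.06  ]
b figure0 0.57 [225.2 232.1] [0.6678 0.121  0.06  ]
b figure0 0.49 [211.4 146.5] [ 0.3819 -0.1645  0.06  ]
b robot_figure 0.92 [297.5 300.2] [0.7341 0.4025 0.052 ]
b robot_figure 0.77 [190.7 111.5] [ 0.2458 -0.3844  0.052 ]
b robot_figure 0.68 [351.6 167.2] [0.1823 0.2912 0.052 ]
b robot_figure 0.62 [170.1 203.8] [ 0.6717 -0.0924  0.052 ]
b sleeve_grip 0.71 [165.9 138.4] [ 0.447  -0.3244  0.066 ]
 tri ba figure0 [ 0.6734 -0.1014  0.0593] 0.0078
 tri ba figure0 [0.6637 0.1221 0.0561] 0.0072
 tri ba robot_figure [0.7293 0.4    0.0431] 0.0009
 tri ba sleeve_grip [ 0.4538 -0.3103  0.0751] 0.0083
```

View pics/fin.png

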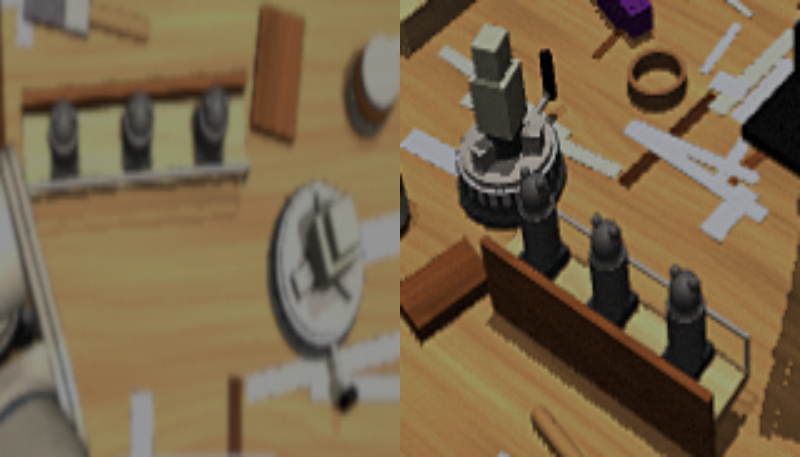

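The picture shows three figures upright on the ledge at (540,240), (610,270) and (688,320). The robot figure stands clamped between the jaws at (497,100), and the peg (546,75) is at the closed side. I'm handing in.

```bash
python3 -c "
from cell import *
print(job_done())"
```

```text
the job is handed in; nothing more can be done
None
```

I handed the job in at about 82 s: the robot figure stands upright in the chuck with the jaws closed on its foot at about 16 N on the peg, and all three small figures stand upright on the ledge behind the guard bar; the interface returned no verdict.

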